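# Inspect the last unit and set out the next batch at an assembly bench

### The job

Hold the last finished unit (the crowned one standing apart on the left) up in front of the inspection camera, level with the lens and about 11 cm from it, showing it squarely for a second each the yellow label, then the red latch, then the black latch, and stand it at the robot's end of the finished row, in line and at the same spacing. Set out the next batch too: stand each open unit centred in front of a parts bin of its own, a finger's width (2 cm) clear of the bin, and close by its left side (as you look from the robot towards the bins), again 2 cm clear and level with it, stand one flanged sleeve of the right length, 115 mm, as long as its tie rods. Keep the finished unit upright, keep off the camera, and leave the 95 mm and 135 mm sleeves, the two units already in the row and everything else on the bench as they are.

Things in the scene. Friction and masses are not known exactly. Their poses are not given: they have to be found in the camera images.
- finished: Last finished unit, apart on the left: white base 72 mm wide, rods, white crown 72 mm wide, top 143 mm up with lugs to 152; from it rises a bare round steel shaft 14 mm thick to 195 mm (grip it from above). Side plates, with tabs on the crown edge: yellow label -x, red latch +y, black latch -y. 0.45 kg, mostly base. Origin: centre of underside, z up.
- finished_label (a point): Middle of the yellow label's face, on the finished unit's -x side, 36 mm from its axis and 80 mm above its underside.
- finished_red (a point): Middle of the red latch, on the finished unit's +y side, 36 mm from its axis and 80 mm above its underside.
- finished_black (a point): Middle of the black latch, on the finished unit's -y side, 36 mm from its axis and 80 mm above its underside.
- done_a: Unit just like finished, already inspected: the far one of the finished row on the right. Its x axis lies along the row: done_b stands at x = -0.10 of this frame, the next free place is x = -0.20, y = 0.
- done_b: Unit just like finished, already inspected: the near one of the finished row, 100 mm from done_a, at its robot's end.
- inspector: Inspection camera, fixed, on the left: blue box camera on a post, 165 mm high, foot 90 mm square. Origin on the bench under the camera, z up. The front of its lens is at x = -0.05, y = 0, z = 0.14 of this frame and looks along -x; so x = -0.16, z = 0.14 is 11 cm straight in front of it.
- open_1: Open unit: white base disc 72 mm wide, 16 mm thick, four steel tie rods and a black spindle, no crown. Rods end 131 mm above the bench, 30 mm from the axis; the spindle's bare round steel end, 14 mm thick, reaches 158 mm (grip its top 25 mm from above). 0.4 kg, mostly base. Origin: centre of underside, z up. One of the three may be absent (None).
- open_2: Open unit: white base disc 72 mm wide, 16 mm thick, four steel tie rods and a black spindle, no crown. Rods end 131 mm above the bench, 30 mm from the axis; the spindle's bare round steel end, 14 mm thick, reaches 158 mm (grip its top 25 mm from above). 0.4 kg, mostly base. Origin: centre of underside, z up. One of the three may be absent (None).
- open_3: Open unit: white base disc 72 mm wide, 16 mm thick, four steel tie rods and a black spindle, no crown. Rods end 131 mm above the bench, 30 mm from the axis; the spindle's bare round steel end, 14 mm thick, reaches 158 mm (grip its top 25 mm from above). 0.4 kg, mostly base. Origin: centre of underside, z up. One of the three may be absent (None).
- sleeve_1: Black flanged spacer sleeve, medium, standing upright on its flange: 115 mm long in all, tube 34 mm across, flange at the bottom 46 mm across and 8 mm thick, a grey band 12 mm below the top. About 0.16 kg. Origin: centre of the underside, z up. The right length: the same as the open units' tie rods.
- sleeve_2: Black flanged spacer sleeve, medium, standing upright on its flange: 115 mm long in all, tube 34 mm across, flange at the bottom 46 mm across and 8 mm thick, a grey band 12 mm below the top. About 0.16 kg. Origin: centre of the underside, z up. The right length: the same as the open units' tie rods.
- sleeve_3: Black flanged spacer sleeve, medium, standing upright on its flange: 115 mm long in all, tube 34 mm across, flange at the bottom 46 mm across and 8 mm thick, a grey band 12 mm below the top. About 0.16 kg. Origin: centre of the underside, z up. The right length: the same as the open units' tie rods.
- short_1: Black flanged spacer sleeve, short, standing upright on its flange: 95 mm long in all, tube 34 mm across, flange at the bottom 46 mm across and 8 mm thick, a grey band 12 mm below the top. About 0.16 kg. Origin: centre of the underside, z up. Wrong length: leave it where it is.
- long_1: Black flanged spacer sleeve, long, standing upright on its flange: 135 mm long in all, tube 34 mm across, flange at the bottom 46 mm across and 8 mm thick, a grey band 12 mm below the top. About 0.16 kg. Origin: centre of the underside, z up. Wrong length: leave it where it is.
- long_2: Black flanged spacer sleeve, long, standing upright on its flange: 135 mm long in all, tube 34 mm across, flange at the bottom 46 mm across and 8 mm thick, a grey band 12 mm below the top. About 0.16 kg. Origin: centre of the underside, z up. Wrong length: leave it where it is.
- bin_a: Dark green parts bin with black knobs, 170 mm long (x), 100 wide (y), 88 high, fixed; one of three along the back. Origin on the bench under the middle of its low front lip, which is 45 mm high and faces the robot (-x); the bin reaches back to x = 0.171; +y is left as seen from the robot. An open unit stands right at x = -0.055, y = 0, its sleeve at x = -0.055, y = 0.08 of this frame.
- bin_b: Orange parts bin with steel pins, 170 mm long (x), 100 wide (y), 88 high, fixed; one of three along the back. Origin on the bench under the middle of its low front lip, which is 45 mm high and faces the robot (-x); the bin reaches back to x = 0.171; +y is left as seen from the robot. An open unit stands right at x = -0.055, y = 0, its sleeve at x = -0.055, y = 0.08 of this frame.
- bin_c: Bright green parts bin with white caps, 170 mm long (x), 100 wide (y), 88 high, fixed; one of three along the back. Origin on the bench under the middle of its low front lip, which is 45 mm high and faces the robot (-x); the bin reaches back to x = 0.171; +y is left as seen from the robot. An open unit stands right at x = -0.055, y = 0, its sleeve at x = -0.055, y = 0.08 of this frame.
- bottle: Bystander, not to be disturbed. Grey drinking bottle, 72 mm across, 190 mm high, near right. Origin under its middle.
- screw_pot: Bystander, not to be disturbed. Small amber screw pot, 60 mm across, 45 mm high, between the finished row and the bins. Origin under its middle.
- mug: Bystander, not to be disturbed. Blue mug, 80 mm across, 90 mm high, near left. Origin under its middle.
- screw_tool: Bystander, not to be disturbed. Hand screwdriver lying on the left, by the camera.
- spanner: Bystander, not to be disturbed. Spanner lying to the right of the finished row.
Things that resemble listed ones, but are neither listed nor needed, are in the scene too. Leave any pink look-alike of the open_3 alone.

How it is judged:
On the way, in this order (a step that is already met when the one before it is completed fails the run):
1. the finished unit's yellow label is shown to the lens (x of finished_label in the frame of inspector between -0.19 and -0.13 m and y of finished_label in the frame of inspector between -0.025 and 0.025 m and z of finished_label in the frame of inspector between 0.115 and 0.165 m and x of finished in the frame of inspector below -0.161 m and angle between the x axis of finished and the x axis of inspector, either way round below 0.28 rad and angle between finished's own z axis and vertical below 0.2 rad), for 0.5 s.
2. its red latch is shown to the lens (x of finished_red in the frame of inspector between -0.19 and -0.13 m and y of finished_red in the frame of inspector between -0.025 and 0.025 m and z of finished_red in the frame of inspector between 0.115 and 0.165 m and x of finished in the frame of inspector below -0.161 m and angle between the y axis of finished and the x axis of inspector, either way round below 0.28 rad and angle between finished's own z axis and vertical below 0.2 rad), for 0.5 s.
3. its black latch is shown to the lens (x of finished_black in the frame of inspector between -0.19 and -0.13 m and y of finished_black in the frame of inspector between -0.025 and 0.025 m and z of finished_black in the frame of inspector between 0.115 and 0.165 m and x of finished in the frame of inspector below -0.161 m and angle between the y axis of finished and the x axis of inspector, either way round below 0.28 rad and angle between finished's own z axis and vertical below 0.2 rad), for 0.5 s.
4. the inspected unit stands in the finished row (x of finished in the frame of done_a between -0.218 and -0.182 m and y of finished in the frame of done_a between -0.018 and 0.018 m and angle between finished's own z axis and vertical below 0.1 rad and height (world z) of finished below 0.01 m and linear speed of finished below 0.02 m/s), for 0.3 s.
At the end, for the whole second after the job is handed in: Finished unit upright in the row, within 18 mm of the next place; each open unit 20 +-16 mm clear of a bin lip and centred within 16 mm; a 115 mm sleeve upright left of each, centres 62 to 98 mm apart, level within 25 mm; wrong sleeves within 30 mm of their start; all at rest (all of step 4 and ((x of open_1 in the frame of bin_a between -0.071 and -0.039 m and y of open_1 in the frame of bin_a between -0.016 and 0.016 m and ((x of sleeve_1 in the frame of bin_a between -0.08 and -0.03 m and y of sleeve_1 in the frame of bin_a above 0.04 m and horizontal distance between sleeve_1 and open_1 between 0.062 and 0.098 m and angle between sleeve_1's own z axis and vertical below 0.1 rad and linear speed of sleeve_1 below 0.02 m/s) or (x of sleeve_2 in the frame of bin_a between -0.08 and -0.03 m and y of sleeve_2 in the frame of bin_a above 0.04 m and horizontal distance between sleeve_2 and open_1 between 0.062 and 0.098 m and angle between sleeve_2's own z axis and vertical below 0.1 rad and linear speed of sleeve_2 below 0.02 m/s) or (x of sleeve_3 in the frame of bin_a between -0.08 and -0.03 m and y of sleeve_3 in the frame of bin_a above 0.04 m and horizontal distance between sleeve_3 and open_1 between 0.062 and 0.098 m and angle between sleeve_3's own z axis and vertical below 0.1 rad and linear speed of sleeve_3 below 0.02 m/s))) or (x of open_1 in the frame of bin_b between -0.071 and -0.039 m and y of open_1 in the frame of bin_b between -0.016 and 0.016 m and ((x of sleeve_1 in the frame of bin_b between -0.08 and -0.03 m and y of sleeve_1 in the frame of bin_b above 0.04 m and horizontal distance between sleeve_1 and open_1 between 0.062 and 0.098 m and angle between sleeve_1's own z axis and vertical below 0.1 rad and linear speed of sleeve_1 below 0.02 m/s) or (x of sleeve_2 in the frame of bin_b between -0.08 and -0.03 m and y of sleeve_2 in the frame of bin_b above 0.04 m and horizontal distance between sleeve_2 and open_1 between 0.062 and 0.098 m and angle between sleeve_2's own z axis and vertical below 0.1 rad and linear speed of sleeve_2 below 0.02 m/s) or (x of sleeve_3 in the frame of bin_b between -0.08 and -0.03 m and y of sleeve_3 in the frame of bin_b above 0.04 m and horizontal distance between sleeve_3 and open_1 between 0.062 and 0.098 m and angle between sleeve_3's own z axis and vertical below 0.1 rad and linear speed of sleeve_3 below 0.02 m/s))) or (x of open_1 in the frame of bin_c between -0.071 and -0.039 m and y of open_1 in the frame of bin_c between -0.016 and 0.016 m and ((x of sleeve_1 in the frame of bin_c between -0.08 and -0.03 m and y of sleeve_1 in the frame of bin_c above 0.04 m and horizontal distance between sleeve_1 and open_1 between 0.062 and 0.098 m and angle between sleeve_1's own z axis and vertical below 0.1 rad and linear speed of sleeve_1 below 0.02 m/s) or (x of sleeve_2 in the frame of bin_c between -0.08 and -0.03 m and y of sleeve_2 in the frame of bin_c above 0.04 m and horizontal distance between sleeve_2 and open_1 between 0.062 and 0.098 m and angle between sleeve_2's own z axis and vertical below 0.1 rad and linear speed of sleeve_2 below 0.02 m/s) or (x of sleeve_3 in the frame of bin_c between -0.08 and -0.03 m and y of sleeve_3 in the frame of bin_c above 0.04 m and horizontal distance between sleeve_3 and open_1 between 0.062 and 0.098 m and angle between sleeve_3's own z axis and vertical below 0.1 rad and linear speed of sleeve_3 below 0.02 m/s)))) and angle between each of open_1, open_2, open_3's own z axis and vertical below 0.1 rad and linear speed of each of open_1, open_2, open_3 below 0.02 m/s and height (world z) of each of open_1, open_2, open_3 below 0.01 m and ((x of open_2 in the frame of bin_a between -0.071 and -0.039 m and y of open_2 in the frame of bin_a between -0.016 and 0.016 m and ((x of sleeve_1 in the frame of bin_a between -0.08 and -0.03 m and y of sleeve_1 in the frame of bin_a above 0.04 m and horizontal distance between sleeve_1 and open_2 between 0.062 and 0.098 m and angle between sleeve_1's own z axis and vertical below 0.1 rad and linear speed of sleeve_1 below 0.02 m/s) or (x of sleeve_2 in the frame of bin_a between -0.08 and -0.03 m and y of sleeve_2 in the frame of bin_a above 0.04 m and horizontal distance between sleeve_2 and open_2 between 0.062 and 0.098 m and angle between sleeve_2's own z axis and vertical below 0.1 rad and linear speed of sleeve_2 below 0.02 m/s) or (x of sleeve_3 in the frame of bin_a between -0.08 and -0.03 m and y of sleeve_3 in the frame of bin_a above 0.04 m and horizontal distance between sleeve_3 and open_2 between 0.062 and 0.098 m and angle between sleeve_3's own z axis and vertical below 0.1 rad and linear speed of sleeve_3 below 0.02 m/s))) or (x of open_2 in the frame of bin_b between -0.071 and -0.039 m and y of open_2 in the frame of bin_b between -0.016 and 0.016 m and ((x of sleeve_1 in the frame of bin_b between -0.08 and -0.03 m and y of sleeve_1 in the frame of bin_b above 0.04 m and horizontal distance between sleeve_1 and open_2 between 0.062 and 0.098 m and angle between sleeve_1's own z axis and vertical below 0.1 rad and linear speed of sleeve_1 below 0.02 m/s) or (x of sleeve_2 in the frame of bin_b between -0.08 and -0.03 m and y of sleeve_2 in the frame of bin_b above 0.04 m and horizontal distance between sleeve_2 and open_2 between 0.062 and 0.098 m and angle between sleeve_2's own z axis and vertical below 0.1 rad and linear speed of sleeve_2 below 0.02 m/s) or (x of sleeve_3 in the frame of bin_b between -0.08 and -0.03 m and y of sleeve_3 in the frame of bin_b above 0.04 m and horizontal distance between sleeve_3 and open_2 between 0.062 and 0.098 m and angle between sleeve_3's own z axis and vertical below 0.1 rad and linear speed of sleeve_3 below 0.02 m/s))) or (x of open_2 in the frame of bin_c between -0.071 and -0.039 m and y of open_2 in the frame of bin_c between -0.016 and 0.016 m and ((x of sleeve_1 in the frame of bin_c between -0.08 and -0.03 m and y of sleeve_1 in the frame of bin_c above 0.04 m and horizontal distance between sleeve_1 and open_2 between 0.062 and 0.098 m and angle between sleeve_1's own z axis and vertical below 0.1 rad and linear speed of sleeve_1 below 0.02 m/s) or (x of sleeve_2 in the frame of bin_c between -0.08 and -0.03 m and y of sleeve_2 in the frame of bin_c above 0.04 m and horizontal distance between sleeve_2 and open_2 between 0.062 and 0.098 m and angle between sleeve_2's own z axis and vertical below 0.1 rad and linear speed of sleeve_2 below 0.02 m/s) or (x of sleeve_3 in the frame of bin_c between -0.08 and -0.03 m and y of sleeve_3 in the frame of bin_c above 0.04 m and horizontal distance between sleeve_3 and open_2 between 0.062 and 0.098 m and angle between sleeve_3's own z axis and vertical below 0.1 rad and linear speed of sleeve_3 below 0.02 m/s)))) and ((x of open_3 in the frame of bin_a between -0.071 and -0.039 m and y of open_3 in the frame of bin_a between -0.016 and 0.016 m and ((x of sleeve_1 in the frame of bin_a between -0.08 and -0.03 m and y of sleeve_1 in the frame of bin_a above 0.04 m and horizontal distance between sleeve_1 and open_3 between 0.062 and 0.098 m and angle between sleeve_1's own z axis and vertical below 0.1 rad and linear speed of sleeve_1 below 0.02 m/s) or (x of sleeve_2 in the frame of bin_a between -0.08 and -0.03 m and y of sleeve_2 in the frame of bin_a above 0.04 m and horizontal distance between sleeve_2 and open_3 between 0.062 and 0.098 m and angle between sleeve_2's own z axis and vertical below 0.1 rad and linear speed of sleeve_2 below 0.02 m/s) or (x of sleeve_3 in the frame of bin_a between -0.08 and -0.03 m and y of sleeve_3 in the frame of bin_a above 0.04 m and horizontal distance between sleeve_3 and open_3 between 0.062 and 0.098 m and angle between sleeve_3's own z axis and vertical below 0.1 rad and linear speed of sleeve_3 below 0.02 m/s))) or (x of open_3 in the frame of bin_b between -0.071 and -0.039 m and y of open_3 in the frame of bin_b between -0.016 and 0.016 m and ((x of sleeve_1 in the frame of bin_b between -0.08 and -0.03 m and y of sleeve_1 in the frame of bin_b above 0.04 m and horizontal distance between sleeve_1 and open_3 between 0.062 and 0.098 m and angle between sleeve_1's own z axis and vertical below 0.1 rad and linear speed of sleeve_1 below 0.02 m/s) or (x of sleeve_2 in the frame of bin_b between -0.08 and -0.03 m and y of sleeve_2 in the frame of bin_b above 0.04 m and horizontal distance between sleeve_2 and open_3 between 0.062 and 0.098 m and angle between sleeve_2's own z axis and vertical below 0.1 rad and linear speed of sleeve_2 below 0.02 m/s) or (x of sleeve_3 in the frame of bin_b between -0.08 and -0.03 m and y of sleeve_3 in the frame of bin_b above 0.04 m and horizontal distance between sleeve_3 and open_3 between 0.062 and 0.098 m and angle between sleeve_3's own z axis and vertical below 0.1 rad and linear speed of sleeve_3 below 0.02 m/s))) or (x of open_3 in the frame of bin_c between -0.071 and -0.039 m and y of open_3 in the frame of bin_c between -0.016 and 0.016 m and ((x of sleeve_1 in the frame of bin_c between -0.08 and -0.03 m and y of sleeve_1 in the frame of bin_c above 0.04 m and horizontal distance between sleeve_1 and open_3 between 0.062 and 0.098 m and angle between sleeve_1's own z axis and vertical below 0.1 rad and linear speed of sleeve_1 below 0.02 m/s) or (x of sleeve_2 in the frame of bin_c between -0.08 and -0.03 m and y of sleeve_2 in the frame of bin_c above 0.04 m and horizontal distance between sleeve_2 and open_3 between 0.062 and 0.098 m and angle between sleeve_2's own z axis and vertical below 0.1 rad and linear speed of sleeve_2 below 0.02 m/s) or (x of sleeve_3 in the frame of bin_c between -0.08 and -0.03 m and y of sleeve_3 in the frame of bin_c above 0.04 m and horizontal distance between sleeve_3 and open_3 between 0.062 and 0.098 m and angle between sleeve_3's own z axis and vertical below 0.1 rad and linear speed of sleeve_3 below 0.02 m/s)))) and distance of each of short_1, long_1, long_2 from where it was at the start of the episode below 0.03 m); the robot touches nothing.
It fails at once if the inspection camera is touched (contact force between inspector and anything else above 1 N).
It fails at once if the finished unit is tipped over (angle between finished's own z axis and vertical above 0.6 rad).
It fails at once if a unit already in the finished row is moved (distance of any of done_a, done_b from where it was at the start of the episode above 0.02 m).
It fails at once if a bystander is moved (distance of any of bottle, screw_pot, mug, screw_tool, spanner from where it was at the start of the episode above 0.035 m).
Of open_1, open_2, open_3 only 2 to 3 are there at a start; the rules pass over those that are not, and their reading is None.
At some moment in a run one of open_1, open_2, open_3, sleeve_1, sleeve_2, sleeve_3 may be knocked a few centimetres aside while the robot is not near it.
It also fails if it takes over 210 s, if anything falls off the work surface, if the arm or the gripper's body presses on something with over 40 N, if the wrist force passes 120 N, or if a joint passes its speed limit or range.

### The arm

A 6-joint arm with a two-finger parallel gripper is mounted at the origin on the work surface. World frame = base frame: x ahead of the robot, y to its left, z up, the work surface at z = 0. Lengths are in m, angles in rad, forces in N, time in s.
With the tool pointing down it reaches from about 0.375 to 0.975 m from the base axis. Payload 3.8 kg.
Tool frame: the origin (TCP) lies midway between the tips of the shut fingers; the grasp point (between the pads) lies 19 mm behind it; z points along the fingers, y is the direction in which the jaws open and shut (so a half turn about z gives the same grasp; the last joint's range is limited). The gripper opens to 88 mm and grips with 3 to 60 N. Pads are 18 mm wide; open, the fingers measure 123 mm over their backs; the gripper's body (75 mm by 187 mm) begins 45 mm behind the grasp point.
Start: joints at [-1.208, 0.264, 1.604, -0, 1.274, -0.037], TCP at [0.263, -0.622, 0.239] pointing down, gripper open.
Joint ranges: [-2.63, 2.63], [-0.94, 2.18], [0.31, 2.57], [-1.31, 4.45], [0, 2.66], [-2.55, 2.55]. Speed limits (rad/s): [2.57, 2.57, 3.14, 3.14, 3.14, 3.14].

### API

Orientations are given as a rotation vector (axis times angle).
In Python, from rig import bot gives the robot as it stands.
- The arm moves only by the tool servo_tool, never from a script. Its argument "motion" is one flat list of numbers, 6 for each row, row after row: the shift along the tool's x, y, z in m, then the turn, a rotation vector about the tool's x, y, z in degrees. A call has 1 to 12 rows; each row shifts and turns the pose as measured when the row begins, along the tool's axes as they then stand; what a row does not reach is not made up. A row lasts 1/12 s, in which the tool goes at most 41.7 mm and 7.16 degrees, less where a joint would pass 70% of its speed; a pose out of reach is approached as far as the arm can. A call is refused whole if a number of a shift passes 0.0417 or a number of a turn 7.16, either way. A call with a gripper value outside its range is refused whole. "hand" is the opening, from 0 (shut) to 1 (fully open), set as the call begins (left out, the last holds). The fingers move at their own pace and stop on an object; "newtons" is the grip in N (left out, the last holds). Time passes only in rows, so rows that do not move let the fingers close. It gives the time, the measured TCP pose, the force and the opening at its end, in the units of the state.
- bot.sense(): the state, without advancing time (a new reading comes with each control period).
- bot.snapshot(name): name is "side" or "top"; returns the picture (400x640x3 uint8, red, green, blue); there is no depth.
- bot.camera_info(name): a dict with "vfov" (degrees; the focal length in pixels is half the picture's height over the tangent of half this angle, whatever the lens; pixels are square), "cx", "cy" (the principal point, pixels), "distortion" ([k1, k2, p1, p2, k3] as OpenCV has them; the pictures are not rectified), "R" (3x3) and "t" (3): a world point X has camera coordinates R X + t. Camera axes: x right, y down, z forward; pixel columns grow to the right and rows downward; lengths in m; the calibration is good to about 2 mm. A picture is of the moment at which its call begins. camera_info takes no time and is no camera call.
- bot.finish_job(): hands the job in, once; it reports no verdict.
The state is a dict: "time_s": time; "joints": joint angles; "joint_vel": joint speeds; "effort": joint torques, N m; "position": TCP position; "orientation": TCP orientation; "ft_force": force on the tool from outside, world axes, zero at the start; "ft_torque": the same for the moment, N m; "finger_gap": finger opening in m.
Only numpy, scipy, OpenCV 4.12 (cv2) and the standard library are available. Lean on these libraries where they do the work, as an engineer would, in place of code of your own. Each camera call takes 0.05 s, during which the arm holds its last target.

## Working session

There is one attempt and no reset: what is moved stays moved. The work goes in short steps, Python scripts to look and compute and a tool call to move; the robot and the scene stay as the last step left them, time stands still between calls to the robot, and variables do not carry over. Pictures are saved under pics/ and viewed, and the job is handed in when it is done.

Besides the shell and the picture viewer there is one more tool, called as name(argument=value, ...) on one line, values as JSON. servo_tool: Moves the arm, as the interface text tells. Its arguments: {"type":"object","properties":{"motion":{"type":"array","items":{"type":"number"}},"hand":{"type":"number"},"newtons":{"type":"number"}},"required":["motion"]}

```bash
ls; mkdir -p pics; python3 - <<'E'
from rig import bot
import cv2
for n in ("side","top"):
    p=bot.snapshot(n); cv2.imwrite(f"pics/{n}0.png",p[:,:,::-1]); print(n,bot.camera_info(n))
print(bot.sense())
E
```

```text
pics
side {'vfov': 47.55823531623256, 'cx': 318.6790152702698, 'cy': 202.27518881239283, 'distortion': array([-0.03236438,  0.        ,  0.        ,  0.        ,  0.        ]), 'R': array([[-0.76068715, -0.64908567, -0.00654584],
       [-0.49580144,  0.58749748, -0.63955268],
       [ 0.41897015, -0.48325407, -0.7687194 ]]), 't': array([0.37275752, 0.32795089, 1.27756353])}
top {'vfov': 54.92756521587458, 'cx': 322.84461895077715, 'cy': 193.0443262989661, 'distortion': array([-0.00106262,  0.        ,  0.        ,  0.        ,  0.        ]), 'R': array([[ 0.01248633, -0.99988835,  0.00820853],
       [-0.99563046, -0.01319207, -0.09244431],
       [ 0.09254227, -0.00701837, -0.99568402]]), 't': array([-0.01886763,  0.51074109,  1.29658352])}
{'time_s': 0.1, 'joints': array([-1.20791126e+00,  2.64658024e-01,  1.60523586e+00,  1.33782244e-05,
        1.27370842e+00, -3.68697926e-02]), 'joint_vel': array([ 0.00063811, -0.00086671, -0.00190851, -0.00110585, -0.00052764,
       -0.00024936]), 'effort': array([ 3.63484723e-04, -5.03616178e+01, -3.58071291e+01,  7.30808498e-02,
        2.33313523e-02, -6.00918679e-05]), 'position': array([ 0.26249678, -0.62116783,  0.2375267 ]), 'orientation': array([-3.07710207e+00, -6.23360533e-01,  4.92164934e-04]), 'ft_force': array([-0.24494777, -0.03448362, -0.79482909]), 'ft_torque': array([ 0.0333121 , -0.02505471, -0.04448355]), 'finger_gap': 0.08820354981496162}
```

View pics/side0.png

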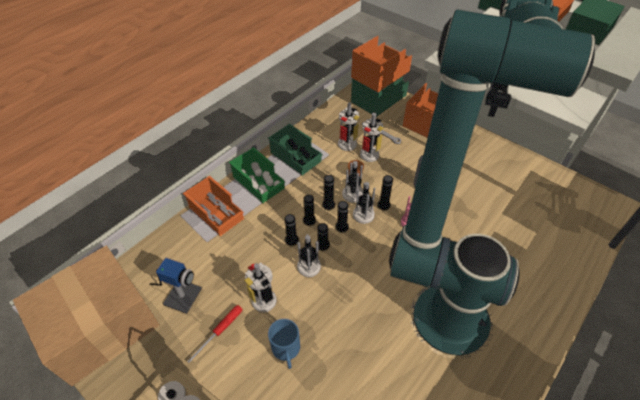

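View pics/top0.png

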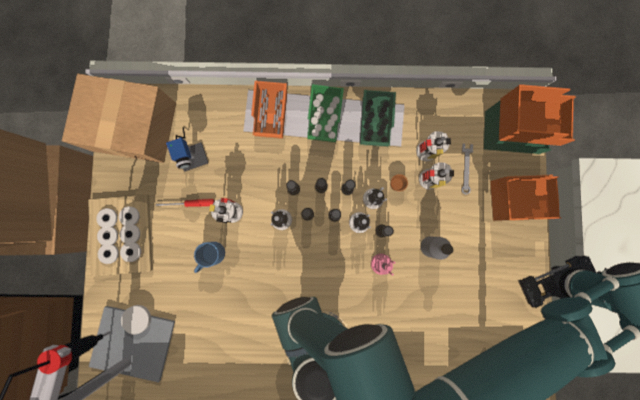

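```bash
cat > h.py <<'E'
from rig import bot
import numpy as np, cv2
from scipy.optimize import least_squares
I={n:bot.camera_info(n) for n in("side","top")}
def K(n):
    f=200/np.tan(np.radians(I[n]['vfov']/2)); return np.array([[f,0,I[n]['cx']],[0,f,I[n]['cy']],[0,0,1]])
def proj(n,X):
    i=I[n]; r=cv2.Rodrigues(i['R'])[0]
    return cv2.projectPoints(np.atleast_2d(np.array(X,float)),r,i['t'],K(n),i['distortion'])[0][:,0]
def ray(n,uv):
    i=I[n]; p=cv2.undistortPoints(np.array([[uv]],float),K(n),i['distortion'])[0,0]
    d=i['R'].T@np.r_[p,1]; return -i['R'].T@i['t'],d/np.linalg.norm(d)
def atz(n,uv,z):
    o,d=ray(n,uv); return o+d*(z-o[2])/d[2]
def tri(us,ut):
    o1,d1=ray("side",us);o2,d2=ray("top",ut)
    A=np.c_[d1,-d2]; s=np.linalg.lstsq(A,o2-o1,rcond=None)[0]
    a=o1+d1*s[0];b=o2+d2*s[1]; return (a+b)/2,np.linalg.norm(a-b)
def crop(n,x0,y0,x1,y1,k,name,img=None,marks=()):
    p=bot.snapshot(n) if img is None else img
    c=cv2.resize(p[y0:y1,x0:x1],None,fx=k,fy=k,interpolation=cv2.INTER_CUBIC)[:,:,::-1].copy()
    for u,v in marks: cv2.circle(c,(int((u-x0+.5)*k),int((v-y0+.5)*k)),2,(255,0,255),-1)
    for x in range(-(-x0//10)*10,x1,10): cv2.line(c,((x-x0)*k,0),((x-x0)*k,5 if x%50 else 12),(0,255,255),1); cv2.putText(c,str(x),((x-x0)*k,20),0,.3,(0,255,255),1) if x%20==0 else 0
    for y in range(-(-y0//10)*10,y1,10): cv2.line(c,(0,(y-y0)*k),(5,(y-y0)*k),(0,255,255),1); cv2.putText(c,str(y),(6,(y-y0)*k),0,.3,(0,255,255),1) if y%20==0 else 0
    cv2.imwrite(f"pics/{name}.png",c)
E
python3 - <<'E'
from h import *
s=cv2.imread("pics/side0.png")[:,:,::-1];t=cv2.imread("pics/top0.png")[:,:,::-1]
crop("side",270,150,420,280,5,"s_mid",s)
crop("side",140,240,300,350,5,"s_left",s)
crop("side",320,90,440,190,6,"s_row",s)
crop("top",260,160,410,280,5,"t_mid",t)
crop("top",155,120,255,220,6,"t_left",t)
crop("top",400,120,480,200,7,"t_row",t)
crop("top",240,70,410,160,4,"t_bins",t)
crop("side",170,110,330,240,5,"s_bins",s)
E
```

```text
(no output)
```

View pics/s_mid.png

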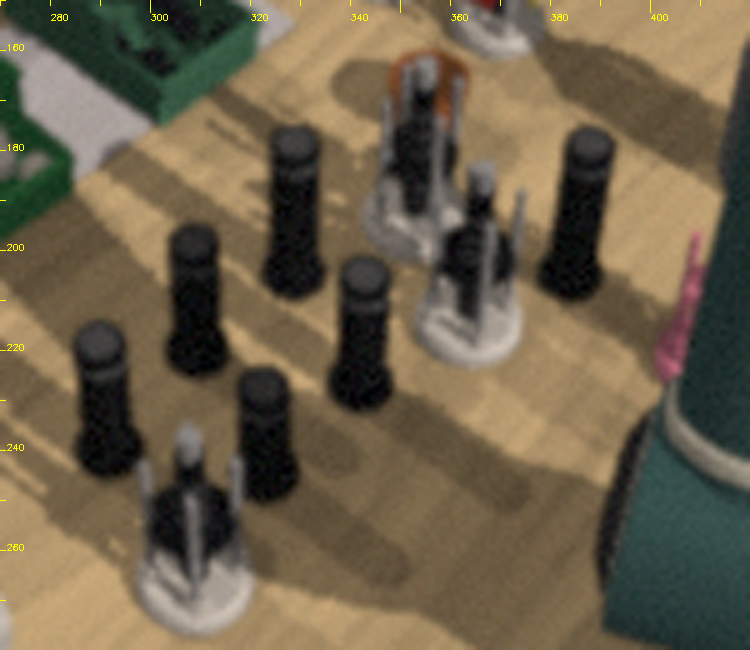

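View pics/t_mid.png

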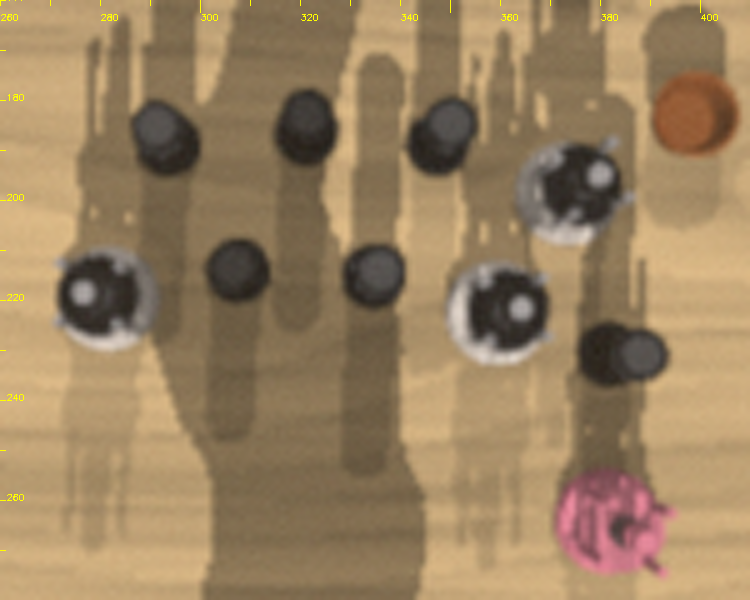

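View pics/s_left.png

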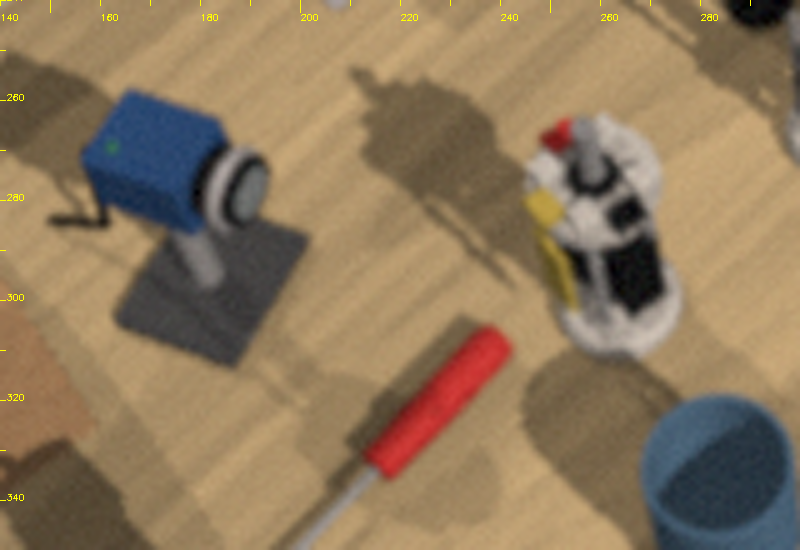

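View pics/t_left.png

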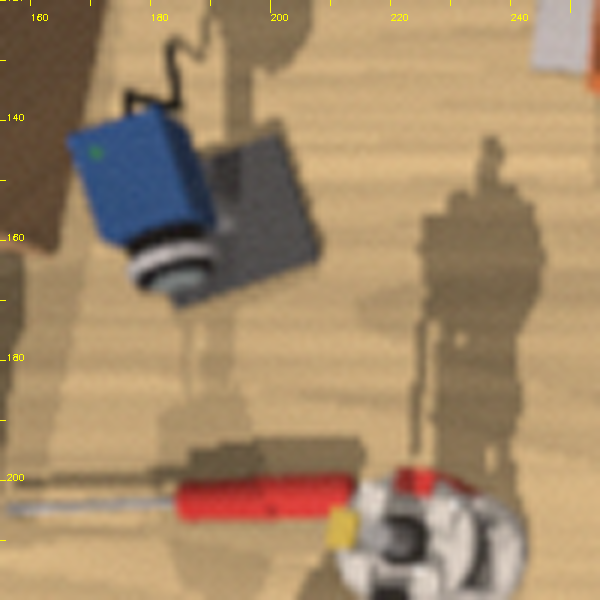

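View pics/s_row.png

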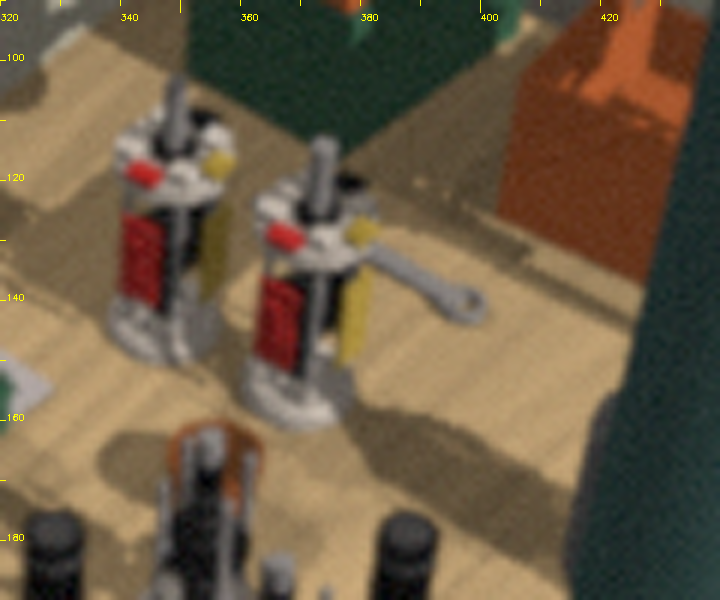

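View pics/t_row.png

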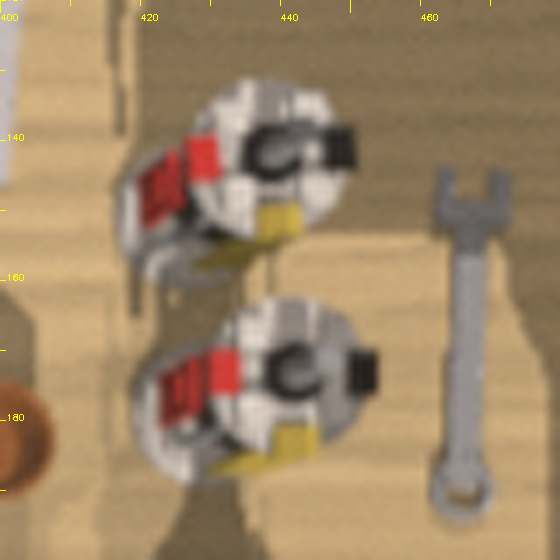

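View pics/t_bins.png

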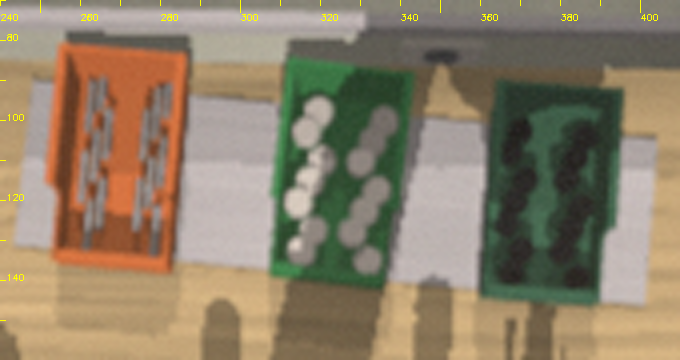

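View pics/s_bins.png

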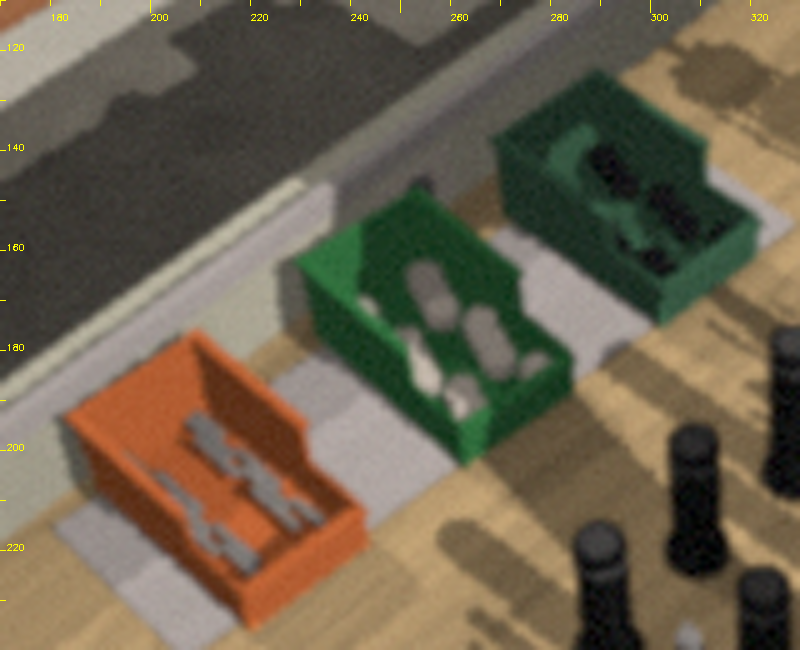

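```bash
python3 - <<'E'
from h import *
L={"sA":((289,217.5),(289.2,184.8)),"sB":((308,197.5),(320.3,183.5)),"sC":((328.3,178),(348.5,184)),"sD":((322.3,226.5),(305.7,213)),"sE":((342.3,205.5),(334.3,212.8)),"sF":((387,178),(386.3,230.5)),
"oL":((307.3,236.5),(274.5,218.8)),"oM":((364,184),(362,221.7)),"oR":((353.3,163),(378,195)),"fin":((254,265),(215,209)),"da":((348,104),(446,138)),"db":((373.5,115),(446,173))}
for k,(a,b) in L.items(): 
    X,e=tri(a,b); print(k,X.round(4),"gap",round(e,4))
E
```

```text
sA [0.526  0.0951 0.1214] gap 0.002
sB [ 0.5333 -0.0025  0.1201] gap 0.0022
sC [ 0.529  -0.0923  0.1382] gap 0.0022
sD [0.4387 0.0426 0.0979] gap 0.0002
sE [ 0.4385 -0.0501  0.1115] gap 0.0038
sF [ 0.3854 -0.2102  0.1408] gap 0.0014
oL [0.4166 0.1343 0.1646] gap 0.0016
oM [ 0.414  -0.1307  0.1593] gap 0.0052
oR [ 0.4956 -0.1806  0.1589] gap 0.0025
fin [0.4434 0.3072 0.1999] gap 0.0009
da [ 0.6744 -0.3846  0.1812] gap 0.0085
db [ 0.5627 -0.3794  0.1941] gap 0.0051
```

```bash
python3 - <<'E'
from h import *
print("cam",[(-I[n]['R'].T@I[n]['t']).round(3) for n in I])
B={"orange":[("side",219.6,235.4),("side",243.4,218.4),("top",253.5,134.5),("top",283,137)],
"green":[("side",263.4,203),("side",284.4,188),("top",308,138.5),("top",336.5,142)],
"dark":[("side",302,174.6),("side",321,160),("top",360.2,144),("top",389.2,146)]}
for k,v in B.items():
    P=[atz(n,(u,w),0) for n,u,w in v]
    print(k,[p[:2].round(4) for p in P],[(np.degrees(np.arctan2(*(P[i+1]-P[i])[:2])) ).round(1) for i in (0,2)], "mid",((P[0]+P[1])/2)[:2].round(4),((P[2]+P[3])/2)[:2].round(4),"w",[np.linalg.norm(P[i+1]-P[i]).round(3) for i in(0,2)])
print("foot top",[atz("top",p,0.008)[:2].round(4) for p in[(200.5,142),(208.7,163),(184.7,171.3)]])
print("foot side",[atz("side",p,0.008)[:2].round(4) for p in[(201.4,287.4),(187,313),(163,304)]])
print("lens",tri((190,278),(185,166.7)))
E
```

```text
cam [array([-0.089,  0.667,  1.194]), array([ 0.389, -0.003,  1.338])]
orange [array([0.7164, 0.2289]), array([0.7081, 0.1308]), array([0.7179, 0.2355]), array([0.7104, 0.131 ])] [np.float64(-175.2), np.float64(-175.9)] mid [0.7123 0.1799] [0.7142 0.1832] w [np.float64(0.098), np.float64(0.105)]
green [array([0.7043, 0.0404]), array([ 0.6964, -0.056 ]), array([0.7063, 0.0425]), array([ 0.6951, -0.0585])] [np.float64(-175.3), np.float64(-173.7)] mid [ 0.7003 -0.0078] [ 0.7007 -0.008 ] w [np.float64(0.097), np.float64(0.102)]
dark [array([ 0.6921, -0.1441]), array([ 0.6877, -0.2449]), array([ 0.6892, -0.1424]), array([ 0.6834, -0.2452])] [np.float64(-177.5), np.float64(-176.8)] mid [ 0.6899 -0.1945] [ 0.6863 -0.1938] w [np.float64(0.101), np.float64(0.103)]
foot top [array([0.6865, 0.4189]), array([0.6124, 0.3872]), array([0.582 , 0.4694])]
foot side [array([0.6099, 0.3934]), array([0.5777, 0.4739]), array([0.6529, 0.5012])]
lens (array([0.57858156, 0.42395158, 0.13671828]), np.float64(0.001578664493927292))
```

```bash
cat >> h.py <<'E'
def circ(x,y,z,r,n=40):
    a=np.linspace(0,2*np.pi,n,endpoint=False); return np.c_[x+r*np.cos(a),y+r*np.sin(a),0*a+z]
def model(kind,x,y):
    if kind=="fin": return np.r_[circ(x,y,0,.036),circ(x,y,.143,.036),circ(x,y,.195,.007,10)]
    if kind=="open": return np.r_[circ(x,y,0,.036),circ(x,y,.016,.036),circ(x,y,.158,.007,10)]
    return np.r_[circ(x,y,0,.023),circ(x,y,kind,.017,24)]
E
python3 - <<'E'
from h import *
s=cv2.imread("pics/side0.png")[:,:,::-1];t=cv2.imread("pics/top0.png")[:,:,::-1]
def est(a,b,h):
    return least_squares(lambda p:np.r_[proj("side",[p[0],p[1],h])[0]-a,proj("top",[p[0],p[1],h])[0]-b],[.5,0])
L={"sA":((289,217.5),(289.2,184.8),.115),"sB":((308,197.5),(320.3,183.5),.115),"sE":((342.3,205.5),(334.3,212.8),.115),
"oL":((307.3,236.5),(274.5,218.8),.158),"oM":((364,184),(362,221.7),.158),"oR":((353.3,163),(378,195),.158),"fin":((254,265),(215,209),.195),"da":((349,104),(443,139.5),.195),"db":((373.5,115),(445.5,173),.195)}
M=[]
for k,(a,b,h) in L.items():
    r=est(a,b,h); print(k,r.x.round(4),r.fun.round(1)); M.append(model("fin" if k in("fin","da","db") else "open" if k[0]=="o" else h,*r.x))
M=np.vstack(M)
crop("top",205,130,465,240,3,"ov_t",t,proj("top",M)); crop("side",240,90,400,310,4,"ov_s",s,proj("side",M))
E
cd pics; python3 -c "
import cv2
a=cv2.imread('ov_s.png');print(a.shape);cv2.imwrite('ov_s1.png',a[:440]);cv2.imwrite('ov_s2.png',a[440:])"
```

```text
sA [0.5278 0.0939] [-0.4  0.7  0.7 -0.1]
sB [ 0.5348 -0.0037] [ 0.3  0.6  0.2 -0.5]
sE [ 0.4377 -0.0491] [-0.6 -0.5  0.1  0.7]
oL [0.418  0.1331] [-0.3  0.8  0.8 -0.2]
oM [ 0.4143 -0.1311] [ 0.8  0.2 -0.4 -0.8]
oR [ 0.4958 -0.181 ] [ 0.4  0.1 -0.2 -0.4]
fin [0.4448 0.3069] [ 0.1  0.7  0.4 -0.5]
da [ 0.6638 -0.3722] [ 0.6 -0.2 -0.4 -0.3]
db [ 0.562  -0.3781] [ 0.7  0.  -0.3 -0.5]
(880, 640, 3)
```

View pics/ov_t.png

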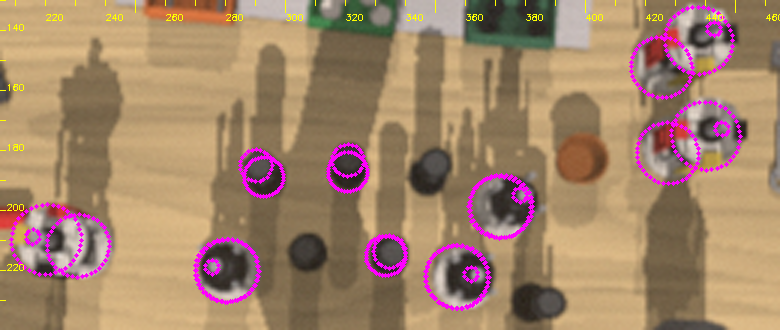

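View pics/ov_s1.png

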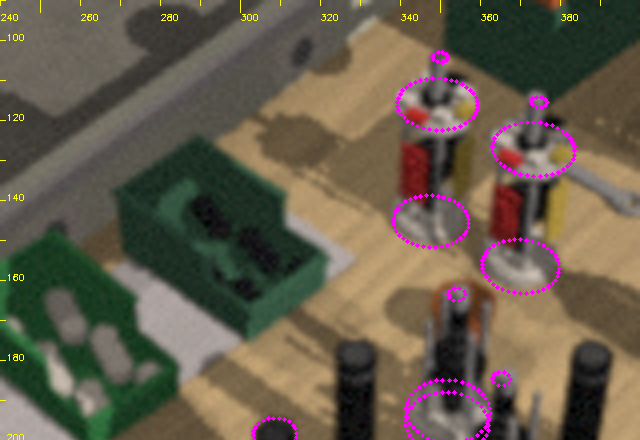

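View pics/ov_s2.png

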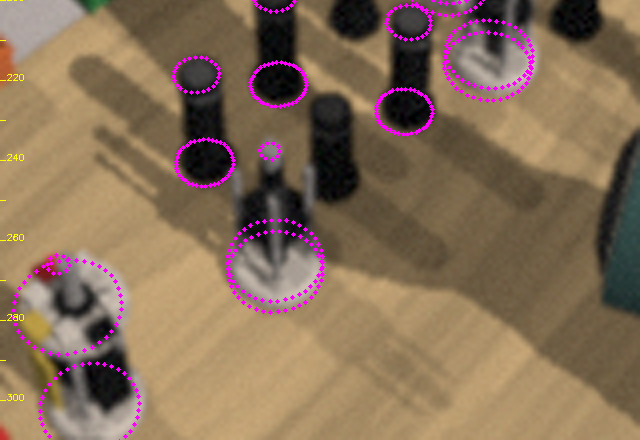

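```bash
cat > go.py <<'E'
import sys
from h import *
from scipy.spatial.transform import Rotation as R
# usage: go.py x y z [w deg] : rows to reach target, tool down, w=yaw_x-90 continuous nearest to j1-j6
a=[float(v) for v in sys.argv[1:]]
s=bot.sense(); p=s['position'].copy(); q=R.from_rotvec(s['orientation'])
w0=np.degrees(s['joints'][0]-s['joints'][5])
w=a[3] if len(a)>3 else w0
d=np.array(a[:3])-p; dw=w-w0
n=int(max(1,np.ceil(np.linalg.norm(d)/.040),np.ceil(abs(dw)/7.0)))
if len(a)>4: n=max(n,int(a[4]))
X=q.as_matrix()
# world target orientation
def down(wd):
    y=np.radians(wd+90); x=np.array([np.cos(y),np.sin(y),0]); z=np.array([0,0,-1.]); return np.c_[x,np.cross(z,x),z]
print("n",n,"w0",round(w0,1),"p",p.round(4),"f",s['ft_force'].round(1),"gap",round(s['finger_gap'],4),"t",s['time_s'],"tilt",np.degrees(np.arccos(-X[2,2])).round(2),"j",s['joints'].round(2))
cur=X; out=[]
for i in range(n):
    nxt=down(w0+dw*(i+1)/n)
    sh=cur.T@(d/n); rv=R.from_matrix(cur.T@nxt).as_rotvec(degrees=True)
    cur=nxt; out.append(np.r_[sh.round(4),rv.round(2)])
for k in range(0,n,12): print(",".join("%g"%(v+0) for r in out[k:k+12] for v in r)); print()
E
python3 go.py 0.45 -0.15 0.30 20 14
```

```text
n 14 w0 -67.1 p [ 0.2625 -0.6212  0.2375] f [-0.2 -0.  -0.8] gap 0.0882 t 0.1 tilt 0.12 j [-1.21  0.26  1.61  0.    1.27 -0.04]
0.0254,-0.0258,-0.0044,-0.11,-0.01,-6.22,0.0281,-0.0229,-0.0045,0,0,-6.22,0.0304,-0.0197,-0.0045,0,0,-6.22,0.0324,-0.0163,-0.0045,0,0,-6.22,0.0339,-0.0127,-0.0045,0,0,-6.22,0.0351,-0.0089,-0.0045,0,0,-6.22,0.0359,-0.0051,-0.0045,0,0,-6.22,0.0362,-0.0012,-0.0045,0,0,-6.22,0.0361,0.0028,-0.0045,0,0,-6.22,0.0356,0.0067,-0.0045,0,0,-6.22,0.0347,0.0105,-0.0045,0,0,-6.22,0.0333,0.0142,-0.0045,0,0,-6.22

0.0316,0.0177,-0.0045,0,0,-6.22,0.0295,0.021,-0.0045,0,0,-6.22
```

servo_tool(motion=[0.0254,-0.0258,-0.0044,-0.11,0,-6.2,0.0281,-0.0229,-0.0045,0,0,-6.2,0.0304,-0.0197,-0.0045,0,0,-6.2,0.0324,-0.0163,-0.0045,0,0,-6.2,0.0339,-0.0127,-0.0045,0,0,-6.2,0.0351,-0.0089,-0.0045,0,0,-6.2,0.0359,-0.0051,-0.0045,0,0,-6.2,0.0362,-0.0012,-0.0045,0,0,-6.2,0.0361,0.0028,-0.0045,0,0,-6.2,0.0356,0.0067,-0.0045,0,0,-6.2,0.0347,0.0105,-0.0045,0,0,-6.2,0.0333,0.0142,-0.0045,0,0,-6.2])

```text
time_s: 1.1
position: [0.4138, -0.2, 0.2843]
orientation: [-2.009, -2.398, -0.004]
ft_force: [1.4, -0.4, -0.1]
finger_gap: 0.0881
```

```bash
python3 go.py 0.445 0.308 0.25 120
```

```text
n 16 w0 10.2 p [ 0.4138 -0.2     0.2843] f [ 1.4 -0.4 -0.1] gap 0.0881 t 1.1 tilt 0.78 j [-0.51 -0.17  1.97  0.01  1.35 -0.69]
0.0309,0.0075,0.0025,-0.33,-0.71,-6.93,0.0298,0.0112,0.0021,0,0,-6.87,0.0282,0.0146,0.0021,0,0,-6.87,0.0263,0.0179,0.0021,0,0,-6.87,0.024,0.0209,0.0021,0,0,-6.87,0.0213,0.0236,0.0021,0,0,-6.87,0.0183,0.026,0.0021,0,0,-6.87,0.0151,0.028,0.0021,0,0,-6.87,0.0116,0.0296,0.0021,0,0,-6.87,0.008,0.0308,0.0021,0,0,-6.87,0.0043,0.0315,0.0021,0,0,-6.87,0.0005,0.0318,0.0021,0,0,-6.87

-0.0034,0.0316,0.0021,0,0,-6.87,-0.0071,0.031,0.0021,0,0,-6.87,-0.0108,0.0299,0.0021,0,0,-6.87,-0.0143,0.0284,0.0021,0,0,-6.87
```

servo_tool(motion=[0.0309,0.0075,0.0025,-0.33,-0.7,-6.9,0.0298,0.0112,0.0021,0,0,-6.9,0.0282,0.0146,0.0021,0,0,-6.9,0.0263,0.0179,0.0021,0,0,-6.9,0.024,0.0209,0.0021,0,0,-6.9,0.0213,0.0236,0.0021,0,0,-6.9,0.0183,0.026,0.0021,0,0,-6.9,0.0151,0.028,0.0021,0,0,-6.9,0.0116,0.0296,0.0021,0,0,-6.9,0.008,0.0308,0.0021,0,0,-6.9,0.0043,0.0315,0.0021,0,0,-6.9,0.0005,0.0318,0.0021,0,0,-6.9])

```text
time_s: 2.1
position: [0.4226, 0.2012, 0.2566]
orientation: [-0.166, 3.135, -0.002]
ft_force: [0.3, -0.2, -0.0]
finger_gap: 0.0881
```

```bash
python3 go.py 0.445 0.308 0.235 120
```

```text
n 4 w0 96.0 p [0.4226 0.2012 0.2566] f [ 0.3 -0.2 -0. ] gap 0.0881 t 2.1 tilt 0.16 j [ 0.39 -0.15  2.01 -0.    1.28 -1.28]
-0.0084,0.026,0.0054,-0.08,0.14,-5.96,-0.011,0.025,0.0054,0,0,-5.99,-0.0136,0.0237,0.0054,0,0,-5.99,-0.016,0.0221,0.0054,0,0,-5.99
```

servo_tool(motion=[-0.0084,0.026,0.0054,0,0.14,-6,-0.011,0.025,0.0054,0,0,-6,-0.0136,0.0237,0.0054,0,0,-6,-0.016,0.0221,0.0054,0,0,-6,0,0,0,0,0,0])

```text
time_s: 2.52
position: [0.4412, 0.3188, 0.2316]
orientation: [0.864, -3.018, 0.0]
ft_force: [-0.6, -0.3, -0.7]
finger_gap: 0.0882
```

```bash
python3 go.py 0.4448 0.307 0.161 120; python3 - <<'E'
from h import *
crop("side",210,200,330,310,6,"g1")
crop("top",180,160,260,240,6,"g1t")
E
```

```text
n 2 w0 122.0 p [0.4412 0.3188 0.2316] f [-0.6 -0.3 -0.7] gap 0.0882 t 2.5167 tilt 0.13 j [ 0.58  0.02  1.89  0.    1.23 -1.55]
0.0015,-0.006,0.0353,0.03,-0.13,0.97,0.0015,-0.006,0.0353,0,0,0.98
```

View pics/g1.png

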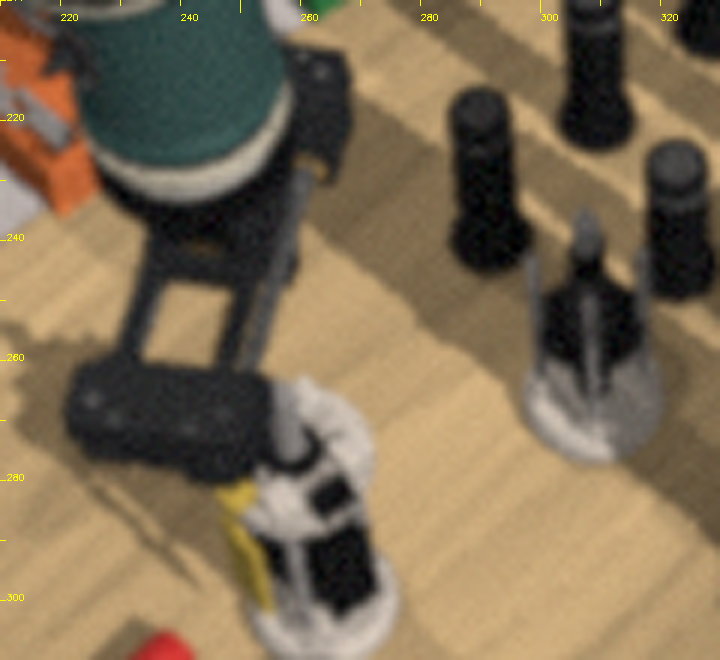

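servo_tool(motion=[0.0015,-0.006,0.004,0,-0.1,1,0.0015,-0.006,0.012,0,0,0.5,0,0,0.02,0,0,0,0,0,0.02,0,0,0,0,0,0.01,0,0,0,0,0,0,0,0,0])

```text
time_s: 3.12
position: [0.4452, 0.295, 0.1633]
orientation: [-0.792, 3.039, -0.006]
ft_force: [-0.2, 0.3, 0.6]
finger_gap: 0.0881
```

```bash
python3 go.py 0.4448 0.307 0.161 120
```

```text
n 1 w0 119.1 p [0.4452 0.295  0.1633] f [-0.2  0.3  0.6] gap 0.0881 t 3.1167 tilt 0.22 j [ 0.54  0.06  1.99 -0.    1.1  -1.54]
-0.0055,0.0107,0.0023,-0.22,0.02,-0.79
```

servo_tool(motion=[-0.0055,0.0107,0.0023,-0.2,0,-0.8,0,0,0,0,0,0,0,0,0,0,0,0])

```text
time_s: 3.37
position: [0.4449, 0.3056, 0.161]
orientation: [0.808, -3.035, 0.0]
ft_force: [0.7, -0.2, 0.2]
finger_gap: 0.0882
```

```bash
python3 go.py 0.4448 0.307 0.159 120; python3 - <<'E'
from h import *
crop("side",210,200,330,310,6,"g2")
crop("top",180,160,260,240,6,"g2t")
E
```

```text
n 1 w0 119.8 p [0.4449 0.3056 0.161 ] f [ 0.7 -0.2  0.2] gap 0.0882 t 3.3667 tilt 0.02 j [ 0.56  0.07  1.98 -0.    1.09 -1.54]
-0.0006,0.0013,0.002,-0.01,-0.02,-0.18
```

View pics/g2.png

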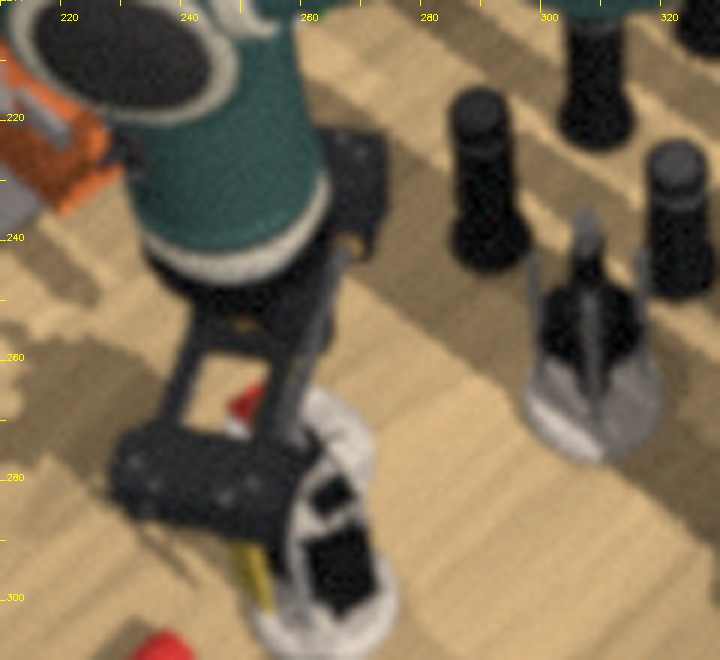

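servo_tool(motion=[-0.0006,0.0013,0.001,0,0,-0.2,0,0,0,0,0,0,0,0,0,0,0,0,0,0,0,0,0,0,0,0,0,0,0,0,0,0,0,0,0,0,0,0,0,0,0,0], hand=0, newtons=45)

```text
time_s: 4.05
position: [0.4464, 0.309, 0.1632]
orientation: [-0.815, 3.028, 0.002]
ft_force: [0.4, -0.7, -0.2]
finger_gap: 0.0435
```

```bash
python3 go.py 0.4448 0.307 0.25 120
```

```text
n 3 w0 120.1 p [0.4464 0.309  0.1632] f [ 0.4 -0.7 -0.2] gap 0.0435 t 4.05 tilt 0.32 j [ 0.56  0.07  1.97 -0.    1.09 -1.54]
0.0007,-0.0003,-0.029,0,0.32,0.05,0.0008,-0.0003,-0.0289,0,0,0.04,0.0008,-0.0003,-0.0289,0,0,0.04
```

servo_tool(motion=[-0.0015,-0.001,0.002,0,0.3,0,0,0,0,0,0,0,0,0,0,0,0,0,0,0,0,0,0,0,0,0,0,0,0,0,0,0,0,0,0,0,0,0,0,0,0,0,0,0,0,0,0,0], hand=0)

```text
time_s: 4.72
position: [0.449, 0.3079, 0.1608]
orientation: [0.817, -3.033, 0.003]
ft_force: [-0.1, -0.6, 0.5]
finger_gap: 0.0126
```

```bash
python3 go.py 0.4448 0.307 0.25 120
```

```text
n 3 w0 120.1 p [0.449  0.3079 0.1608] f [-0.1 -0.6  0.5] gap 0.0126 t 4.7167 tilt 0.11 j [ 0.56  0.08  1.97 -0.    1.09 -1.54]
0.0014,0.0004,-0.0297,-0.11,-0.04,0.08,0.0014,0.0004,-0.0297,0,0,0.03,0.0014,0.0004,-0.0297,0,0,0.03
```

servo_tool(motion=[0,0,0,0,0,0,0,0,-0.01,0,0,0,0,0,-0.02,0,0,0,0,0,-0.02,0,0,0,0,0,-0.01,0,0,0,0,0,0,0,0,0])

```text
time_s: 5.22
position: [0.444, 0.3062, 0.218]
orientation: [0.813, -3.02, 0.006]
ft_force: [1.0, 0.8, -4.2]
finger_gap: 0.0124
```

```bash
python3 go.py 0.444 0.3725 0.217 51; python3 - <<'E'
from h import *
crop("side",150,200,300,320,5,"g3")
E
```

```text
n 10 w0 120.1 p [0.444  0.3062 0.218 ] f [ 1.   0.8 -4.2] gap 0.0124 t 5.2167 tilt 0.82 j [ 0.56  0.03  1.91  0.    1.22 -1.54]
-0.0033,0.0057,0.0001,-0.05,-0.82,6.9,-0.0026,0.0061,0.0001,0,0,6.91,-0.0019,0.0064,0.0001,0,0,6.91,-0.0011,0.0065,0.0001,0,0,6.91,-0.0003,0.0066,0.0001,0,0,6.91,0.0005,0.0066,0.0001,0,0,6.91,0.0013,0.0065,0.0001,0,0,6.91,0.0021,0.0063,0.0001,0,0,6.91,0.0028,0.006,0.0001,0,0,6.91,0.0035,0.0056,0.0001,0,0,6.91
```

View pics/g3.png

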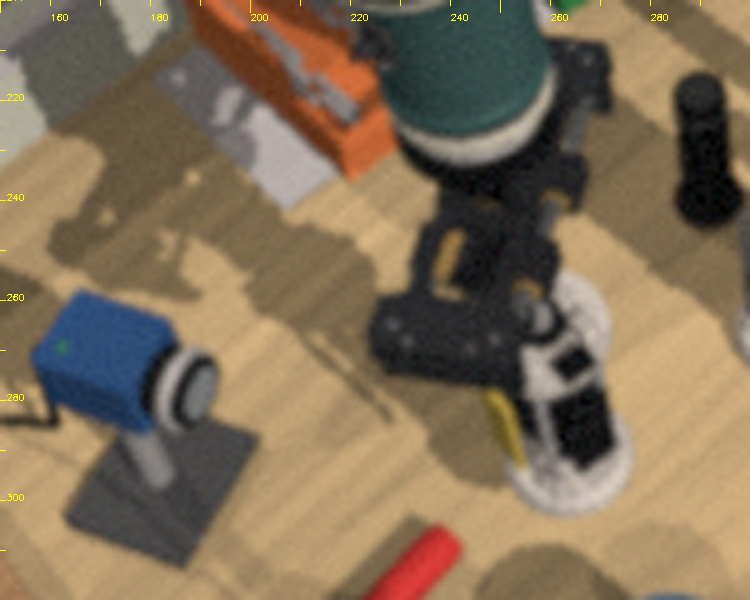

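```bash
python3 - <<'E'
from h import *
c=np.array([.4448,.307])
for k,p in {"yel":(211.7,207.5),"red":(223.7,199.7)}.items():
    d=atz("top",p,.148)[:2]-c; print(k,d.round(4),np.degrees(np.arctan2(d[1],d[0])))
d=atz("side",(247.5,281),.148)[:2]-c; print("yel side",d,np.degrees(np.arctan2(d[1],d[0])))
d=atz("side",(251,267),.148)[:2]-c; print("red side",d,np.degrees(np.arctan2(d[1],d[0])))
d=atz("side",(264,282.5),.148)[:2]-c; print("blk side",d,np.degrees(np.arctan2(d[1],d[0])))
for k,p in {"yel":(441.5,151),"yelb":(442,182.5),"redb":(431.5,173),"reda":(428.5,142.5),"blka":(448.5,141),"blkb":(451.5,173)}.items():
    c=np.array([.663,-.372] if k in("yel","reda","blka") else [.562,-.378])
    d=atz("top",p,.148)[:2]-c; print(k,d.round(4),np.degrees(np.arctan2(d[1],d[0])))
E
```

```text
yel [0.0052 0.0243] 77.93996777527096
red [ 0.0298 -0.0118] -21.546851719944883
yel side [0.00460547 0.02725244] 80.4080483435008
red side [ 0.02846421 -0.00869009] -16.977372894212973
blk side [-0.03165692  0.00230847] 175.82928317353904
yel [-0.0258 -0.0112] -156.56595336983787
yelb [-0.0246 -0.0051] -168.22708985490513
redb [0.0049 0.0273] 79.8501569637355
reda [0.0008 0.0295] 88.37535325379639
blka [ 0.0066 -0.0338] -79.02357458062848
blkb [ 0.0058 -0.0354] -80.7769185604333
```

```bash
python3 go.py 0.444 0.3725 0.221 62 11
```

```text
n 11 w0 120.1 p [0.4438 0.3061 0.2171] f [-0.7  0.3 -4.3] gap 0.0123 t 5.2667 tilt 0.85 j [ 0.56  0.03  1.91  0.    1.22 -1.54]
-0.003,0.0052,-0.0004,-0.04,-0.85,5.27,-0.0026,0.0055,-0.0004,0,0,5.28,-0.002,0.0057,-0.0004,0,0,5.28,-0.0015,0.0058,-0.0004,0,0,5.28,-0.001,0.006,-0.0004,0,0,5.28,-0.0004,0.006,-0.0004,0,0,5.28,0.0001,0.006,-0.0004,0,0,5.28,0.0007,0.006,-0.0004,0,0,5.28,0.0013,0.0059,-0.0004,0,0,5.28,0.0018,0.0058,-0.0004,0,0,5.28,0.0023,0.0056,-0.0004,0,0,5.28
```

servo_tool(motion=[-0.003,0.0052,-0.0004,0,-0.85,5.3,-0.0026,0.0055,-0.0004,0,0,5.3,-0.002,0.0057,-0.0004,0,0,5.3,-0.0015,0.0058,-0.0004,0,0,5.3,-0.001,0.006,-0.0004,0,0,5.3,-0.0004,0.006,-0.0004,0,0,5.3,0.0001,0.006,-0.0004,0,0,5.3,0.0007,0.006,-0.0004,0,0,5.3,0.0013,0.0059,-0.0004,0,0,5.3,0.0018,0.0058,-0.0004,0,0,5.3,0.0023,0.0056,-0.0004,0,0,5.3,0,0,0,0,0,0])

```text
time_s: 6.27
position: [0.436, 0.3696, 0.2016]
orientation: [-0.838, -3.009, 0.033]
ft_force: [-0.1, 1.2, -4.9]
finger_gap: 0.0128
```

```bash
python3 go.py 0.444 0.3725 0.221 62; python3 - <<'E'
from h import *
crop("side",140,200,300,320,5,"g4")
crop("top",155,120,255,220,6,"g4t")
E
```

```text
n 1 w0 58.9 p [0.436  0.3696 0.2016] f [-0.1  1.2 -4.9] gap 0.0128 t 6.2667 tilt 1.59 j [ 0.66  0.11  1.85  0.    1.2  -0.37]
-0.0051,0.0062,-0.0196,-1.43,-0.7,-3.13
```

View pics/g4.png

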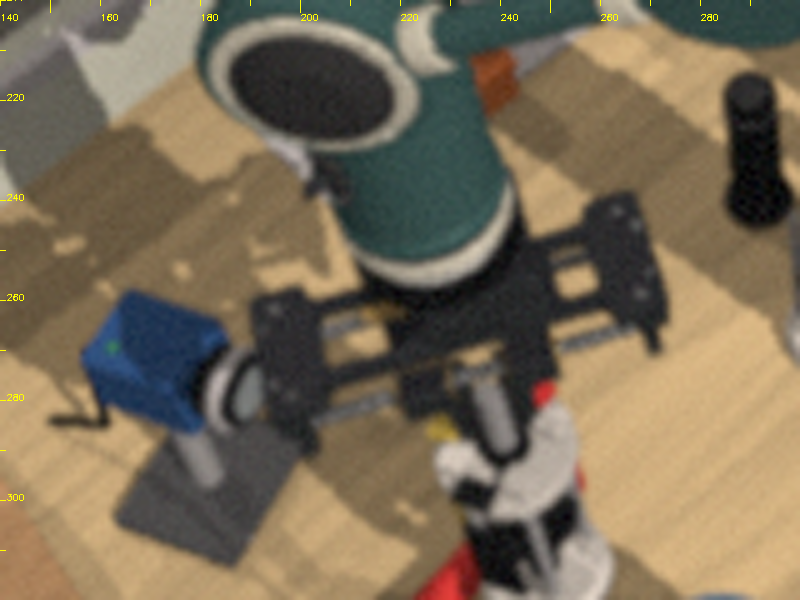

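View pics/g4t.png

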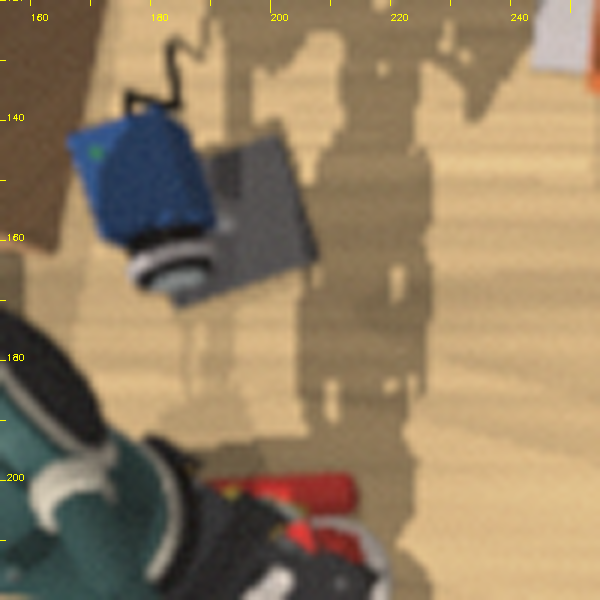

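servo_tool(motion=[-0.0017,0.002,-0.0085,-0.5,-0.3,-1,-0.0017,0.002,-0.0085,-0.5,-0.3,-1,-0.0017,0.002,-0.0075,-0.5,-0.3,-1,0,0,-0.0025,0,0,0,0,0,-0.002,0,0,0,0,0,-0.002,0,0,0])

```text
time_s: 6.87
position: [0.4439, 0.3696, 0.2347]
orientation: [0.736, 3.049, -0.002]
ft_force: [0.0, 0.0, -5.3]
finger_gap: 0.0125
```

```bash
python3 go.py 0.444 0.3725 0.221 62; python3 - <<'E'
from h import *
crop("side",140,200,300,320,5,"g5")
E
```

```text
n 1 w0 62.7 p [0.4439 0.3696 0.2347] f [ 0.   0.  -5.3] gap 0.0125 t 6.8667 tilt 0.3 j [ 0.65  0.08  1.82 -0.01  1.23 -0.44]
0.0013,0.0026,0.0137,0.01,0.3,0.84
```

View pics/g5.png

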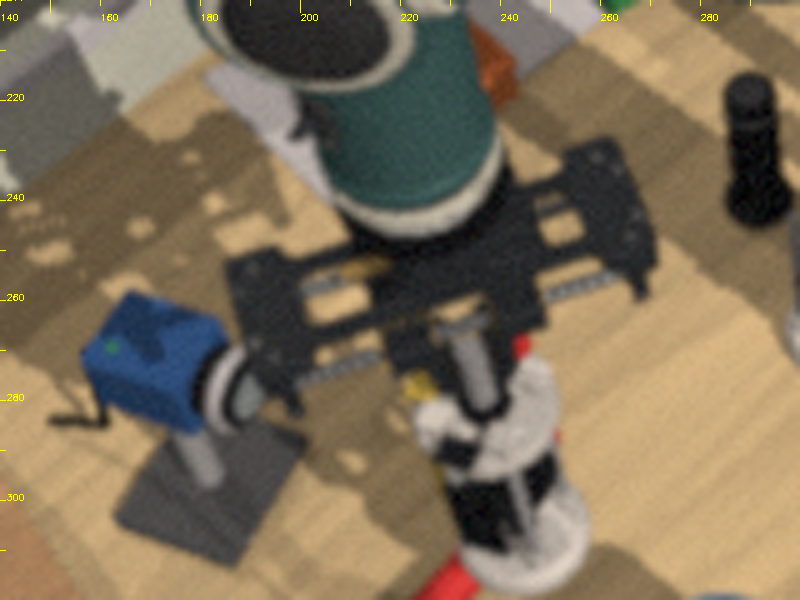

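servo_tool(motion=[0.0007,0.0015,0.006,0,0.2,0.5,0,0,0.003,0,0,0,0,0,0,0,0,0,0,0,0,0,0,0,0,0,0,0,0,0,0,0,0,0,0,0,0,0,0,0,0,0,0,0,0,0,0,0])

```text
time_s: 7.58
position: [0.4434, 0.371, 0.2236]
orientation: [0.752, 3.05, -0.003]
ft_force: [-0.1, -0.3, -4.6]
finger_gap: 0.0126
```

```bash
python3 go.py 0.444 0.3725 0.221 62; python3 - <<'E'
from h import *
s=bot.sense();p=s['position'];u=np.radians(np.degrees(s['joints'][0]-s['joints'][5])-221)
c=p[:2];b=p[2]-.161; ex=np.array([np.cos(u),np.sin(u)]);ey=np.array([-ex[1],ex[0]])
P=[np.r_[c-.027*ex,b+.148],np.r_[c+.027*ey,b+.148],np.r_[c-.027*ey,b+.148],np.r_[c-.036*ex,b+.08]]
ix=np.array([.932,.362]);L=[np.r_[.583,.4265,.14],np.r_[np.array([.583,.4265])-.11*ix,.14]]
crop("side",140,200,300,320,5,"g6",None,np.r_[proj("side",P),proj("side",L),proj("side",np.r_[circ(*c,b+.143,.036),circ(*c,b,.036)])])
o=np.array([.63,.4445]);d=np.r_[c-.036*ex]-o; print("label in insp",d@ix,d@[-ix[1],ix[0]],b+.08)
E
```

```text
n 1 w0 62.3 p [0.4434 0.371  0.2236] f [-0.1 -0.3 -4.6] gap 0.0126 t 7.5833 tilt 0.12 j [ 0.65  0.09  1.83 -0.    1.22 -0.43]
0.0002,0.0016,0.0026,-0.11,0.03,0.3

label in insp -0.1645242974856562 -0.0009620274658341921 0.14264359316677655
```

View pics/g6.png

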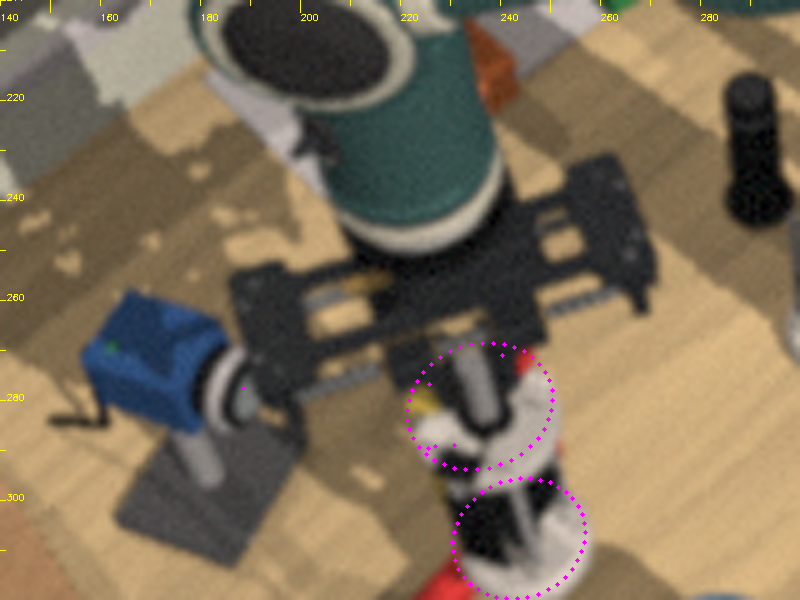

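servo_tool(motion=[0.0002,0.0016,0.001,0,0,0.3,0,0,0,0,0,0,0,0,0,0,0,0,0,0,0,0,0,0,0,0,0,0,0,0,0,0,0,0,0,0])

```text
time_s: 8.13
position: [0.4442, 0.3728, 0.2229]
orientation: [0.761, 3.048, -0.002]
ft_force: [-1.3, -0.2, -4.1]
finger_gap: 0.0124
```

servo_tool(motion=[0,0,0,0,0,-4,0,0,0,0,0,-7,0,0,0,0,0,-7,0,0,0,0,0,-7,0,0,0,0,0,-7,0,0,0,0,0,-7,0,0,0,0,0,-7,0,0,0,0,0,-7,0,0,0,0,0,-7,0,0,0,0,0,-7,0,0,0,0,0,-7,0,0,0,0,0,-7])

```text
time_s: 9.13
position: [0.4443, 0.373, 0.2236]
orientation: [-1.45, 2.787, -0.001]
ft_force: [1.3, 0.5, -4.8]
finger_gap: 0.0122
```

```bash
python3 go.py 0.444 0.3725 0.221 152
```

```text
n 2 w0 145.0 p [0.4443 0.373  0.2236] f [ 1.3  0.5 -4.8] gap 0.0122 t 9.1333 tilt 0.05 j [ 0.66  0.1   1.83 -0.    1.22 -1.87]
0.0003,0,0.0013,-0.05,0,-3.51,0.0003,0,0.0013,0,0,-3.52
```

Stays in place well. Finish the turn and hold.

servo_tool(motion=[0,0,0,0,0,-3.5,0,0,0,0,0,-3,0,0,0,0,0,0,0,0,0,0,0,0,0,0,0,0,0,0,0,0,0,0,0,0,0,0,0,0,0,0,0,0,0,0,0,0,0,0,0,0,0,0,0,0,0,0,0,0,0,0,0,0,0,0])

```text
time_s: 10.05
position: [0.4444, 0.3731, 0.2239]
orientation: [-1.611, 2.696, -0.0]
ft_force: [0.2, -0.2, -4.2]
finger_gap: 0.0126
```

```bash
python3 go.py 0.444 0.3725 0.221 152; python3 - <<'E'
from h import *
crop("side",140,200,300,320,5,"g7")
crop("top",155,120,255,220,6,"g7t")
E
```

```text
n 1 w0 151.7 p [0.4444 0.3731 0.2239] f [ 0.2 -0.2 -4.2] gap 0.0126 t 10.05 tilt 0.05 j [ 0.66  0.1   1.83 -0.    1.22 -1.99]
0.0007,0,0.0029,-0.04,0.03,-0.27
```

View pics/g7.png

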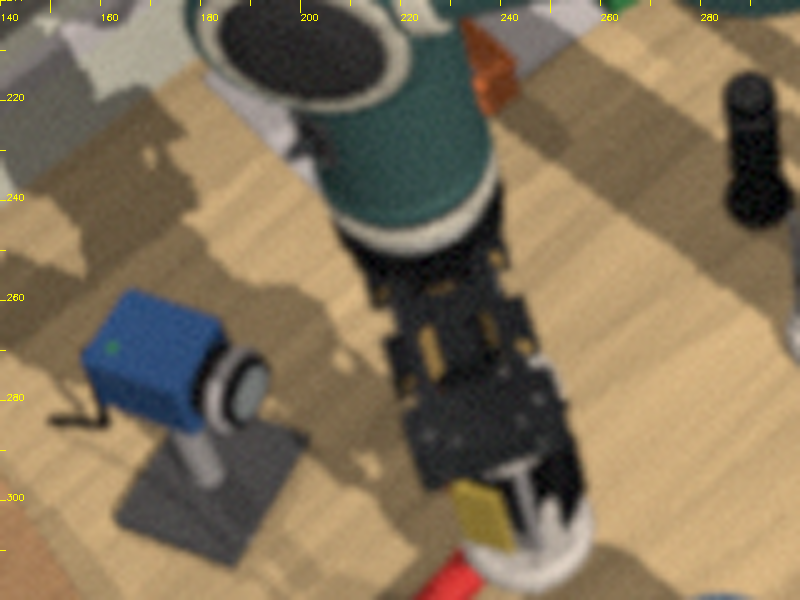

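View pics/g7t.png

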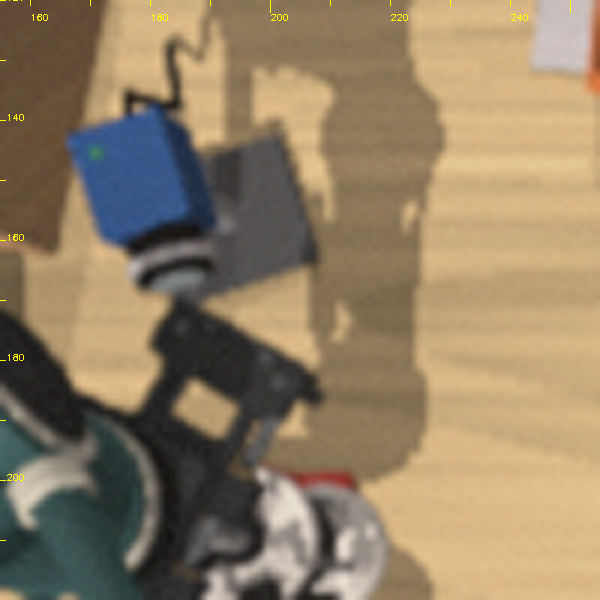

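```bash
python3 - <<'E'
from h import *
a=atz("side",(232.6,307.4),.1);b=atz("side",(242.4,310.4),.1);d=(a-b);print(a,b,np.degrees(np.arctan2(d[1],d[0])),np.linalg.norm(d))
E
```

```text
[0.44664192 0.39987137 0.1       ] [0.42061264 0.38900943 0.1       ] 22.650624226066586 0.02820470823944307
```

servo_tool(motion=[0,0,0.001,0,0,4,0,0,0,0,0,7,0,0,0,0,0,7,0,0,0,0,0,7,0,0,0,0,0,7,0,0,0,0,0,7,0,0,0,0,0,7,0,0,0,0,0,7,0,0,0,0,0,7,0,0,0,0,0,7,0,0,0,0,0,7,0,0,0,0,0,7])

```text
time_s: 11.15
position: [0.4445, 0.3729, 0.2228]
orientation: [0.58, 3.086, -0.0]
ft_force: [-0.0, -0.4, -4.6]
finger_gap: 0.0126
```

servo_tool(motion=[0,0,0,0,0,7,0,0,0,0,0,7,0,0,0,0,0,7,0,0,0,0,0,7,0,0,0,0,0,7,0,0,0,0,0,7,0,0,0,0,0,7,0,0,0,0,0,7,0,0,0,0,0,7,0,0,0,0,0,7,0,0,0,0,0,7,0,0,0,0,0,7])

```text
time_s: 12.15
position: [0.4443, 0.3724, 0.2224]
orientation: [2.527, 1.863, -0.001]
ft_force: [0.0, 0.6, -5.8]
finger_gap: 0.0125
```

```bash
python3 go.py 0.444 0.3725 0.221 -28
```

```text
n 2 w0 -17.3 p [0.4443 0.3724 0.2224] f [ 0.   0.6 -5.8] gap 0.0125 t 12.15 tilt 0.12 j [ 0.66  0.1   1.83 -0.    1.22  0.96]
0,-0.0001,0.0007,0.08,0.1,5.41,0,-0.0001,0.0007,0,0,5.37
```

servo_tool(motion=[0,0,0,0,0,5.4,0,0,0,0,0,4.5,0,0,0,0,0,0,0,0,0,0,0,0,0,0,0,0,0,0,0,0,0,0,0,0,0,0,0,0,0,0,0,0,0,0,0,0,0,0,0,0,0,0,0,0,0,0,0,0,0,0,0,0,0,0,0,0,0,0,0,0])

```text
time_s: 13.15
position: [0.4441, 0.3721, 0.2223]
orientation: [2.682, 1.632, -0.002]
ft_force: [0.3, 0.3, -5.4]
finger_gap: 0.0125
```

servo_tool(motion=[0,0,0,0,0,0,0,0,0,0,0,0,0,0,0,0,0,0,0,0,0,0,0,0])

```text
time_s: 13.48
position: [0.4441, 0.3721, 0.2223]
orientation: [2.682, 1.632, -0.002]
ft_force: [-0.2, -0.3, -4.5]
finger_gap: 0.0125
```

```bash
python3 go.py 0.43 0.20 0.35 -60; python3 - <<'E'
from h import *
crop("side",140,200,300,320,5,"g8")
crop("side",240,90,400,280,4,"m1")
crop("top",205,130,465,270,3,"m1t")
E
```

```text
n 6 w0 -27.4 p [0.4441 0.3721 0.2223] f [-0.2 -0.3 -4.5] gap 0.0125 t 13.4833 tilt 0.16 j [ 0.66  0.1   1.83 -0.    1.22  1.13]
-0.0266,0.0111,-0.0212,0.09,0.13,5.48,-0.0254,0.0136,-0.0213,0,0,5.43,-0.024,0.0159,-0.0213,0,0,5.43,-0.0224,0.0181,-0.0213,0,0,5.43,-0.0205,0.0202,-0.0213,0,0,5.43,-0.0185,0.022,-0.0213,0,0,5.43
```

View pics/g8.png

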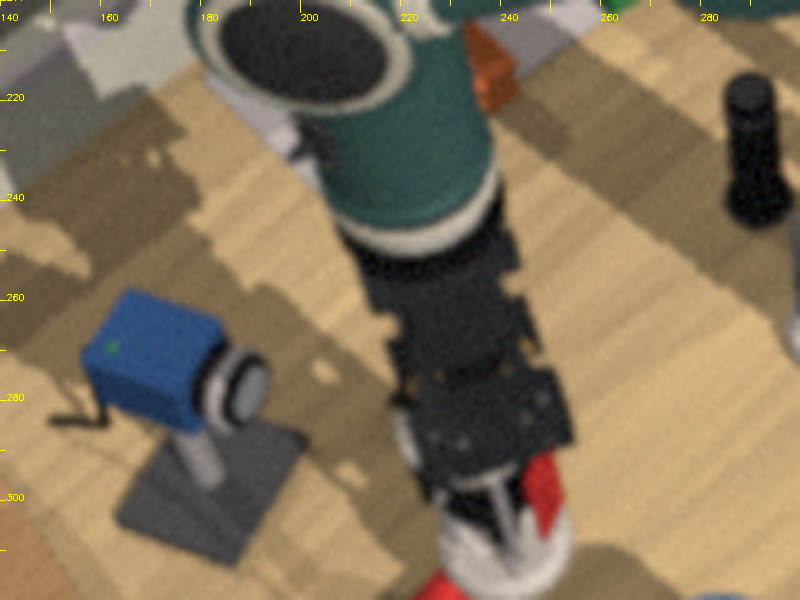

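View pics/m1t.png

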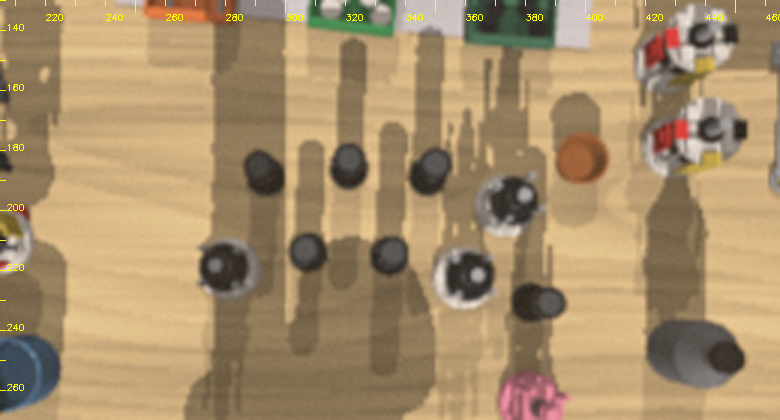

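servo_tool(motion=[-0.01,0.004,-0.03,0,0,5.4,-0.022,0.012,-0.03,0,0,5.4,-0.024,0.0159,-0.025,0,0,5.4,-0.0224,0.0181,-0.025,0,0,5.4,-0.0205,0.0202,-0.022,0,0,5.4,-0.0185,0.022,-0.015,0,0,5.4])

```text
time_s: 14.13
position: [0.4279, 0.2207, 0.3687]
orientation: [3.035, 0.793, -0.018]
ft_force: [-0.3, -0.4, -4.8]
finger_gap: 0.012
```

```bash
python3 go.py 0.462 -0.384 0.37 -134 17
```

```text
n 17 w0 -60.7 p [0.4279 0.2207 0.3687] f [-0.3 -0.4 -4.8] gap 0.012 t 14.1333 tilt 0.73 j [ 0.43 -0.16  1.81 -0.    1.5   1.49]
-0.0157,0.032,0.0002,0.12,0.72,4.32,-0.0132,0.0331,-0.0001,0,0,4.31,-0.0107,0.034,-0.0001,0,0,4.31,-0.0081,0.0347,-0.0001,0,0,4.31,-0.0055,0.0352,-0.0001,0,0,4.31,-0.0028,0.0355,-0.0001,0,0,4.31,-0.0001,0.0356,-0.0001,0,0,4.31,0.0026,0.0355,-0.0001,0,0,4.31,0.0052,0.0352,-0.0001,0,0,4.31,0.0079,0.0347,-0.0001,0,0,4.31,0.0104,0.0341,-0.0001,0,0,4.31,0.013,0.0332,-0.0001,0,0,4.31

0.0154,0.0321,-0.0001,0,0,4.31,0.0178,0.0309,-0.0001,0,0,4.31,0.0201,0.0294,-0.0001,0,0,4.31,0.0222,0.0278,-0.0001,0,0,4.31,0.0243,0.0261,-0.0001,0,0,4.31
```

servo_tool(motion=[-0.0157,0.032,0,0.1,0.7,4.3,-0.0132,0.0331,-0.0005,0,0,4.3,-0.0107,0.034,-0.0005,0,0,4.3,-0.0081,0.0347,-0.0005,0,0,4.3,-0.0055,0.0352,-0.0005,0,0,4.3,-0.0028,0.0355,-0.0005,0,0,4.3,-0.0001,0.0356,-0.0005,0,0,4.3,0.0026,0.0355,-0.0005,0,0,4.3,0.0052,0.0352,-0.0005,0,0,4.3,0.0079,0.0347,-0.0005,0,0,4.3,0.0104,0.0341,-0.0005,0,0,4.3,0.013,0.0332,-0.0005,0,0,4.3])

```text
time_s: 15.13
position: [0.441, -0.2237, 0.3854]
orientation: [-3.06, 0.67, -0.037]
ft_force: [1.1, 0.3, -5.2]
finger_gap: 0.0126
```

```bash
python3 go.py 0.462 -0.384 0.35 -134 6
```

```text
n 6 w0 -114.7 p [ 0.441  -0.2237  0.3854] f [ 1.1  0.3 -5.2] gap 0.0126 t 15.1333 tilt 1.43 j [-0.53 -0.15  1.78  0.02  1.5   1.47]
0.0142,0.0229,0.0059,-0.8,-1.18,3.17,0.0156,0.022,0.0059,0,0,3.22,0.0168,0.0211,0.0059,0,0,3.22,0.018,0.0201,0.0059,0,0,3.22,0.0191,0.0191,0.0059,0,0,3.22,0.0201,0.0179,0.0059,0,0,3.22
```

servo_tool(motion=[0.0142,0.0229,0.004,-0.8,-1.2,3.2,0.0156,0.022,0.004,0,0,3.2,0.0168,0.0211,0.004,0,0,3.2,0.018,0.0201,0.004,0,0,3.2,0.0191,0.0191,0.004,0,0,3.2,0.015,0.0129,0.002,0,0,3.2,0,0,0,0,0,0,0,0,0,0,0,0])

```text
time_s: 15.8
position: [0.4571, -0.3947, 0.3621]
orientation: [2.891, -1.218, 0.002]
ft_force: [0.7, 0.9, -4.2]
finger_gap: 0.0128
```

```bash
python3 go.py 0.462 -0.384 0.30 -134 ; python3 - <<'E'
from h import *
crop("top",370,110,470,270,4,"h1t")
crop("side",310,90,440,210,6,"h1")
print(atz("top",(425,243),0),atz("top",(447,247),.19))
E
```

```text
n 2 w0 -135.7 p [ 0.4571 -0.3947  0.3621] f [ 0.7  0.9 -4.2] gap 0.0128 t 15.8 tilt 0.26 j [-0.75  0.08  1.6  -0.    1.46  1.62]
-0.0022,-0.0056,0.031,0.2,-0.15,-0.84,-0.002,-0.0055,0.031,0,0,-0.86

[ 0.34428257 -0.36800828  0.        ] [ 0.33960839 -0.38147497  0.19      ]
```

View pics/h1.png

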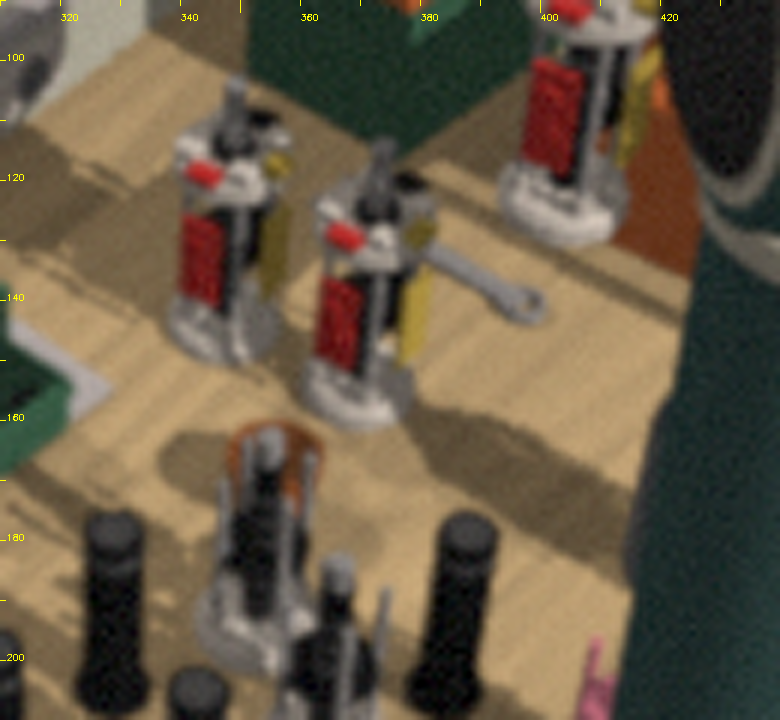

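Orientation matches the row units, unit hangs at (403,110) above the free place. Descending.

servo_tool(motion=[-0.0022,-0.0056,0.028,0.2,0,-0.8,-0.002,-0.0055,0.028,0,0,-0.8,0,0,0.03,0,0,0,0,0,0.03,0,0,0,0,0,0.015,0,0,0,0,0,0.005,0,0,0,0,0,0,0,0,0])

```text
time_s: 16.48
position: [0.465, -0.3758, 0.2284]
orientation: [2.918, -1.158, 0.018]
ft_force: [-0.3, -0.6, -4.7]
finger_gap: 0.0125
```

```bash
python3 go.py 0.462 -0.384 0.17 -134 
```

```text
n 2 w0 -133.2 p [ 0.465  -0.3758  0.2284] f [-0.3 -0.6 -4.7] gap 0.0125 t 16.4833 tilt 0.67 j [-0.72  0.12  1.79  0.    1.22  1.6 ]
0.0014,0.0041,0.0292,-0.15,-0.65,0.34,0.0018,0.004,0.0292,0,0,0.38
```

servo_tool(motion=[0.0014,0.0041,0.018,-0.15,-0.6,0.3,0.0016,0.003,0.018,0,0,0.3,0,0,0.01,0,0,0,0,0,0.003,0,0,0,0,0,0,0,0,0])

```text
time_s: 16.9
position: [0.4657, -0.3845, 0.1823]
orientation: [2.912, -1.169, 0.014]
ft_force: [-0.4, -0.4, -5.2]
finger_gap: 0.0128
```

```bash
python3 go.py 0.462 -0.384 0.161 -134 
```

```text
n 1 w0 -133.8 p [ 0.4657 -0.3845  0.1823] f [-0.4 -0.4 -5.2] gap 0.0128 t 16.9 tilt 0.54 j [-0.73  0.17  1.83 -0.    1.14  1.6 ]
-0.0032,0.0022,0.0213,-0.01,-0.54,0.25
```

servo_tool(motion=[-0.0032,0.0022,0.008,0,-0.5,0,0,0,0.006,0,0,0,0,0,0.003,0,0,0,0,0,0.002,0,0,0,0,0,0.0005,0,0,0,0,0,0,0,0,0])

```text
time_s: 17.4
position: [0.4632, -0.3855, 0.1641]
orientation: [2.914, -1.17, 0.008]
ft_force: [-0.2, 0.0, -3.8]
finger_gap: 0.0126
```

```bash
python3 go.py 0.462 -0.384 0.161 -134;  python3 - <<'E'
from h import *
crop("side",340,90,440,190,7,"h2",None,proj("side",np.r_[circ(.462,-.384,0,.036),circ(.462,-.384,.143,.036)]))
E
```

```text
n 1 w0 -133.7 p [ 0.4632 -0.3855  0.1641] f [-0.2  0.  -3.8] gap 0.0126 t 17.4 tilt 0.29 j [-0.74  0.18  1.85  0.    1.11  1.6 ]
-0.0019,-0.0003,0.0031,-0.02,-0.29,0.24
```

View pics/h2.png

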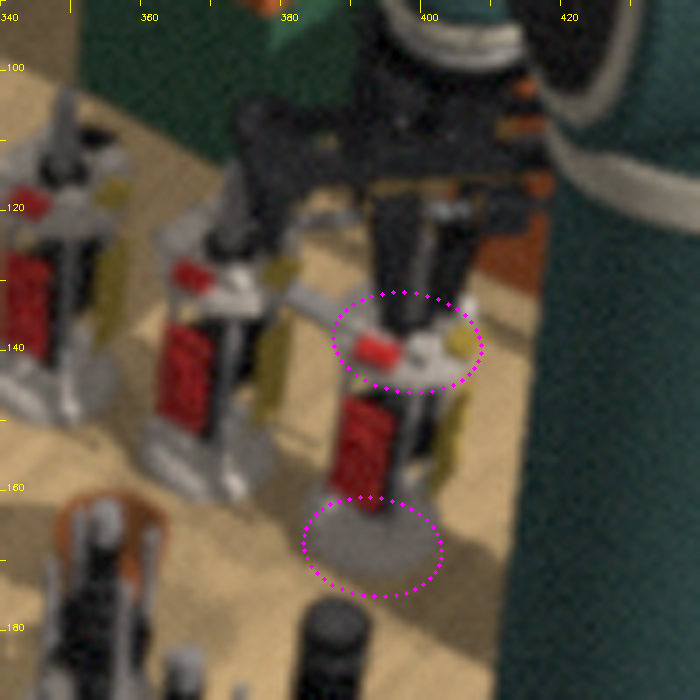

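servo_tool(motion=[-0.001,0,0.002,0,-0.3,0,0,0,0.0015,0,0,0,0,0,0.001,0,0,0,0,0,0,0,0,0])

```text
time_s: 17.78
position: [0.4632, -0.3853, 0.1607]
orientation: [2.915, -1.17, 0.003]
ft_force: [-0.5, -0.4, -5.1]
finger_gap: 0.0125
```

```bash
python3 go.py 0.462 -0.384 0.161 -134
```

```text
n 1 w0 -133.7 p [ 0.4632 -0.3853  0.1607] f [-0.5 -0.4 -5.1] gap 0.0125 t 17.7833 tilt 0.11 j [-0.74  0.19  1.85  0.    1.11  1.6 ]
-0.0017,-0.0001,-0.0003,-0.03,-0.11,0.25
```

Still hanging; go down a little more.

servo_tool(motion=[-0.001,0,0.0015,0,0,0,0,0,0.0015,0,0,0,0,0,0.001,0,0,0,0,0,0,0,0,0])

```text
time_s: 18.12
position: [0.4646, -0.386, 0.1607]
orientation: [2.913, -1.169, 0.013]
ft_force: [-1.1, -0.4, -4.9]
finger_gap: 0.0123
```

```bash
python3 go.py 0.462 -0.384 0.161 -134
```

```text
n 1 w0 -133.7 p [ 0.4646 -0.386   0.1607] f [-1.1 -0.4 -4.9] gap 0.0123 t 18.1167 tilt 0.49 j [-0.74  0.19  1.85  0.    1.1   1.6 ]
-0.0033,0.0003,-0.0003,-0.06,-0.48,0.26
```

servo_tool(motion=[-0.002,0,0.003,0,-0.4,0,0,0,0.003,0,0,0,0,0,0,0,0,0])

```text
time_s: 18.37
position: [0.4668, -0.3873, 0.1614]
orientation: [2.913, -1.169, 0.02]
ft_force: [-0.2, 0.8, -5.2]
finger_gap: 0.0125
```

```bash
python3 go.py 0.462 -0.384 0.161 -134
```

```text
n 1 w0 -133.7 p [ 0.4668 -0.3873  0.1614] f [-0.2  0.8 -5.2] gap 0.0125 t 18.3667 tilt 0.73 j [-0.73  0.19  1.84  0.    1.1   1.6 ]
-0.0058,0.001,0.0004,-0.13,-0.72,0.26
```

```bash
python3 - <<'E'
from h import *
crop("side",340,90,440,190,7,"h3",None,proj("side",np.r_[circ(.4645,-.386,0,.036),circ(.4645,-.386,.143,.036)]))
p=bot.snapshot("side");cv2.imwrite("pics/full1.png",p[:,:,::-1])
p=bot.snapshot("top");cv2.imwrite("pics/full1t.png",p[:,:,::-1])
s=bot.sense();print(s)
E
```

```text
{'time_s': 18.5167, 'joints': array([-0.73467675,  0.18784284,  1.84479067,  0.0022046 ,  1.09564821,
        1.5985925 ]), 'joint_vel': array([ 0.00102144,  0.00123877, -0.00174214,  0.001206  , -0.00174995,
       -0.00065276]), 'effort': array([-1.14589494e-01, -4.33827496e+01, -3.23399305e+01, -3.29135614e-02,
        3.50544574e-01,  9.86804778e-03]), 'position': array([ 0.46711562, -0.38752592,  0.16100198]), 'orientation': array([ 2.91283464, -1.16928459,  0.02066749]), 'ft_force': array([ 1.34971208, -0.68029038,  0.73361613]), 'ft_torque': array([-0.0315764 , -0.20115907,  0.01686361]), 'finger_gap': 0.0122114203946952}
```

View pics/h3.png

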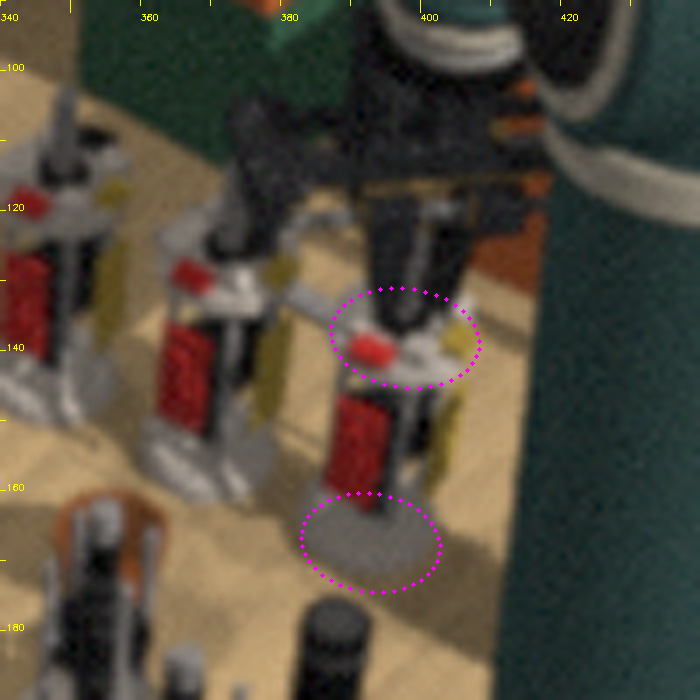

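View pics/full1t.png

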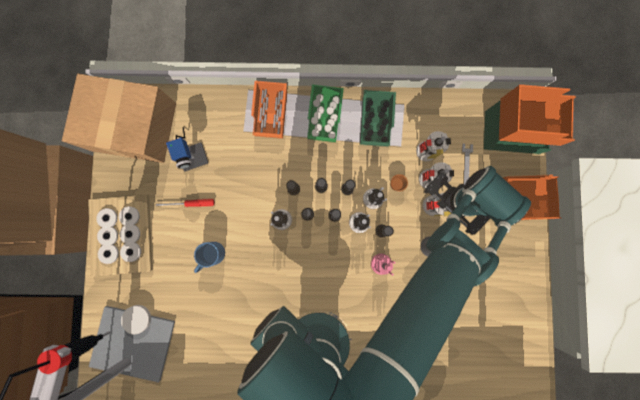

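servo_tool(motion=[0,0,0.001,0,0,0,0,0,0,0,0,0,0,0,0,0,0,0,0,0,0,0,0,0,0,0,0,0,0,0,0,0,0,0,0,0], hand=0.5)

```text
time_s: 19.02
position: [0.4667, -0.3874, 0.1589]
orientation: [2.913, -1.17, 0.018]
ft_force: [0.6, -0.7, 0.0]
finger_gap: 0.0437
```

```bash
python3 go.py 0.464 -0.384 0.24 -134
```

```text
n 3 w0 -133.7 p [ 0.4667 -0.3874  0.1589] f [ 0.6 -0.7  0. ] gap 0.0437 t 19.0167 tilt 0.68 j [-0.73  0.19  1.85  0.    1.09  1.6 ]
-0.0011,-0.0003,-0.0271,-0.12,-0.67,0.05,-0.0014,-0.0002,-0.027,0,0,0.1,-0.0014,-0.0002,-0.027,0,0,0.1
```

servo_tool(motion=[-0.0005,0,-0.015,0,0,0,-0.001,0,-0.025,0,-0.3,0,0,0,-0.035,0,0,0,0,0,-0.02,0,0,0])

```text
time_s: 19.35
position: [0.4607, -0.3823, 0.2479]
orientation: [-2.91, 1.169, 0.016]
ft_force: [0.3, -0.2, 0.1]
finger_gap: 0.0442
```

```bash
python3 go.py 0.4958 -0.181 0.25 0 21;python3 - <<'E'
from h import *
crop("side",340,90,440,190,7,"h4",None,proj("side",np.r_[circ(.4625,-.384,0,.036),circ(.4625,-.384,.143,.036)]))
E
```

```text
n 21 w0 -133.7 p [ 0.4607 -0.3823  0.2479] f [ 0.3 -0.2  0.1] gap 0.0442 t 19.35 tilt 0.66 j [-0.74  0.12  1.75  0.    1.28  1.6 ]
-0.0054,-0.0081,0,-0.12,0.65,-6.4,-0.0045,-0.0086,-0.0001,0,0,-6.37,-0.0035,-0.0091,-0.0001,0,0,-6.37,-0.0025,-0.0094,-0.0001,0,0,-6.37,-0.0014,-0.0096,-0.0001,0,0,-6.37,-0.0003,-0.0097,-0.0001,0,0,-6.37,0.0007,-0.0097,-0.0001,0,0,-6.37,0.0018,-0.0096,-0.0001,0,0,-6.37,0.0029,-0.0093,-0.0001,0,0,-6.37,0.0039,-0.0089,-0.0001,0,0,-6.37,0.0048,-0.0084,-0.0001,0,0,-6.37,0.0058,-0.0079,-0.0001,0,0,-6.37

0.0066,-0.0072,-0.0001,0,0,-6.37,0.0073,-0.0064,-0.0001,0,0,-6.37,0.008,-0.0055,-0.0001,0,0,-6.37,0.0086,-0.0046,-0.0001,0,0,-6.37,0.009,-0.0036,-0.0001,0,0,-6.37,0.0094,-0.0026,-0.0001,0,0,-6.37,0.0096,-0.0016,-0.0001,0,0,-6.37,0.0097,-0.0005,-0.0001,0,0,-6.37,0.0097,0.0006,-0.0001,0,0,-6.37
```

View pics/h4.png

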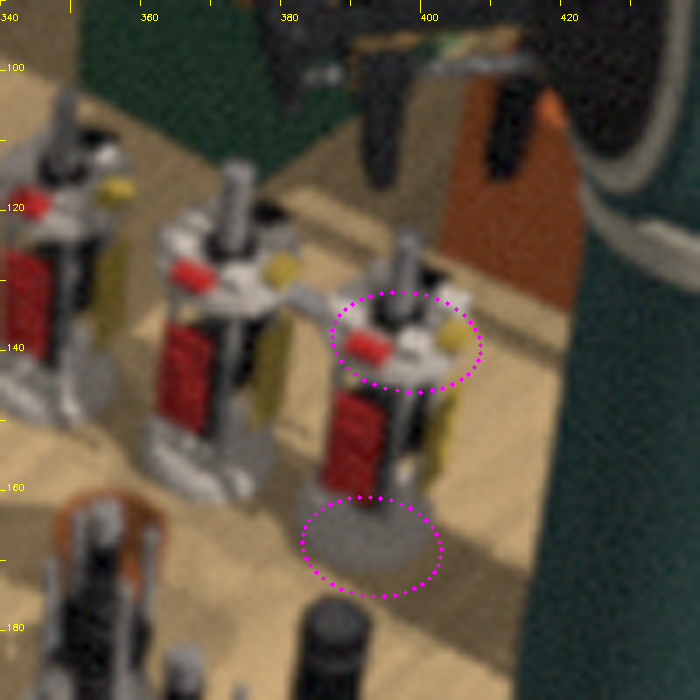

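```bash
python3 - <<'E'
from h import *
P=[atz("side",p,.195)[:2] for p in[(349.3,102.9),(373.9,113.1),(398.1,123.1)]]; print(P, np.linalg.norm(P[1]-P[0]),np.linalg.norm(P[2]-P[1]))
d=(P[0]-P[1])/np.linalg.norm(P[0]-P[1]);v=P[2]-P[0];print("along",v@d,"perp",d[0]*v[1]-d[1]*v[0])
E
```

```text
[array([ 0.66768278, -0.37558728]), array([ 0.56890335, -0.38589109]), array([ 0.47614759, -0.39583412])] 0.09931537728220509 0.09328715758755608
along -0.1926021552950318 perp -0.00026611792708423204
```

servo_tool(motion=[-0.0054,-0.0081,-0.001,0,0.65,-6.4,-0.0045,-0.0086,0,0,0,-6.4,-0.0035,-0.0091,0,0,0,-6.4,-0.0025,-0.0094,0,0,0,-6.4,-0.0014,-0.0096,0,0,0,-6.4,-0.0003,-0.0097,0,0,0,-6.4,0.0007,-0.0097,0,0,0,-6.4,0.0018,-0.0096,0,0,0,-6.4,0.0029,-0.0093,0,0,0,-6.4,0.0039,-0.0089,0,0,0,-6.4,0.0048,-0.0084,0,0,0,-6.4,0.0058,-0.0079,0,0,0,-6.4])

```text
time_s: 20.4
position: [0.4787, -0.2654, 0.2496]
orientation: [2.977, 0.981, 0.008]
ft_force: [0.4, 0.3, 0.0]
finger_gap: 0.0441
```

```bash
python3 go.py 0.4958 -0.181 0.25 0
```

```text
n 8 w0 -53.5 p [ 0.4787 -0.2654  0.2496] f [0.4 0.3 0. ] gap 0.0441 t 20.4 tilt 0.51 j [-0.55  0.01  1.87 -0.    1.25  0.38]
0.008,-0.0072,-0.0001,0.5,-0.11,-6.67,0.0088,-0.0062,0,0,0,-6.69,0.0094,-0.0052,0,0,0,-6.69,0.01,-0.004,0,0,0,-6.69,0.0104,-0.0028,0,0,0,-6.69,0.0106,-0.0016,0,0,0,-6.69,0.0108,-0.0004,0,0,0,-6.69,0.0107,0.0009,0,0,0,-6.69
```

servo_tool(motion=[0.008,-0.0072,0,0.5,-0.1,-6.7,0.0088,-0.0062,0,0,0,-6.7,0.0094,-0.0052,0,0,0,-6.7,0.01,-0.004,0,0,0,-6.7,0.0104,-0.0028,0,0,0,-6.7,0.0106,-0.0016,0,0,0,-6.7,0.0098,-0.0004,0,0,0,-6,0.0067,0.0009,0,0,0,-4,0,0,0,0,0,0,0,0,0,0,0,0])

```text
time_s: 21.23
position: [0.4913, -0.1787, 0.2425]
orientation: [-2.225, -2.207, 0.003]
ft_force: [0.4, -0.2, -0.3]
finger_gap: 0.0439
```

```bash
python3 - <<'E'
from h import *
t=bot.snapshot("top")
crop("top",260,120,460,260,4,"k1t",t)
crop("side",270,150,400,280,5,"k1")
E
python3 go.py 0.4958 -0.181 0.25 0
```

```text
n 1 w0 -0.5 p [ 0.4912 -0.179   0.2426] f [0.5 0.2 0.2] gap 0.0441 t 21.3333 tilt 0.45 j [-0.4  -0.02  1.92  0.    1.26 -0.39]
-0.0019,0.0045,-0.0074,-0.39,-0.23,-0.5
```

View pics/k1t.png

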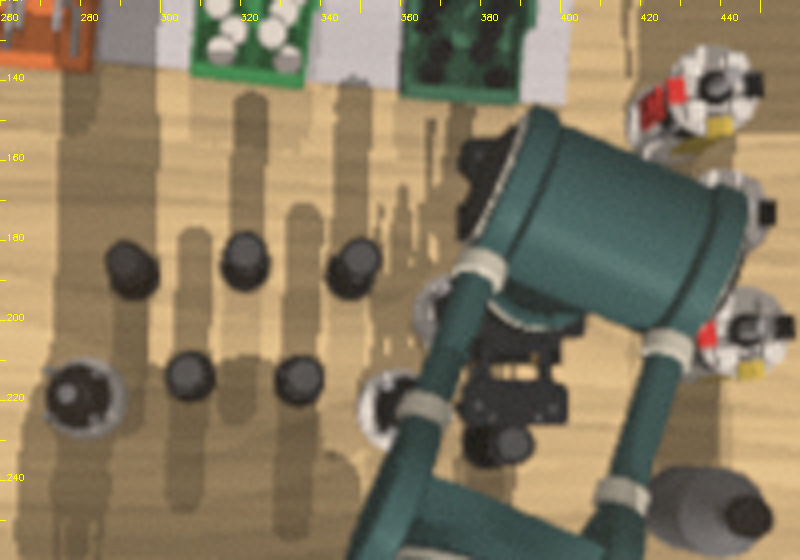

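View pics/k1.png

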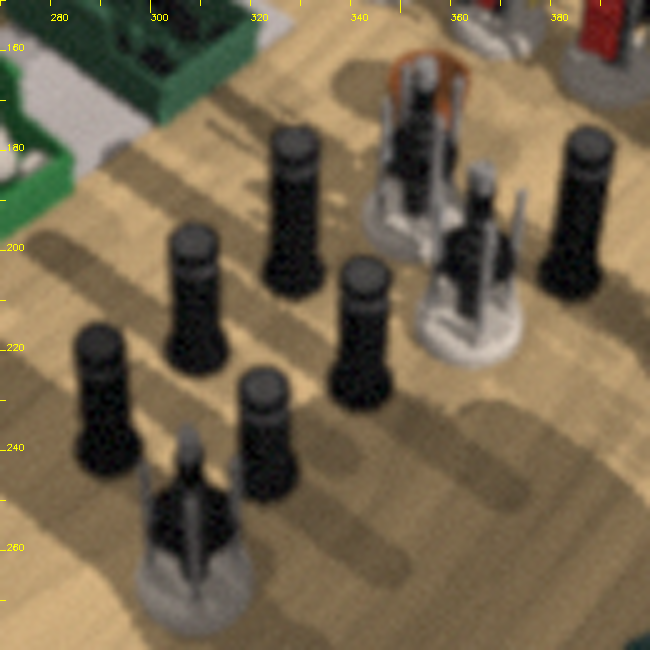

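servo_tool(motion=[-0.002,0.0045,0.01,-0.4,0,-0.5,0,0,0.03,0,0,0,0,0,0.03,0,0,0,0,0,0.02,0,0,0,0,0,0.01,0,0,0,0,0,0,0,0,0])

```text
time_s: 21.83
position: [0.4982, -0.1854, 0.142]
orientation: [2.23, 2.205, 0.008]
ft_force: [-0.3, 0.6, -0.1]
finger_gap: 0.0438
```

```bash
python3 go.py 0.4958 -0.181 0.137 0
```

```text
n 1 w0 -0.6 p [ 0.4982 -0.1854  0.142 ] f [-0.3  0.6 -0.1] gap 0.0438 t 21.8333 tilt 0.44 j [-0.4   0.07  2.01  0.    1.05 -0.39]
0.0043,-0.0025,0.0049,0.44,0.02,-0.66
```

servo_tool(motion=[0.0043,-0.0025,0.004,0.4,0,-0.6,0,0,0,0,0,0])

```text
time_s: 22.0
position: [0.4955, -0.1815, 0.138]
orientation: [-2.224, -2.219, 0.001]
ft_force: [-0.8, -0.0, 0.6]
finger_gap: 0.0441
```

```bash
python3 - <<'E'
from h import *
crop("side",300,110,420,230,6,"k2")
E
python3 go.py 0.4958 -0.181 0.137 0
```

```text
n 1 w0 -0.2 p [ 0.4964 -0.182   0.139 ] f [ 0.7 -0.1  1. ] gap 0.0438 t 22.05 tilt 0.12 j [-0.4   0.07  2.02 -0.    1.05 -0.4 ]
0.001,-0.0007,0.002,0.1,0.07,-0.14
```

View pics/k2.png

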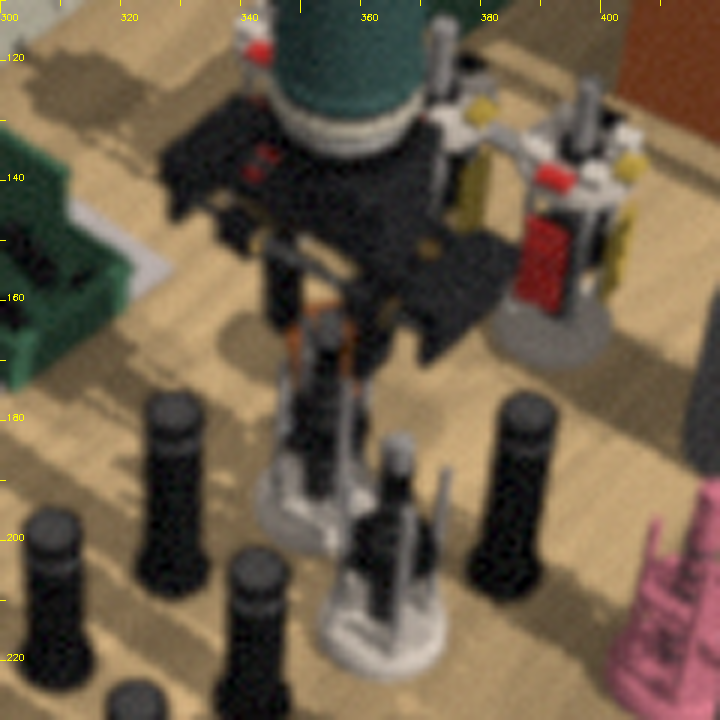

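servo_tool(motion=[0.001,-0.0007,0.002,0,0,0,0,0,0,0,0,0,0,0,0,0,0,0,0,0,0,0,0,0,0,0,0,0,0,0,0,0,0,0,0,0,0,0,0,0,0,0,0,0,0,0,0,0], hand=0)

```text
time_s: 22.72
position: [0.4985, -0.1818, 0.1416]
orientation: [2.217, 2.212, 0.005]
ft_force: [0.7, -0.1, 1.1]
finger_gap: 0.0125
```

```bash
python3 go.py 0.4958 -0.181 0.2 0
```

```text
n 2 w0 -0.1 p [ 0.4985 -0.1818  0.1416] f [ 0.7 -0.1  1.1] gap 0.0125 t 22.7167 tilt 0.58 j [-0.4   0.07  2.02 -0.    1.04 -0.39]
0.0003,-0.0011,-0.0292,0.52,0.25,-0.06,0.0004,-0.0014,-0.0292,0,0,-0.07
```

servo_tool(motion=[0,0,-0.015,0.3,0,0,0,0,-0.025,0.3,0,0,0,0,-0.02,0,0,0,0,0,0,0,0,0])

```text
time_s: 23.05
position: [0.4947, -0.18, 0.1984]
orientation: [-2.218, -2.213, 0.013]
ft_force: [1.9, -0.8, -2.8]
finger_gap: 0.0124
```

```bash
python3 go.py 0.633 -0.191 0.2 0; python3 - <<'E'
from h import *
crop("side",260,110,380,230,5,"k3")
E
```

```text
n 4 w0 -0.3 p [ 0.4947 -0.18    0.1984] f [ 1.9 -0.8 -2.8] gap 0.0124 t 23.05 tilt 0.68 j [-0.39  0.02  1.96 -0.    1.18 -0.39]
-0.0027,0.0346,-0.0008,-0.68,0,0.05,-0.0026,0.0346,-0.0004,0,0,-0.06,-0.0027,0.0346,-0.0004,0,0,-0.06,-0.0027,0.0346,-0.0004,0,0,-0.06
```

View pics/k3.png

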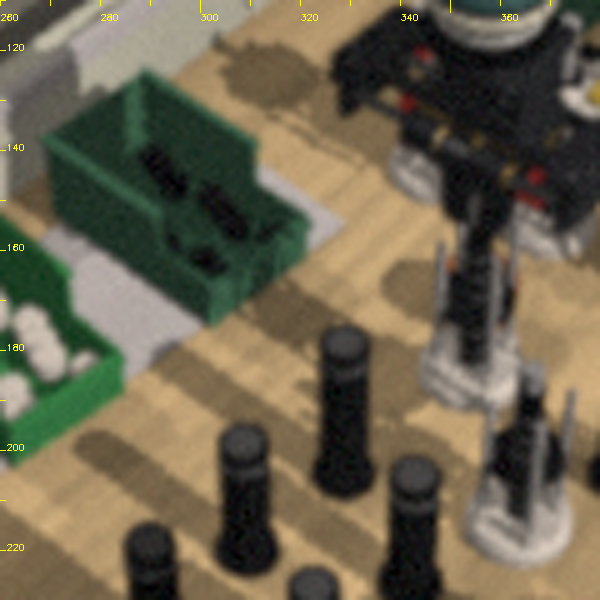

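servo_tool(motion=[-0.002,0.02,-0.001,-0.6,0,0,-0.0026,0.03,-0.0005,0,0,0,-0.0027,0.032,-0.0005,0,0,0,-0.0027,0.026,-0.0005,0,0,0,-0.001,0.014,-0.0005,0,0,0,0,0.006,0,0,0,0,0,0,0,0,0,0,0,0,0,0,0,0])

```text
time_s: 23.77
position: [0.618, -0.1886, 0.1804]
orientation: [-2.209, -2.202, 0.017]
ft_force: [-0.3, -0.3, -4.9]
finger_gap: 0.0125
```

```bash
python3 go.py 0.633 -0.191 0.16 0
```

```text
n 1 w0 -0.2 p [ 0.618  -0.1886  0.1804] f [-0.3 -0.3 -4.9] gap 0.0125 t 23.7667 tilt 1.42 j [-0.33  0.27  1.71 -0.    1.19 -0.33]
-0.0025,0.0155,0.0201,-1.35,-0.44,-0.19
```

servo_tool(motion=[-0.001,0.007,0.003,-0.7,-0.2,0,-0.001,0.007,0.003,-0.6,-0.2,0,0,0.002,0.005,0,0,0,0,0,0.005,0,0,0,0,0,0,0,0,0])

```text
time_s: 24.18
position: [0.6303, -0.1902, 0.1601]
orientation: [-2.223, -2.214, 0.003]
ft_force: [-0.0, 0.2, -4.1]
finger_gap: 0.0125
```

```bash
python3 go.py 0.633 -0.191 0.142 0
```

```text
n 1 w0 -0.2 p [ 0.6303 -0.1902  0.1601] f [-0.   0.2 -4.1] gap 0.0125 t 24.1833 tilt 0.25 j [-0.33  0.29  1.72  0.    1.14 -0.33]
-0.0008,0.0028,0.0181,-0.23,-0.09,-0.24
```

servo_tool(motion=[-0.0008,0.0028,0.006,0,0,0,0,0,0.006,0,0,0,0,0,0.003,0,0,0,0,0,0,0,0,0,0,0,0,0,0,0])

```text
time_s: 24.6
position: [0.6323, -0.191, 0.1432]
orientation: [-2.223, -2.213, 0.004]
ft_force: [0.3, 0.3, -3.5]
finger_gap: 0.0126
```

```bash
python3 - <<'E'
from h import *
M=proj("side",np.r_[circ(.633,-.191,0,.036),circ(.6377,-.111,0,.023)])
crop("side",270,90,390,210,6,"k4",None,M)
E
python3 go.py 0.633 -0.191 0.142 0
```

```text
n 1 w0 -0.3 p [ 0.6323 -0.1911  0.1433] f [ 0.6  0.3 -4.2] gap 0.0126 t 24.65 tilt 0.3 j [-0.33  0.31  1.73 -0.    1.11 -0.33]
0.0001,0.0008,0.0013,-0.29,-0.1,-0.26
```

View pics/k4.png

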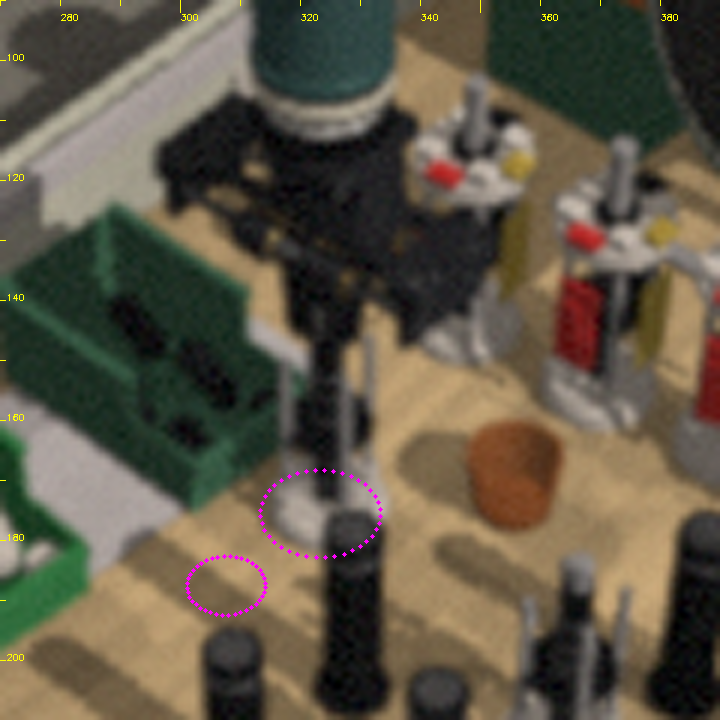

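servo_tool(motion=[0,0.001,0.002,-0.3,0,0,0,0,0.002,0,0,0,0,0,0.002,0,0,0,0,0,0,0,0,0])

```text
time_s: 24.98
position: [0.6356, -0.1918, 0.143]
orientation: [2.223, 2.213, 0.007]
ft_force: [0.7, 1.0, -4.0]
finger_gap: 0.0123
```

```bash
python3 go.py 0.633 -0.191 0.142 0
```

```text
n 1 w0 -0.2 p [ 0.6356 -0.1918  0.143 ] f [ 0.7  1.  -4. ] gap 0.0123 t 24.9833 tilt 0.37 j [-0.33  0.31  1.73  0.    1.1  -0.33]
0.0008,-0.0026,0.001,0.37,0.02,-0.25
```

servo_tool(motion=[0,-0.001,0,0.3,0,0,0,0,0,0,0,0,0,0,0,0,0,0,0,0,0,0,0,0,0,0,0,0,0,0,0,0,0,0,0,0], hand=0.5)

```text
time_s: 25.48
position: [0.6374, -0.1927, 0.146]
orientation: [2.221, 2.211, 0.006]
ft_force: [-0.7, 1.8, -1.2]
finger_gap: 0.0436
```

servo_tool(motion=[0,0,-0.015,0,0,0,0,0,-0.03,0,0,0,0,0,-0.03,0,0,0,0,0,-0.02,0,0,0])

```text
time_s: 25.82
position: [0.6321, -0.191, 0.235]
orientation: [-2.222, -2.212, 0.005]
ft_force: [1.3, 0.2, 0.2]
finger_gap: 0.0441
```

```bash
python3 go.py 0.4143 -0.131 0.24 0; python3 - <<'E'
from h import *
M=proj("side",np.r_[circ(.633,-.191,0,.036),circ(.6377,-.111,0,.023)])
crop("side",270,90,390,210,6,"k5",None,M)
E
```

```text
n 6 w0 -0.3 p [ 0.6321 -0.191   0.235 ] f [1.3 0.2 0.2] gap 0.0441 t 25.8167 tilt 0.42 j [-0.33  0.24  1.64  0.    1.27 -0.33]
0.0098,-0.0364,-0.0006,-0.4,-0.14,-0.04,0.0099,-0.0363,-0.0008,0,0,-0.04,0.0099,-0.0363,-0.0008,0,0,-0.04,0.0099,-0.0363,-0.0008,0,0,-0.04,0.0099,-0.0363,-0.0008,0,0,-0.04,0.01,-0.0363,-0.0008,0,0,-0.04
```

View pics/k5.png

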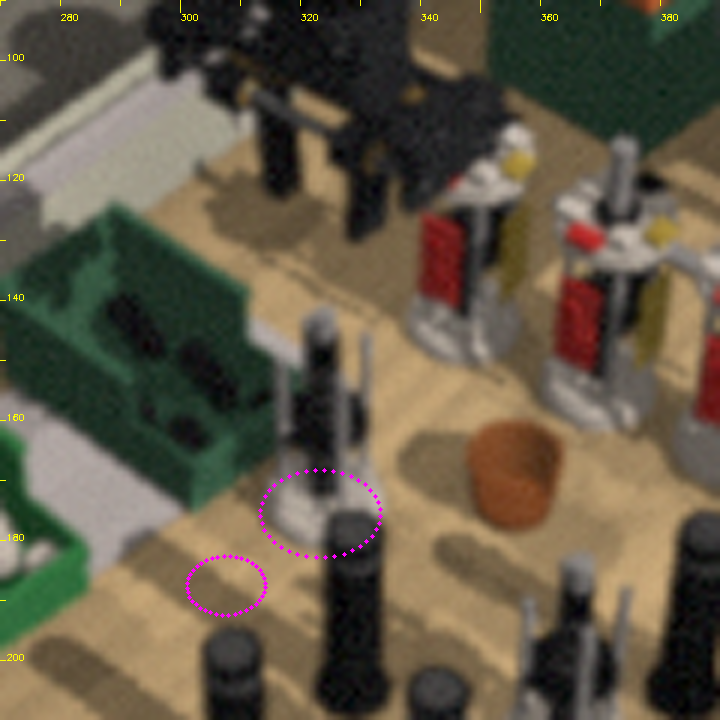

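servo_tool(motion=[0.006,-0.02,-0.001,0,0,0,0.0099,-0.0363,-0.0008,0,0,0,0.0099,-0.0363,-0.0008,0,0,0,0.0099,-0.0363,-0.0008,0,0,0,0.0099,-0.0363,-0.0008,0,0,0,0.009,-0.033,-0.0008,0,0,0,0.005,-0.017,0,0,0,0,0,0,0,0,0,0,0,0,0,0,0,0])

```text
time_s: 26.62
position: [0.4132, -0.1294, 0.2426]
orientation: [2.22, 2.211, 0.006]
ft_force: [-0.0, -0.2, -0.1]
finger_gap: 0.0442
```

```bash
python3 go.py 0.4143 -0.131 0.137 0; python3 - <<'E'
from h import *
M=proj("side",np.r_[model("open",.4143,-.131)])
crop("side",270,140,400,280,5,"k6",None,M)
E
```

```text
n 3 w0 -0.2 p [ 0.4132 -0.1294  0.2426] f [-0.  -0.2 -0.1] gap 0.0442 t 26.6167 tilt 0.53 j [-0.36 -0.22  2.09  0.    1.26 -0.36]
-0.0004,0,0.0352,0.5,0.17,-0.09,-0.0005,0.0004,0.0352,0,0,-0.08,-0.0005,0.0004,0.0352,0,0,-0.08
```

View pics/k6.png

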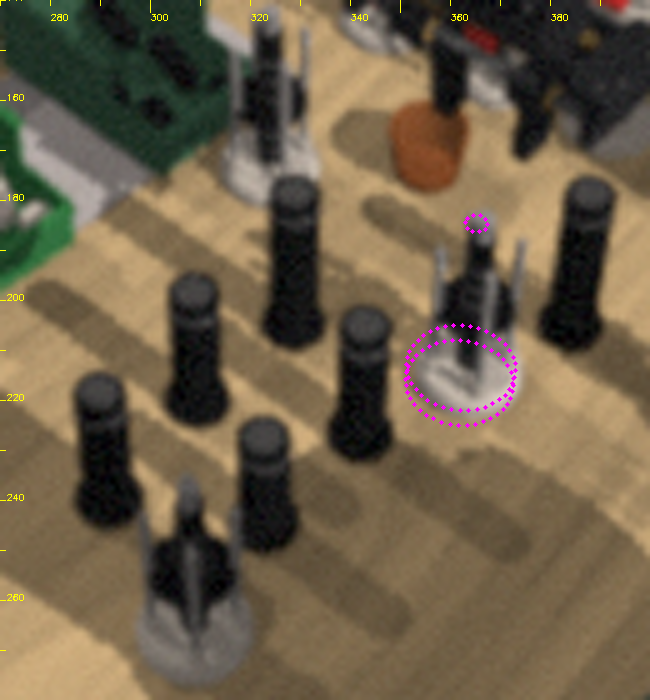

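servo_tool(motion=[0.002,0.001,0.03,0.4,0,0,0,0,0.035,0,0,0,0,0,0.025,0,0,0,0,0,0.01,0,0,0,0,0,0,0,0,0])

```text
time_s: 27.08
position: [0.4245, -0.1309, 0.1422]
orientation: [2.217, 2.207, 0.006]
ft_force: [-1.0, -0.2, -0.3]
finger_gap: 0.044
```

```bash
python3 go.py 0.4143 -0.132 0.138 0
```

```text
n 1 w0 -0.3 p [ 0.4245 -0.1309  0.1422] f [-1.  -0.2 -0.3] gap 0.044 t 27.0833 tilt 0.79 j [-0.35 -0.11  2.19 -0.    1.05 -0.35]
-0.0011,-0.0103,0.0041,0.7,0.38,-0.24
```

servo_tool(motion=[-0.0005,-0.0055,0.002,0.4,0.2,0,-0.0005,-0.005,0.002,0.3,0.2,0,0,0,0,0,0,0])

```text
time_s: 27.33
position: [0.4157, -0.1326, 0.1378]
orientation: [-2.223, -2.216, 0.001]
ft_force: [-0.1, -0.5, 0.4]
finger_gap: 0.0442
```

```bash
python3 go.py 0.4143 -0.132 0.138 0; python3 - <<'E'
from h import *
crop("side",300,120,410,230,6,"k7")
E
```

```text
n 1 w0 -0.2 p [ 0.4157 -0.1326  0.1378] f [-0.1 -0.5  0.4] gap 0.0442 t 27.3333 tilt 0.16 j [-0.37 -0.11  2.2   0.    1.05 -0.36]
0.0006,-0.0014,-0.0002,-0.14,-0.09,-0.2
```

View pics/k7.png

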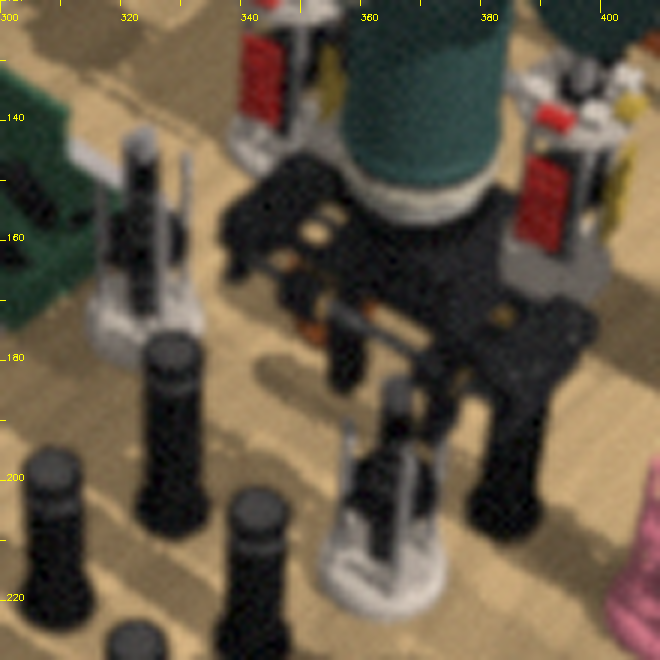

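servo_tool(motion=[0,-0.001,0,0,0,0,0,0,0,0,0,0,0,0,0,0,0,0,0,0,0,0,0,0,0,0,0,0,0,0,0,0,0,0,0,0,0,0,0,0,0,0,0,0,0,0,0,0], hand=0)

```text
time_s: 28.05
position: [0.4168, -0.1336, 0.1415]
orientation: [2.223, 2.214, 0.004]
ft_force: [-0.6, 0.1, -0.1]
finger_gap: 0.0125
```

servo_tool(motion=[0,0,-0.02,0,0,0,0,0,-0.035,0,0,0,0,0,-0.04,0,0,0,0,0,-0.04,0,0,0,0,0,-0.035,0,0,0,0,0,-0.015,0,0,0])

```text
time_s: 28.55
position: [0.4084, -0.1302, 0.3205]
orientation: [-2.211, -2.202, 0.013]
ft_force: [1.3, -0.2, -4.9]
finger_gap: 0.0128
```

```bash
python3 go.py 0.646 -0.003 0.33 0 10; python3 - <<'E'
from h import *
crop("side",250,90,410,280,4,"k8")
E
```

```text
n 10 w0 -0.2 p [ 0.4084 -0.1302  0.3205] f [ 1.3 -0.2 -4.9] gap 0.0128 t 28.55 tilt 1.32 j [-0.37 -0.24  1.97  0.    1.44 -0.36]
0.0128,0.0237,-0.0013,-1.21,-0.54,-0.03,0.0128,0.0237,-0.001,0,0,-0.02,0.0128,0.0237,-0.001,0,0,-0.02,0.0128,0.0237,-0.001,0,0,-0.02,0.0128,0.0237,-0.001,0,0,-0.02,0.0128,0.0237,-0.001,0,0,-0.02,0.0128,0.0237,-0.001,0,0,-0.02,0.0127,0.0237,-0.001,0,0,-0.02,0.0127,0.0237,-0.001,0,0,-0.02,0.0127,0.0238,-0.001,0,0,-0.02
```

View pics/k8.png

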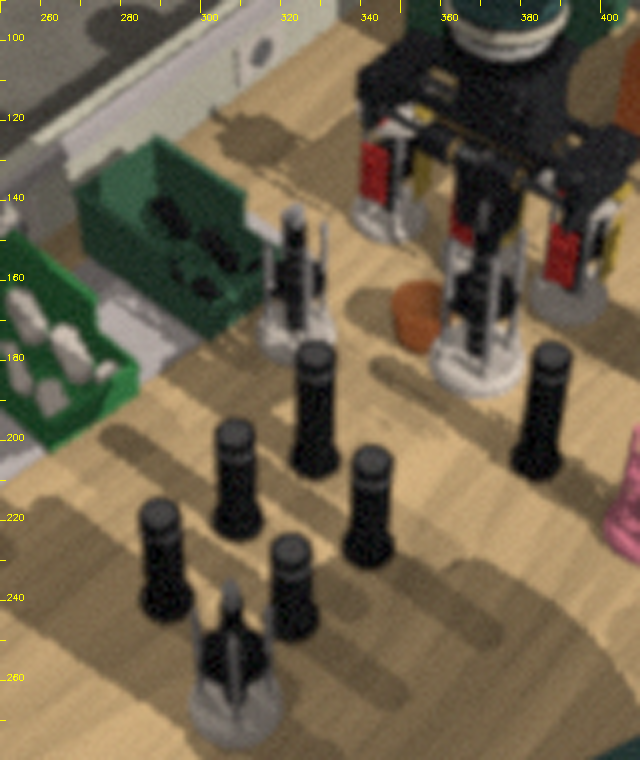

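servo_tool(motion=[0.008,0.015,-0.003,-1,-0.5,0,0.0128,0.0237,-0.003,-0.2,0,0,0.0128,0.0237,-0.003,-0.2,0,0,0.0128,0.0237,-0.003,-0.2,0,0,0.0128,0.0237,-0.003,-0.2,0,0,0.0128,0.0237,-0.003,-0.2,0,0,0.0128,0.0237,-0.002,-0.2,0,0,0.0127,0.0237,-0.001,-0.2,0,0,0.0127,0.0237,0,-0.2,0,0,0.0127,0.02,0,-0.2,0,0,0.004,0.008,0,0,0,0])

```text
time_s: 29.52
position: [0.6439, 0.0013, 0.3211]
orientation: [2.228, 2.21, 0.006]
ft_force: [0.4, 1.4, -4.7]
finger_gap: 0.0125
```

```bash
python3 go.py 0.646 -0.003 0.2 0 7
```

```text
n 7 w0 -0.5 p [0.6439 0.0013 0.3211] f [ 0.4  1.4 -4.7] gap 0.0125 t 29.5167 tilt 0.27 j [-0.04  0.16  1.57  0.    1.4  -0.03]
-0.0006,0.0002,0.0173,0.27,-0.04,-0.07,-0.0006,0.0003,0.0173,0,0,-0.06,-0.0006,0.0003,0.0173,0,0,-0.06,-0.0006,0.0003,0.0173,0,0,-0.06,-0.0006,0.0003,0.0173,0,0,-0.06,-0.0006,0.0003,0.0173,0,0,-0.06,-0.0006,0.0003,0.0173,0,0,-0.06
```

servo_tool(motion=[-0.001,0,0.012,0.2,0,-0.3,-0.001,0,0.025,0,0,0,-0.001,0,0.03,0,0,0,-0.001,0,0.03,0,0,0,0,0,0.02,0,0,0,0,0,0.01,0,0,0,0,0,0,0,0,0])

```text
time_s: 30.1
position: [0.6341, -0.0052, 0.1742]
orientation: [-2.211, -2.213, 0.024]
ft_force: [-0.0, 0.6, -4.6]
finger_gap: 0.0124
```

```bash
python3 go.py 0.646 -0.003 0.16 0
```

```text
n 1 w0 0.0 p [ 0.6341 -0.0052  0.1742] f [-0.   0.6 -4.6] gap 0.0124 t 30.1 tilt 1.17 j [-0.05  0.25  1.75 -0.    1.17 -0.05]
0.0022,0.0122,0.0139,-1.17,0.08,0.06
```

servo_tool(motion=[0.001,0.006,0.005,-0.6,0,0,0.001,0.006,0.005,-0.6,0,0,0,0.001,0.004,0,0,0,0,0,0.001,0,0,0,0,0,0,0,0,0])

```text
time_s: 30.52
position: [0.6481, -0.0045, 0.1596]
orientation: [2.218, 2.218, 0.003]
ft_force: [0.3, -0.2, -4.2]
finger_gap: 0.0127
```

```bash
python3 go.py 0.646 -0.003 0.143 0; python3 - <<'E'
from h import *
M=proj("side",np.r_[circ(.646,-.003,0,.036),circ(.6527,.0765,0,.023)])
crop("side",220,110,340,230,6,"k9",None,M)
E
```

```text
n 1 w0 -0.0 p [ 0.6481 -0.0045  0.1596] f [ 0.3 -0.2 -4.2] gap 0.0127 t 30.5167 tilt 0.29 j [-0.04  0.27  1.75 -0.    1.12 -0.04]
0.0016,-0.0022,0.0166,0.26,0.12,0.01
```

View pics/k9.png

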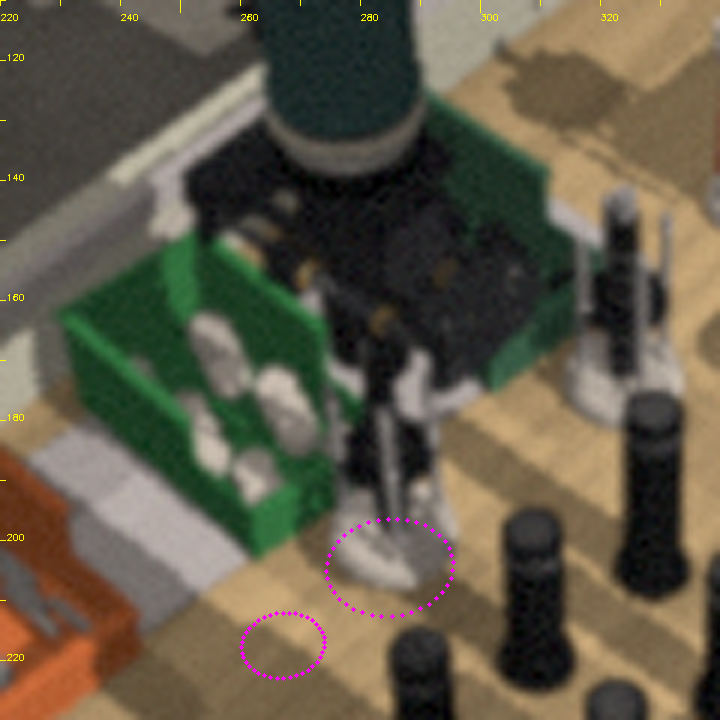

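servo_tool(motion=[0.001,-0.0015,0.006,0,0,0,0,0,0.006,0,0,0,0,0,0.004,0,0,0,0,0,0.002,0,0,0,0,0,0,0,0,0])

```text
time_s: 30.98
position: [0.6488, -0.0032, 0.1435]
orientation: [2.214, 2.216, 0.009]
ft_force: [-0.4, 0.1, -4.3]
finger_gap: 0.0124
```

```bash
python3 go.py 0.646 -0.003 0.143 0
```

```text
n 1 w0 -0.0 p [ 0.6488 -0.0032  0.1435] f [-0.4  0.1 -4.3] gap 0.0124 t 30.9833 tilt 0.61 j [-0.04  0.28  1.76 -0.    1.09 -0.04]
0.0002,-0.0028,0.0005,0.6,0.13,0.04
```

servo_tool(motion=[0,-0.003,0.002,0.5,0,0,0,0,0.002,0,0,0,0,0,0,0,0,0])

```text
time_s: 31.23
position: [0.6472, -0.0033, 0.1425]
orientation: [2.217, 2.219, 0.002]
ft_force: [-0.4, -0.3, -5.0]
finger_gap: 0.0123
```

```bash
python3 go.py 0.646 -0.003 0.143 0
```

```text
n 1 w0 -0.0 p [ 0.6472 -0.0033  0.1425] f [-0.4 -0.3 -5. ] gap 0.0123 t 31.2333 tilt 0.3 j [-0.04  0.28  1.76 -0.    1.09 -0.04]
0.0003,-0.0012,-0.0005,0.26,0.15,0.05
```

servo_tool(motion=[0,-0.001,0.002,0.2,0,0,0,0,0.001,0,0,0,0,0,0,0,0,0,0,0,0,0,0,0,0,0,0,0,0,0,0,0,0,0,0,0,0,0,0,0,0,0], hand=0.5)

```text
time_s: 31.82
position: [0.6493, -0.0036, 0.1435]
orientation: [2.215, 2.216, 0.006]
ft_force: [-0.1, -0.7, 0.1]
finger_gap: 0.0439
```

servo_tool(motion=[0,0,-0.015,0,0,0,0,0,-0.03,0,0,0,0,0,-0.03,0,0,0,0,0,-0.02,0,0,0])

```text
time_s: 32.15
position: [0.6437, -0.0031, 0.233]
orientation: [-2.218, -2.22, 0.011]
ft_force: [0.6, 0.2, 0.3]
finger_gap: 0.0444
```

```bash
python3 go.py 0.4175 0.133 0.24 0; python3 - <<'E'
from h import *
M=proj("side",np.r_[circ(.646,-.003,0,.036),circ(.6527,.0765,0,.023)])
crop("side",220,110,340,230,6,"k10",None,M)
E
```

```text
n 7 w0 -0.0 p [ 0.6437 -0.0031  0.233 ] f [0.6 0.2 0.3] gap 0.0444 t 32.15 tilt 0.44 j [-0.04  0.21  1.68 -0.    1.26 -0.04]
0.0195,-0.0323,-0.0008,-0.41,0.14,0.05,0.0194,-0.0323,-0.001,0,0,0,0.0194,-0.0323,-0.001,0,0,0,0.0194,-0.0323,-0.001,0,0,0,0.0194,-0.0323,-0.001,0,0,0,0.0194,-0.0323,-0.001,0,0,0,0.0194,-0.0323,-0.001,0,0,0
```

View pics/k10.png

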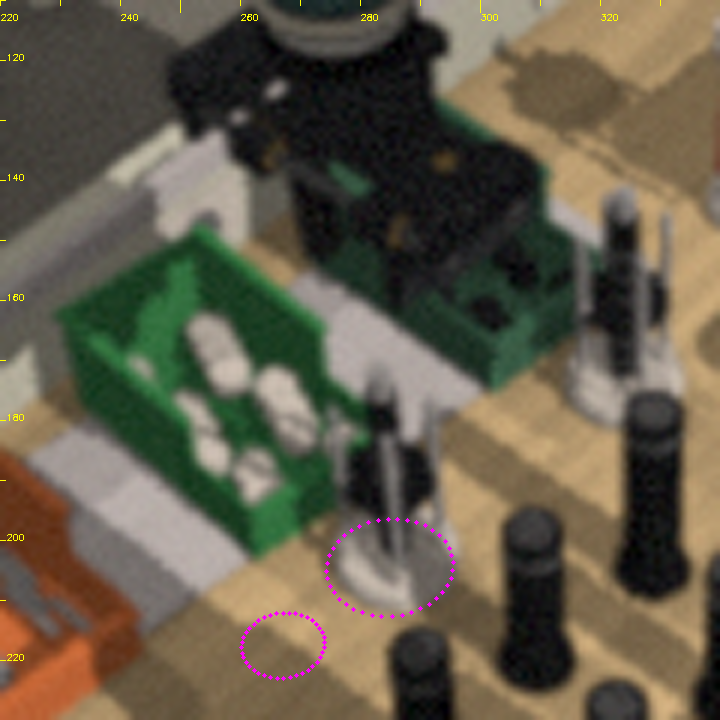

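servo_tool(motion=[0.01,-0.018,-0.002,-0.4,0,0,0.0194,-0.0323,-0.001,0,0,0,0.0194,-0.0323,-0.001,0,0,0,0.0194,-0.0323,-0.001,0,0,0,0.0194,-0.0323,-0.001,0,0,0,0.0194,-0.0323,-0.001,0,0,0,0.0184,-0.03,0,0,0,0,0.01,-0.013,0,0,0,0,0,0,0,0,0,0,0,0,0,0,0,0])

```text
time_s: 33.03
position: [0.417, 0.1354, 0.2413]
orientation: [2.214, 2.209, 0.017]
ft_force: [0.3, -0.4, 0.6]
finger_gap: 0.0441
```

```bash
python3 - <<'E'
from h import *
M=proj("side",np.r_[model("open",.4175,.133)])
crop("side",260,170,390,290,6,"k11",None,M)
E
python3 go.py 0.4175 0.133 0.138 0
```

```text
n 3 w0 -0.3 p [0.4172 0.1353 0.2413] f [-0.6 -0.4 -0.1] gap 0.044 t 33.0833 tilt 0.99 j [ 0.26 -0.21  2.09 -0.01  1.25  0.27]
-0.0007,-0.0005,0.0344,0.98,0.11,0.02,-0.0008,0.0001,0.0344,0,0,-0.1,-0.0008,0.0001,0.0344,0,0,-0.1
```

View pics/k11.png

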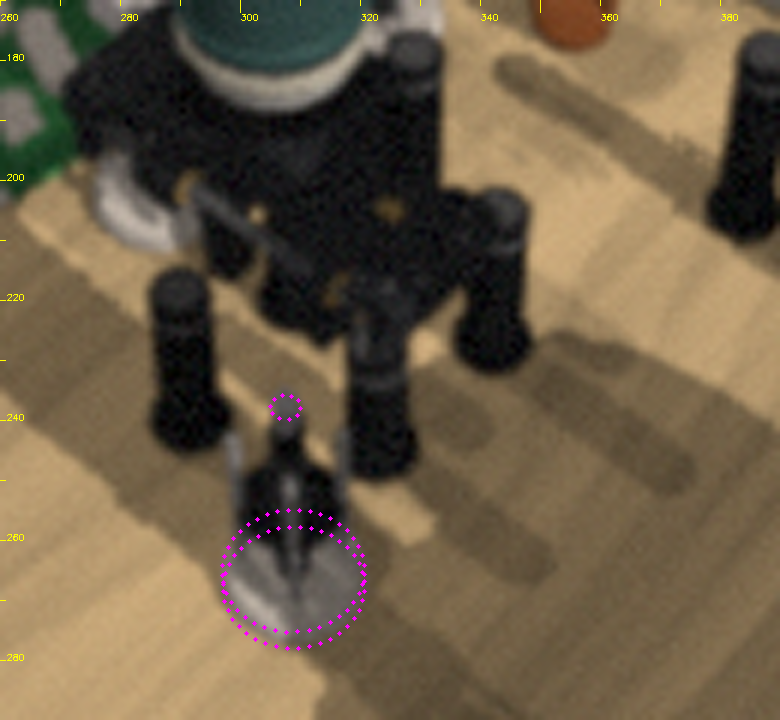

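servo_tool(motion=[-0.001,0,0.025,0.9,0.1,0,-0.001,-0.001,0.03,0.1,0,0,0,-0.002,0.025,0.1,0,0,0,-0.001,0.013,0.1,0,0,0,0,0.004,0,0,0,0,0,0,0,0,0])

```text
time_s: 33.58
position: [0.4229, 0.1303, 0.143]
orientation: [2.228, 2.21, 0.005]
ft_force: [0.8, -0.2, -0.3]
finger_gap: 0.044
```

```bash
python3 go.py 0.419 0.133 0.138 0
```

```text
n 1 w0 -0.5 p [0.4229 0.1303 0.143 ] f [ 0.8 -0.2 -0.3] gap 0.044 t 33.5833 tilt 0.25 j [ 0.24 -0.1   2.18 -0.    1.06  0.25]
0.0026,-0.0039,0.0049,0.25,0,-0.46
```

servo_tool(motion=[0.0026,-0.0039,0.0045,0.2,0,-0.4,0,0,0,0,0,0])

```text
time_s: 33.75
position: [0.4206, 0.1324, 0.1387]
orientation: [2.224, 2.218, 0.001]
ft_force: [-0.2, 0.6, -0.8]
finger_gap: 0.0442
```

```bash
python3 - <<'E'
from h import *
crop("side",260,170,390,290,6,"k12")
E
python3 go.py 0.419 0.133 0.138 0
```

```text
n 1 w0 -0.2 p [0.4215 0.1325 0.1396] f [-0.  -0.5 -0. ] gap 0.0443 t 33.8 tilt 0.18 j [ 0.25 -0.1   2.19 -0.    1.05  0.25]
0.0005,-0.0025,0.0016,0.18,-0.01,-0.15
```

View pics/k12.png

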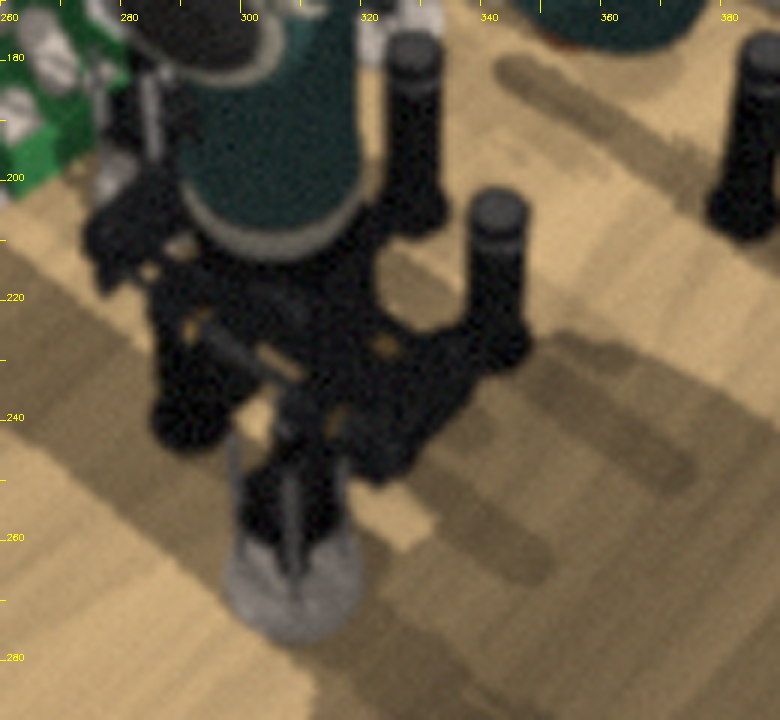

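servo_tool(motion=[0.0005,-0.0025,0.0015,0.2,0,0,0,0,0,0,0,0,0,0,0,0,0,0,0,0,0,0,0,0,0,0,0,0,0,0,0,0,0,0,0,0,0,0,0,0,0,0,0,0,0,0,0,0], hand=0)

```text
time_s: 34.47
position: [0.4209, 0.1339, 0.1414]
orientation: [2.221, 2.218, 0.008]
ft_force: [-0.2, 0.2, -0.3]
finger_gap: 0.0123
```

servo_tool(motion=[0,0,-0.02,0,0,0,0,0,-0.035,0,0,0,0,0,-0.04,0,0,0,0,0,-0.035,0,0,0,0,0,-0.015,0,0,0])

```text
time_s: 34.88
position: [0.4132, 0.1318, 0.2818]
orientation: [-2.217, -2.214, 0.022]
ft_force: [1.8, 0.8, -2.4]
finger_gap: 0.013
```

```bash
python3 go.py 0.658 0.1855 0.29 -2 9; python3 - <<'E'
from h import *
crop("side",250,150,350,280,4,"k13")
E
```

```text
n 9 w0 -0.1 p [0.4132 0.1318 0.2818] f [ 1.8  0.8 -2.4] gap 0.013 t 34.8833 tilt 0.94 j [ 0.25 -0.22  2.02  0.    1.36  0.25]
0.006,0.0272,-0.0014,-0.91,0.22,0.21,0.0061,0.0272,-0.0009,0,0,0.21,0.0062,0.0271,-0.0009,0,0,0.21,0.0063,0.0271,-0.0009,0,0,0.21,0.0064,0.0271,-0.0009,0,0,0.21,0.0065,0.0271,-0.0009,0,0,0.21,0.0066,0.027,-0.0009,0,0,0.21,0.0067,0.027,-0.0009,0,0,0.21,0.0068,0.027,-0.0009,0,0,0.21
```

View pics/k13.png

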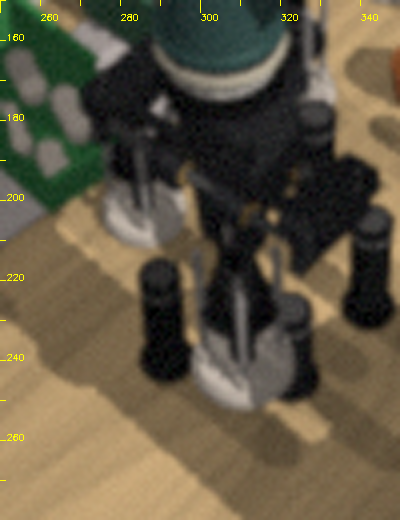

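servo_tool(motion=[0.004,0.016,-0.004,-0.9,0.2,0.2,0.0061,0.0272,-0.0035,-0.2,0,0.2,0.0062,0.0271,-0.003,-0.2,0,0.2,0.0063,0.0271,-0.003,-0.2,0,0.2,0.0064,0.0271,-0.003,-0.2,0,0.2,0.0065,0.0271,-0.002,-0.2,0,0.2,0.0066,0.027,-0.001,-0.2,0,0.2,0.0067,0.027,0,-0.2,0,0.2,0.0068,0.025,0,-0.2,0,0.2,0.002,0.01,0,0,0,0])

```text
time_s: 35.77
position: [0.6586, 0.1863, 0.2898]
orientation: [2.249, 2.174, 0.013]
ft_force: [0.3, 0.2, -3.4]
finger_gap: 0.0124
```

```bash
python3 go.py 0.658 0.1855 0.18 -2 4
```

```text
n 4 w0 -2.0 p [0.6586 0.1863 0.2898] f [ 0.3  0.2 -3.4] gap 0.0124 t 35.7667 tilt 0.93 j [ 0.24  0.25  1.53 -0.01  1.35  0.28]
-0.0001,-0.0006,0.0275,0.91,0.2,0.09,-0.0002,-0.0001,0.0275,0,0,-0.01,-0.0002,-0.0001,0.0275,0,0,-0.01,-0.0002,-0.0001,0.0275,0,0,-0.01
```

servo_tool(motion=[0,0,0.012,0.4,0.2,0,0,0,0.022,0,0,0,0,0.001,0.025,0,0,0,0,0.001,0.02,-0.1,0,0,0,0.001,0.012,-0.1,0,0,0,0,0.004,0,0,0,0,0,0,0,0,0])

```text
time_s: 36.35
position: [0.654, 0.1836, 0.1773]
orientation: [-2.256, -2.182, 0.014]
ft_force: [0.3, 0.5, -3.0]
finger_gap: 0.0129
```

```bash
python3 go.py 0.658 0.1855 0.16 -2
```

```text
n 1 w0 -2.0 p [0.654  0.1836 0.1773] f [ 0.3  0.5 -3. ] gap 0.0129 t 36.35 tilt 0.55 j [ 0.24  0.32  1.65 -0.    1.18  0.27]
0.0021,0.004,0.0173,-0.49,0.26,0.07
```

servo_tool(motion=[0.001,0.002,0.008,-0.5,0.2,0,0.001,0.002,0.01,0,0,0,0,0,0.007,0,0,0,0,0,0.003,0,0,0,0,0,0,0,0,0])

```text
time_s: 36.77
position: [0.6589, 0.1859, 0.1499]
orientation: [2.256, 2.182, 0.006]
ft_force: [0.6, 0.4, -3.3]
finger_gap: 0.0127
```

```bash
python3 go.py 0.658 0.1855 0.142 -2;python3 - <<'E'
from h import *
M=proj("side",np.r_[circ(.658,.1855,0,.036),circ(.664,.265,0,.023)])
crop("side",170,150,300,270,6,"k14",None,M)
E
```

```text
n 1 w0 -1.9 p [0.6589 0.1859 0.1499] f [ 0.6  0.4 -3.3] gap 0.0127 t 36.7667 tilt 0.28 j [ 0.24  0.34  1.67 -0.    1.12  0.27]
-0.0004,-0.0009,0.0079,0.28,-0.04,0.08
```

View pics/k14.png

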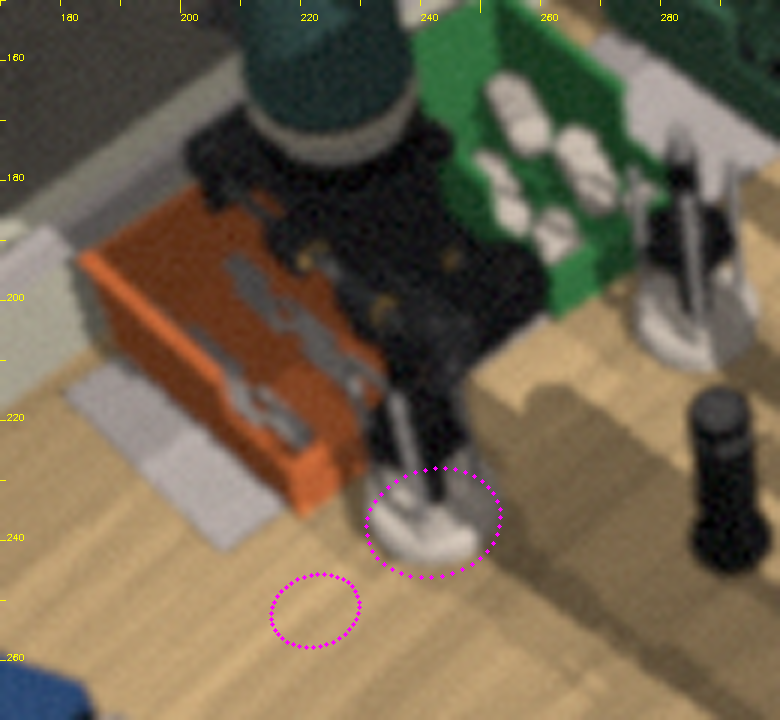

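servo_tool(motion=[0,-0.001,0.005,0.2,0,0,0,0,0.004,0,0,0,0,-0.001,0.002,0.1,0,0,0,0,0.002,0,0,0,0,0,0,0,0,0])

```text
time_s: 37.23
position: [0.6604, 0.1868, 0.1425]
orientation: [2.256, 2.182, 0.012]
ft_force: [0.4, -0.5, -3.1]
finger_gap: 0.0127
```

```bash
python3 go.py 0.658 0.1855 0.142 -2
```

```text
n 1 w0 -1.9 p [0.6604 0.1868 0.1425] f [ 0.4 -0.5 -3.1] gap 0.0127 t 37.2333 tilt 0.48 j [0.24 0.35 1.68 0.   1.11 0.27]
-0.0014,-0.0023,0.0005,0.44,-0.17,0.08
```

servo_tool(motion=[-0.001,-0.002,0.002,0.4,0,0,0,0,0.002,0,0,0,0,0,0,0,0,0])

```text
time_s: 37.48
position: [0.6603, 0.187, 0.1422]
orientation: [2.258, 2.184, 0.013]
ft_force: [0.6, -0.1, -2.8]
finger_gap: 0.0126
```

servo_tool(motion=[0,0,0.001,0.2,0,0,0,0,0,0,0,0,0,0,0,0,0,0,0,0,0,0,0,0,0,0,0,0,0,0,0,0,0,0,0,0,0,0,0,0,0,0], hand=0.5)

```text
time_s: 38.07
position: [0.661, 0.1868, 0.1413]
orientation: [-2.257, -2.183, -0.01]
ft_force: [-0.2, -0.7, -0.4]
finger_gap: 0.0441
```

servo_tool(motion=[0,0,-0.015,0,0,0,0,0,-0.03,0,0,0,0,0,-0.03,0,0,0,0,0,-0.02,0,0,0])

```text
time_s: 38.4
position: [0.6561, 0.185, 0.2334]
orientation: [-2.252, -2.177, 0.011]
ft_force: [-0.2, -0.1, 1.3]
finger_gap: 0.0439
```

```bash
python3 go.py 0.528 0.094 0.2 0; python3 - <<'E'
from h import *
M=proj("side",np.r_[circ(.658,.1855,0,.036),circ(.664,.265,0,.023)])
crop("side",170,150,300,270,6,"k15",None,M)
M=proj("top",np.r_[model(.115,.5278,.0939),model(.115,.5348,-.0037),model(.115,.4377,-.0491)])
crop("top",240,120,400,250,5,"k15t",None,M)
E
```

```text
n 5 w0 -1.8 p [0.6561 0.185  0.2334] f [-0.2 -0.1  1.3] gap 0.0439 t 38.4 tilt 0.68 j [0.24 0.29 1.59 0.   1.28 0.27]
-0.0191,-0.0249,0.0069,-0.68,-0.1,-0.45,-0.0189,-0.0251,0.0067,0,0,-0.37,-0.0187,-0.0253,0.0067,0,0,-0.37,-0.0185,-0.0254,0.0067,0,0,-0.37,-0.0184,-0.0255,0.0067,0,0,-0.37
```

View pics/k15.png

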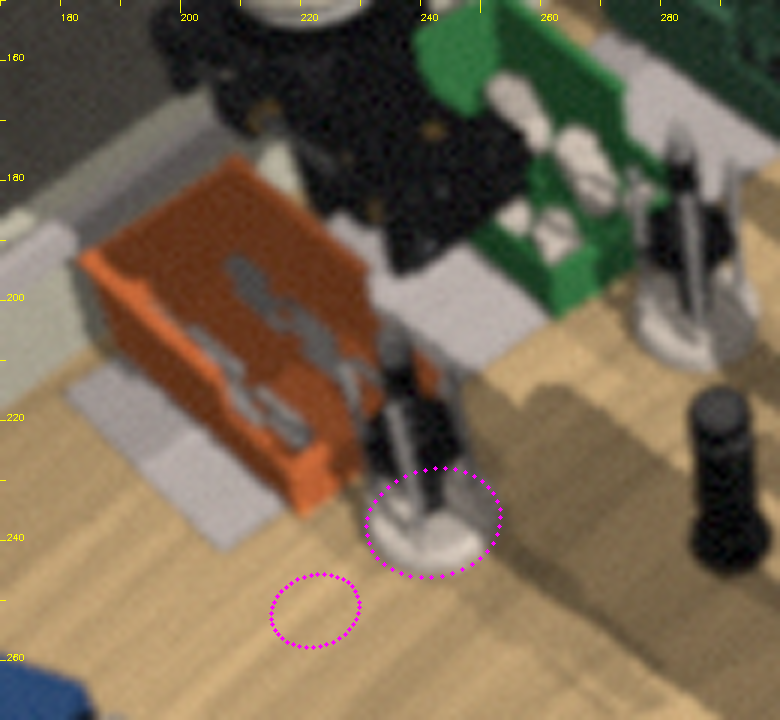

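View pics/k15t.png

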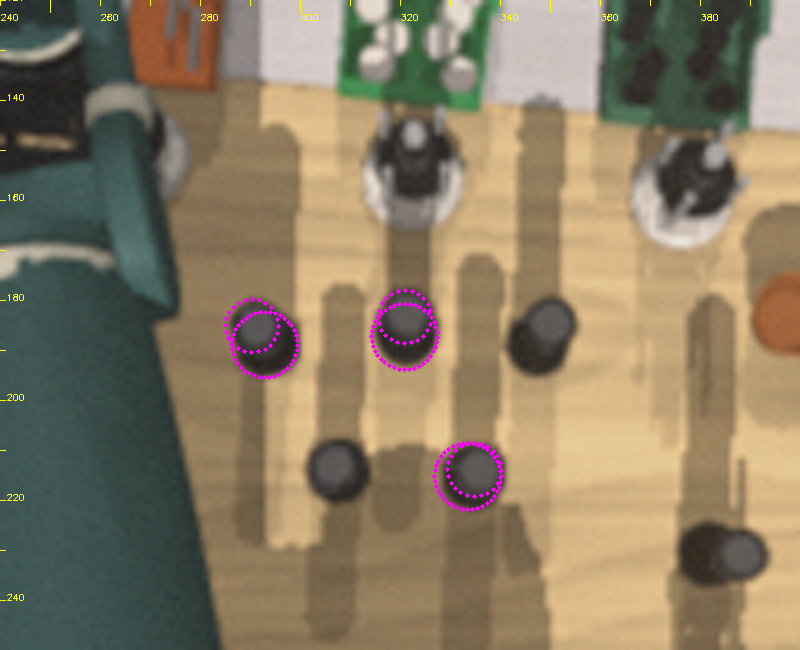

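servo_tool(motion=[-0.01,-0.013,0.003,-0.6,0,-0.5,-0.0189,-0.0251,0.006,0,0,-0.4,-0.0187,-0.0253,0.006,0,0,-0.4,-0.0185,-0.0254,0.006,0,0,-0.4,-0.017,-0.0255,0.006,0,0,-0.4,-0.008,-0.011,0.005,0,0,0,0,0,0,0,0,0,0,0,0,0,0,0], hand=0.78)

```text
time_s: 39.17
position: [0.526, 0.094, 0.2001]
orientation: [2.213, 2.226, 0.014]
ft_force: [0.7, -0.7, 0.8]
finger_gap: 0.0686
```

```bash
python3 go.py 0.528 0.094 0.085 0; python3 - <<'E'
from h import *
crop("side",240,150,360,270,6,"l1",None,proj("side",model(.115,.5278,.0939)))
E
```

```text
n 3 w0 0.4 p [0.526  0.094  0.2001] f [ 0.7 -0.7  0.8] gap 0.0686 t 39.1667 tilt 0.53 j [0.13 0.02 1.95 0.   1.16 0.12]
-0.0002,0.0003,0.0384,0.47,-0.25,0.06,0,0.0007,0.0384,0,0,0.15,0,0.0007,0.0384,0,0,0.15
```

View pics/l1.png

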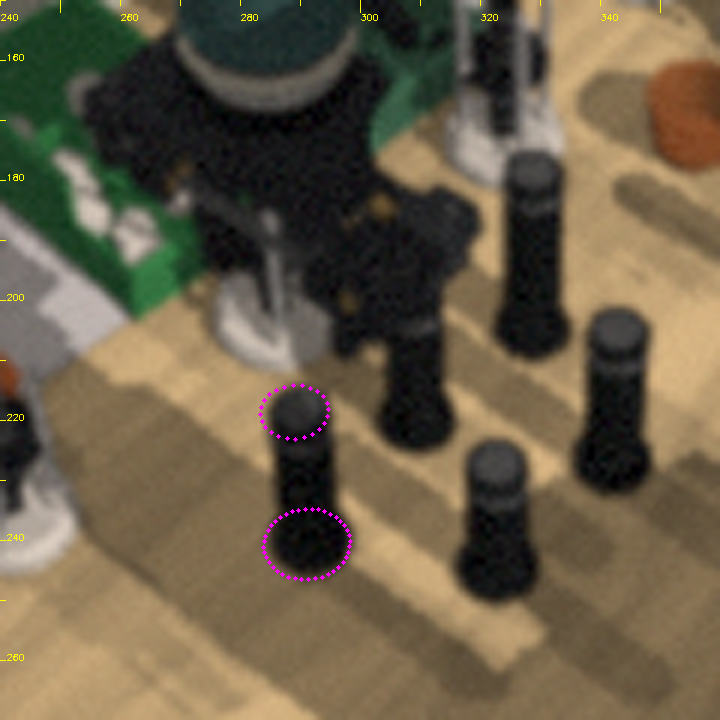

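servo_tool(motion=[0,0,0.025,0.4,0,0,0,0,0.03,0,0,0,0,-0.001,0.025,0.1,0,0,0,-0.001,0.018,0.1,0,0,0,0,0.008,0,0,0,0,0,0,0,0,0])

```text
time_s: 39.72
position: [0.536, 0.0994, 0.0952]
orientation: [2.21, 2.229, 0.02]
ft_force: [-0.2, -0.2, -0.4]
finger_gap: 0.069
```

```bash
python3 go.py 0.528 0.094 0.083 0
```

```text
n 1 w0 0.7 p [0.536  0.0994 0.0952] f [-0.2 -0.2 -0.4] gap 0.069 t 39.7167 tilt 0.75 j [0.13 0.15 2.03 0.01 0.95 0.12]
-0.0054,-0.0082,0.0121,0.63,-0.42,0.51
```

servo_tool(motion=[-0.0027,-0.0041,0.006,0.3,-0.4,0.5,-0.0027,-0.0041,0.005,0.3,0,0,0,0,0,0,0,0])

```text
time_s: 39.97
position: [0.5304, 0.0948, 0.0851]
orientation: [2.22, 2.221, 0.003]
ft_force: [-0.5, -0.1, -0.0]
finger_gap: 0.0691
```

```bash
python3 go.py 0.528 0.094 0.083 0
```

```text
n 1 w0 0.0 p [0.5304 0.0948 0.0851] f [-0.5 -0.1 -0. ] gap 0.0691 t 39.9667 tilt 0.14 j [ 0.13  0.15  2.04 -0.    0.94  0.13]
-0.0008,-0.0024,0.0021,0.14,0,0.03
```

servo_tool(motion=[-0.001,-0.0024,0.002,0.1,0,0,0,0,0,0,0,0,0,0,0,0,0,0,0,0,0,0,0,0,0,0,0,0,0,0,0,0,0,0,0,0,0,0,0,0,0,0,0,0,0,0,0,0,0,0,0,0,0,0], hand=0, newtons=30)

```text
time_s: 40.72
position: [0.5301, 0.0937, 0.0867]
orientation: [2.219, 2.218, 0.009]
ft_force: [-0.3, -0.4, -1.1]
finger_gap: 0.0329
```

servo_tool(motion=[0,0,-0.015,0,0,0,0,0,-0.025,0,0,0,0,0,-0.02,0,0,0,0,0,0,0,0,0])

```text
time_s: 41.05
position: [0.5268, 0.0933, 0.1452]
orientation: [-2.221, -2.221, 0.001]
ft_force: [0.3, -0.3, -1.4]
finger_gap: 0.0334
```

```bash
python3 go.py 0.54 0.265 0.15 -4 6; python3 - <<'E'
from h import *
crop("side",240,150,360,270,6,"l2",None,proj("side",model(.115,.5278,.0939)))
E
```

```text
n 6 w0 -0.0 p [0.5268 0.0933 0.1452] f [ 0.3 -0.3 -1.4] gap 0.0334 t 41.05 tilt 0.04 j [0.13 0.08 2.   0.   1.06 0.13]
0.0286,0.0022,-0.0008,-0.04,0,0.66,0.0286,0.0019,-0.0008,0,0,0.66,0.0287,0.0015,-0.0008,0,0,0.66,0.0287,0.0012,-0.0008,0,0,0.66,0.0287,0.0009,-0.0008,0,0,0.66,0.0287,0.0005,-0.0008,0,0,0.66
```

View pics/l2.png

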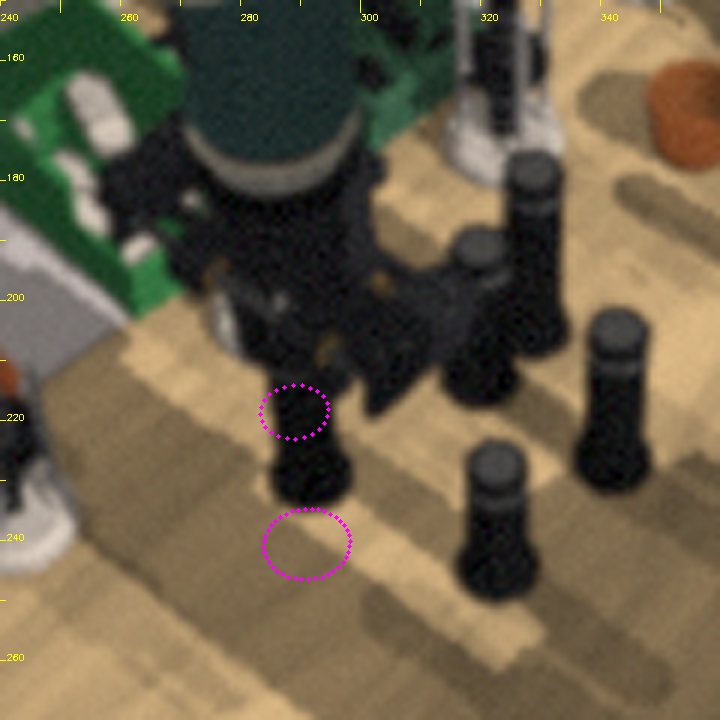

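servo_tool(motion=[0.016,0.0015,-0.001,0,0,0.6,0.0286,0.0019,-0.001,0,0,0.7,0.0287,0.0015,-0.001,0,0,0.7,0.0287,0.0012,-0.001,0,0,0.7,0.0287,0.0009,-0.001,0,0,0.7,0.0267,0.0005,-0.001,0,0,0.7,0.012,0,0,0,0,0,0,0,0,0,0,0])

```text
time_s: 41.77
position: [0.5345, 0.2654, 0.1361]
orientation: [-2.303, -2.127, 0.024]
ft_force: [-0.9, -0.6, -1.5]
finger_gap: 0.0332
```

```bash
python3 go.py 0.664 0.265 0.15 -4 6
```

```text
n 6 w0 -4.5 p [0.5345 0.2654 0.1361] f [-0.9 -0.6 -1.5] gap 0.0332 t 41.7667 tilt 0.93 j [0.42 0.21 1.87 0.   1.08 0.5 ]
0.0016,0.0215,-0.0026,-0.84,0.4,-0.11,0.0016,0.0215,-0.0023,0,0,-0.09,0.0016,0.0215,-0.0023,0,0,-0.09,0.0015,0.0215,-0.0023,0,0,-0.09,0.0015,0.0215,-0.0023,0,0,-0.09,0.0015,0.0215,-0.0023,0,0,-0.09
```

servo_tool(motion=[0.001,0.015,-0.003,-0.8,0.4,0,0.0016,0.0215,-0.003,-0.1,0,0,0.0016,0.0225,-0.003,-0.1,0,0,0.0015,0.0225,-0.002,-0.1,0,0,0.0015,0.0215,-0.001,-0.1,0,0,0.0015,0.0175,0,0,0,0,0,0.006,0,0,0,0,0,0,0,0,0,0])

```text
time_s: 42.43
position: [0.668, 0.25, 0.1409]
orientation: [2.302, 2.125, -0.007]
ft_force: [-0.4, 0.9, -1.5]
finger_gap: 0.0335
```

```bash
python3 go.py 0.664 0.265 0.1 -4
```

```text
n 2 w0 -4.8 p [0.668  0.25   0.1409] f [-0.4  0.9 -1.5] gap 0.0335 t 42.4333 tilt 0.55 j [ 0.33  0.4   1.61 -0.01  1.13  0.41]
0.0075,-0.0027,0.0204,0.2,0.51,-0.16,0.0073,-0.0026,0.0204,0,0,-0.42
```

servo_tool(motion=[0.0075,-0.002,0,0.2,0.4,-0.4,0.0075,-0.002,0.005,0,0,0,0,0,0.01,0,0,0,0,0,0.012,0,0,0,0,0,0.008,0,0,0,0,0,0,0,0,0])

```text
time_s: 42.93
position: [0.6609, 0.2639, 0.1009]
orientation: [-2.3, -2.138, 0.008]
ft_force: [-0.5, -0.6, -1.9]
finger_gap: 0.0329
```

```bash
python3 go.py 0.664 0.265 0.087 -4;python3 - <<'E'
from h import *
M=proj("side",np.r_[circ(.658,.1855,0,.036),circ(.664,.265,0,.023)])
crop("side",170,150,300,270,6,"l3",None,M)
E
```

```text
n 1 w0 -4.2 p [0.6609 0.2639 0.1009] f [-0.5 -0.6 -1.9] gap 0.0329 t 42.9333 tilt 0.31 j [ 0.35  0.44  1.63 -0.    1.07  0.42]
0.0014,0.0031,0.0139,-0.25,0.18,-0.19
```

View pics/l3.png

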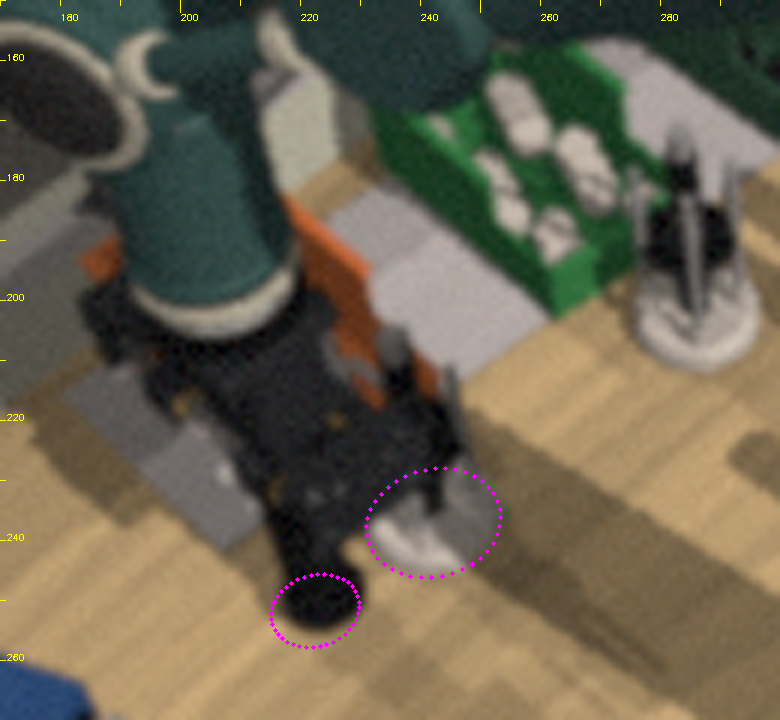

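servo_tool(motion=[0.001,0.002,0.006,-0.2,0.2,0,0,0.001,0.005,0,0,0,0,0,0.004,0,0,0,0,0,0.002,0,0,0,0,0,0,0,0,0])

```text
time_s: 43.4
position: [0.6647, 0.2665, 0.0874]
orientation: [-2.299, -2.139, -0.004]
ft_force: [0.4, 0.4, -2.6]
finger_gap: 0.0332
```

```bash
python3 go.py 0.664 0.265 0.087 -4
```

```text
n 1 w0 -4.1 p [0.6647 0.2665 0.0874] f [ 0.4  0.4 -2.6] gap 0.0332 t 43.4 tilt 0.18 j [0.35 0.46 1.64 0.   1.05 0.42]
-0.0016,-0.0006,0.0004,0.06,-0.17,-0.14
```

servo_tool(motion=[-0.001,0,0.002,0,0,0,0,0,0.001,0,0,0,0,0,0,0,0,0])

```text
time_s: 43.65
position: [0.666, 0.2663, 0.0867]
orientation: [-2.3, -2.139, -0.01]
ft_force: [-0.8, -0.5, -1.6]
finger_gap: 0.0333
```

servo_tool(motion=[0,0,0,0,0,0,0,0,0,0,0,0,0,0,0,0,0,0,0,0,0,0,0,0,0,0,0,0,0,0], hand=0.62)

```text
time_s: 44.07
position: [0.6666, 0.2657, 0.0854]
orientation: [2.3, 2.139, 0.011]
ft_force: [0.6, -0.6, 0.1]
finger_gap: 0.0545
```

servo_tool(motion=[0,0,-0.015,0,0,0,0,0,-0.03,0,0,0,0,0,-0.035,0,0,0,0,0,-0.035,0,0,0,0,0,-0.02,0,0,0,0,0,0,0,0,0])

```text
time_s: 44.57
position: [0.6638, 0.2641, 0.2261]
orientation: [-2.299, -2.138, 0.0]
ft_force: [0.2, -0.5, 0.7]
finger_gap: 0.0548
```

```bash
python3 - <<'E'
from h import *
M=proj("side",np.r_[circ(.658,.1855,0,.036),model(.115,.664,.265)])
crop("side",170,150,300,270,6,"l4",None,M)
crop("side",270,150,400,280,6,"l4m")
crop("top",260,120,410,260,5,"l4t")
E
python3 go.py 0.538 -0.03 0.24 0
```

```text
n 8 w0 -4.1 p [0.661  0.2631 0.219 ] f [-0.7 -0.4  0.2] gap 0.0549 t 44.7167 tilt 0.58 j [0.34 0.35 1.53 0.   1.27 0.42]
-0.0377,-0.0127,-0.0024,-0.56,0.14,-0.55,-0.0375,-0.013,-0.0026,0,0,-0.52,-0.0374,-0.0134,-0.0026,0,0,-0.52,-0.0373,-0.0137,-0.0026,0,0,-0.52,-0.0372,-0.014,-0.0026,0,0,-0.52,-0.037,-0.0144,-0.0026,0,0,-0.52,-0.0369,-0.0147,-0.0026,0,0,-0.52,-0.0368,-0.015,-0.0026,0,0,-0.52
```

View pics/l4.png

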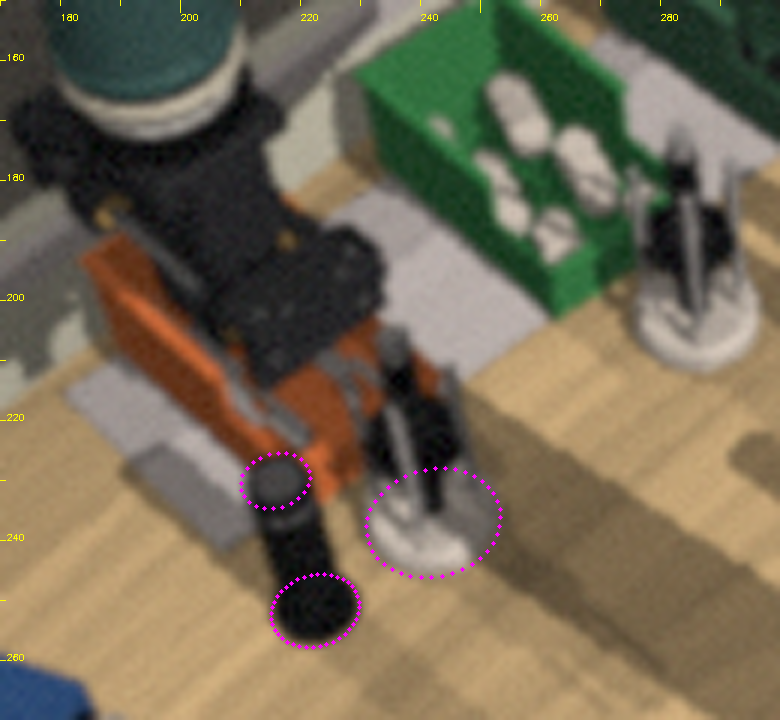

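View pics/l4m.png

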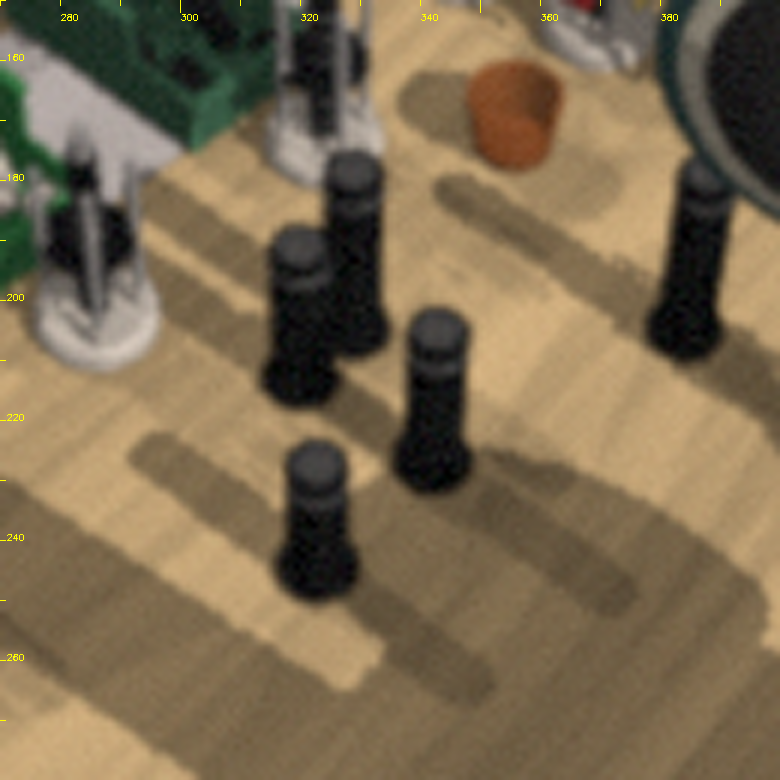

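View pics/l4t.png

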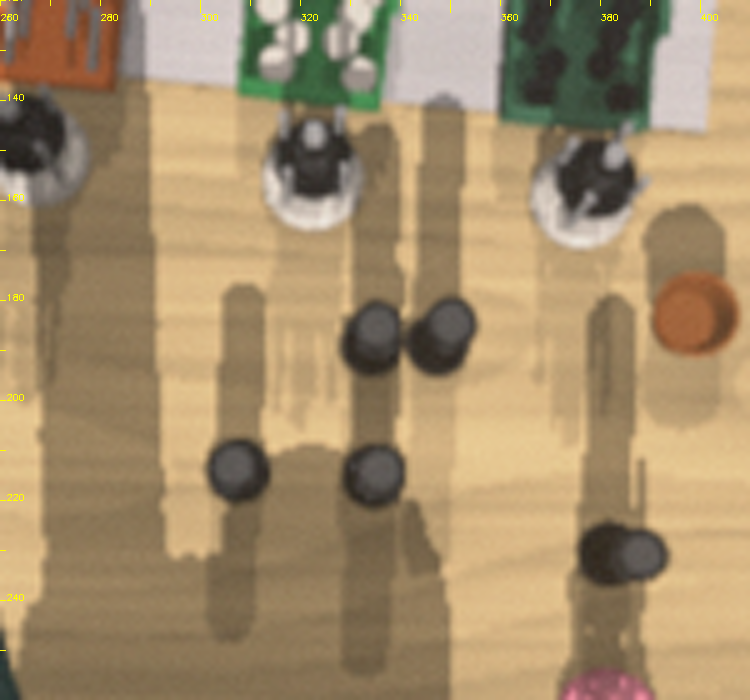

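```bash
python3 - <<'E'
from h import *
print(tri((319.8,191),(335.2,184.4)), atz("side",(319.8,191),.115),atz("top",(335.2,184.4),.115))
print(tri((342.8,205.5),(334.9,213.8)), atz("side",(342.8,205.5),.115),atz("top",(334.9,213.8),.115))
E
```

```text
(array([ 0.53026961, -0.05178237,  0.11026423]), np.float64(0.0025702614277564205)) [ 0.52648008 -0.04933457  0.115     ] [ 0.53076696 -0.05084656  0.115     ]
(array([ 0.43619642, -0.05136798,  0.11198423]), np.float64(0.0015933332370675769)) [ 0.43408229 -0.04982353  0.115     ] [ 0.43672707 -0.05078802  0.115     ]
```

```bash
python3 go.py 0.529 -0.050 0.22 0 9
```

```text
n 9 w0 -4.1 p [0.661  0.2631 0.219 ] f [-0.7 -0.4  0.2] gap 0.0549 t 44.7167 tilt 0.58 j [0.34 0.35 1.53 0.   1.27 0.42]
-0.0358,-0.0121,0.0001,-0.56,0.14,-0.49,-0.0357,-0.0124,-0.0001,0,0,-0.46,-0.0356,-0.0127,-0.0001,0,0,-0.46,-0.0355,-0.013,-0.0001,0,0,-0.46,-0.0353,-0.0133,-0.0001,0,0,-0.46,-0.0352,-0.0135,-0.0001,0,0,-0.46,-0.0351,-0.0138,-0.0001,0,0,-0.46,-0.035,-0.0141,-0.0001,0,0,-0.46,-0.0349,-0.0144,-0.0001,0,0,-0.46
```

servo_tool(motion=[-0.02,-0.007,-0.001,-0.5,0.1,-0.5,-0.0357,-0.0124,0,0,0,-0.5,-0.0356,-0.0127,0,0,0,-0.5,-0.0355,-0.013,0,0,0,-0.5,-0.0353,-0.0133,0,0,0,-0.5,-0.0352,-0.0135,0,0,0,-0.5,-0.0351,-0.0138,0,0,0,-0.5,-0.035,-0.0141,0,0,0,-0.5,-0.032,-0.0134,0,0,0,-0.4,-0.013,-0.007,0,0,0,0,0,0,0,0,0,0,0,0,0,0,0,0], hand=0.78)

```text
time_s: 45.72
position: [0.5035, -0.0565, 0.1858]
orientation: [-2.179, -2.207, 0.066]
ft_force: [0.2, 0.8, -0.4]
finger_gap: 0.0688
```

```bash
python3 go.py 0.529 -0.050 0.085 0
```

```text
n 3 w0 0.4 p [ 0.5035 -0.0565  0.1858] f [ 0.2  0.8 -0.4] gap 0.0688 t 45.7167 tilt 3.32 j [-0.15  0.02  1.98 -0.01  1.2  -0.16]
0.0021,0.0104,0.0331,-3.31,0.1,0.42,0.0021,0.0085,0.0336,0,0,0.15,0.0021,0.0085,0.0336,0,0,0.15
```

servo_tool(motion=[0.003,0.012,0,-1.6,0,0.2,0.003,0.012,0,-1.6,0,0.2,0,0,0,0,0,0,0,0,0,0,0,0])

```text
time_s: 46.05
position: [0.5254, -0.0465, 0.1783]
orientation: [-2.208, -2.222, 0.011]
ft_force: [-0.2, -0.5, -0.2]
finger_gap: 0.0691
```

```bash
python3 go.py 0.529 -0.050 0.085 0; python3 - <<'E'
from h import *
crop("side",270,130,390,250,6,"l5",None,proj("side",model(.115,.529,-.05)))
E
```

```text
n 3 w0 0.4 p [ 0.5254 -0.0465  0.1783] f [-0.2 -0.5 -0.2] gap 0.0691 t 46.05 tilt 0.64 j [-0.14  0.04  1.98 -0.    1.14 -0.14]
-0.0012,0.0015,0.0311,-0.63,-0.08,0.12,-0.0012,0.0012,0.0311,0,0,0.12,-0.0012,0.0012,0.0311,0,0,0.12
```

View pics/l5.png

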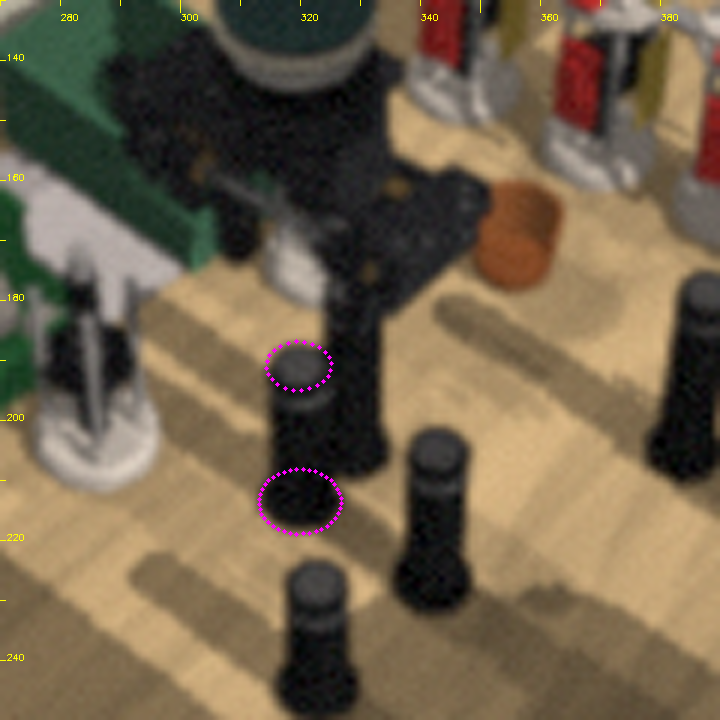

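servo_tool(motion=[-0.003,0.002,0.015,-0.6,0,0.2,-0.001,0.001,0.025,0,0,0,0,0,0.025,0.1,0,0,0,-0.002,0.015,0.1,0,0,0,-0.001,0.006,0,0,0,0,0,0,0,0,0])

```text
time_s: 46.6
position: [0.5259, -0.0469, 0.0896]
orientation: [-2.208, -2.228, 0.004]
ft_force: [0.4, 0.8, -0.1]
finger_gap: 0.0687
```

```bash
python3 go.py 0.5305 -0.050 0.087 0
```

```text
n 1 w0 0.6 p [ 0.5259 -0.0469  0.0896] f [ 0.4  0.8 -0.1] gap 0.0687 t 46.6 tilt 0.33 j [-0.14  0.13  2.05  0.    0.96 -0.15]
-0.0032,0.0045,0.0025,-0.32,-0.1,0.52
```

servo_tool(motion=[-0.002,0.0045,0.002,-0.3,0,0.5,0,0,0,0,0,0,0,0,0,0,0,0,0,0,0,0,0,0,0,0,0,0,0,0,0,0,0,0,0,0,0,0,0,0,0,0,0,0,0,0,0,0,0,0,0,0,0,0], hand=0)

```text
time_s: 47.35
position: [0.534, -0.0489, 0.092]
orientation: [2.218, 2.219, 0.008]
ft_force: [0.3, 0.0, -1.9]
finger_gap: 0.0334
```

servo_tool(motion=[0,0,-0.015,0,0,0,0,0,-0.025,0,0,0,0,0,-0.02,0,0,0,0,0,0,0,0,0])

```text
time_s: 47.68
position: [0.5308, -0.0486, 0.1508]
orientation: [-2.22, -2.22, -0.001]
ft_force: [0.5, -0.7, -1.6]
finger_gap: 0.0332
```

```bash
python3 go.py 0.54 0.0765 0.14 -4 6; python3 - <<'E'
from h import *
crop("side",270,130,390,250,6,"l6")
E
```

```text
n 6 w0 0.1 p [ 0.5308 -0.0486  0.1508] f [ 0.5 -0.7 -1.6] gap 0.0332 t 47.6833 tilt 0.12 j [-0.14  0.07  2.    0.    1.07 -0.14]
0.0209,0.0015,0.0018,-0.05,-0.11,0.62,0.0209,0.0013,0.0018,0,0,0.68,0.0209,0.0011,0.0018,0,0,0.68,0.0209,0.0008,0.0018,0,0,0.68,0.0209,0.0006,0.0018,0,0,0.68,0.0209,0.0003,0.0018,0,0,0.68
```

View pics/l6.png

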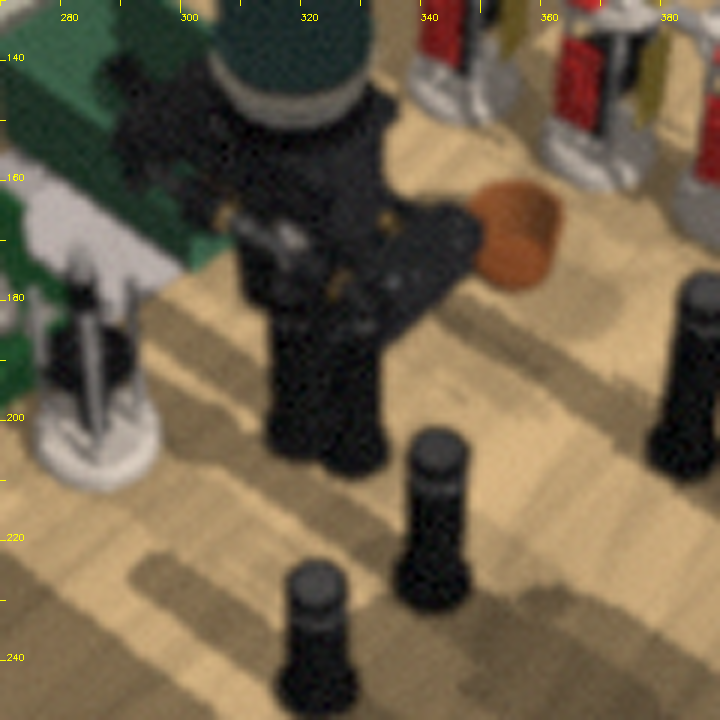

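servo_tool(motion=[0.013,0.0015,0.001,0,0,0.6,0.0209,0.0013,0,0,0,0.7,0.0225,0.0011,0,0,0,0.7,0.0225,0.0008,0,0,0,0.7,0.0209,0.0006,0,0,0,0.7,0.018,0.0003,0,0,0,0.7,0.007,0,0,0,0,0,0,0,0,0,0,0])

```text
time_s: 48.4
position: [0.534, 0.0792, 0.136]
orientation: [-2.298, -2.126, 0.017]
ft_force: [0.7, -0.9, -2.1]
finger_gap: 0.033
```

```bash
python3 go.py 0.6525 0.0765 0.14 -4 6
```

```text
n 6 w0 -4.4 p [0.534  0.0792 0.136 ] f [ 0.7 -0.9 -2.1] gap 0.033 t 48.4 tilt 0.89 j [0.1  0.11 1.99 0.   1.06 0.18]
0.0011,0.0197,-0.001,-0.89,0.04,-0.14,0.001,0.0197,-0.0007,0,0,-0.07,0.001,0.0197,-0.0007,0,0,-0.07,0.001,0.0197,-0.0007,0,0,-0.07,0.001,0.0197,-0.0007,0,0,-0.07,0.0009,0.0197,-0.0007,0,0,-0.07
```

servo_tool(motion=[0.001,0.013,-0.002,-0.8,0,0,0.001,0.0205,-0.002,-0.1,0,0,0.001,0.0215,-0.002,-0.1,0,0,0.001,0.0205,-0.001,-0.1,0,0,0.001,0.0197,0,-0.1,0,0,0.001,0.015,0,0,0,0,0,0.005,0,0,0,0,0,0,0,0,0,0])

```text
time_s: 49.07
position: [0.6557, 0.0674, 0.1369]
orientation: [2.302, 2.126, -0.001]
ft_force: [-0.9, -0.1, -1.1]
finger_gap: 0.0335
```

```bash
python3 go.py 0.6525 0.0765 0.1 -4
```

```text
n 1 w0 -4.7 p [0.6557 0.0674 0.1369] f [-0.9 -0.1 -1.1] gap 0.0335 t 49.0667 tilt 0.46 j [ 0.07  0.31  1.74 -0.01  1.09  0.15]
0.009,-0.0041,0.0368,0.3,0.34,-0.53
```

servo_tool(motion=[0.0045,-0.002,0.004,0.2,0.3,-0.5,0.005,-0.002,0.008,0,0,0,0,0,0.01,0,0,0,0,0,0.008,0,0,0,0,0,0.002,0,0,0,0,0,0,0,0,0])

```text
time_s: 49.57
position: [0.6478, 0.0763, 0.0994]
orientation: [-2.297, -2.141, 0.005]
ft_force: [0.3, 0.1, -1.5]
finger_gap: 0.0334
```

```bash
python3 go.py 0.6525 0.0765 0.092 -4;python3 - <<'E'
from h import *
M=proj("side",np.r_[circ(.646,-.003,0,.036),circ(.6527,.0765,0,.023)])
crop("side",220,130,340,250,6,"l7",None,M)
E
```

```text
n 1 w0 -4.1 p [0.6478 0.0763 0.0994] f [ 0.3  0.1 -1.5] gap 0.0334 t 49.5667 tilt 0.22 j [ 0.08  0.34  1.78 -0.    1.03  0.15]
0.0006,0.0047,0.0073,-0.21,0.08,-0.04
```

View pics/l7.png

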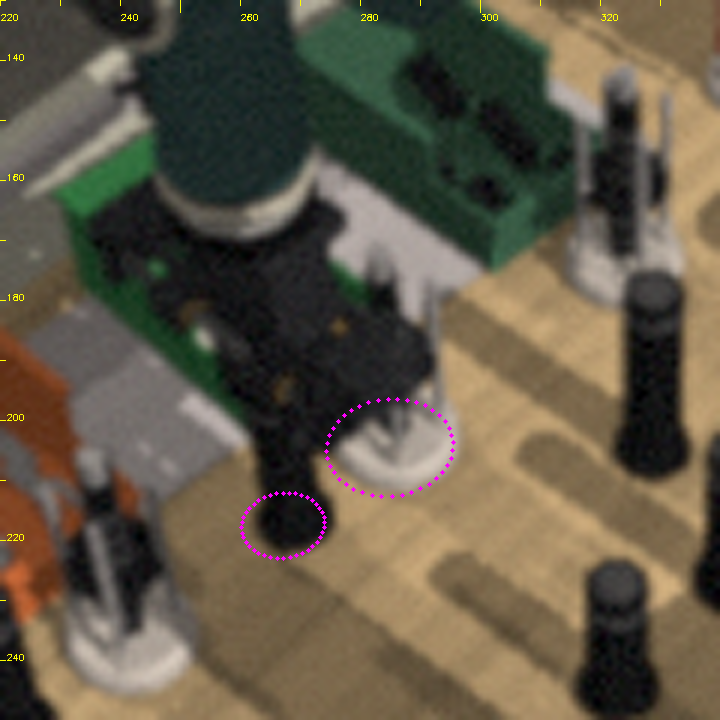

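servo_tool(motion=[0.002,0.004,0.004,-0.2,0,0,0.001,0,0.003,0,0,0,0,0,0.002,0,0,0,0,0,0.0015,0,0,0,0,0,0,0,0,0])

```text
time_s: 50.03
position: [0.6534, 0.08, 0.0916]
orientation: [2.296, 2.141, 0.002]
ft_force: [0.3, 0.4, -2.4]
finger_gap: 0.0335
```

```bash
python3 go.py 0.6525 0.079 0.092 -4
```

```text
n 1 w0 -4.0 p [0.6534 0.08   0.0916] f [ 0.3  0.4 -2.4] gap 0.0335 t 50.0333 tilt 0.16 j [ 0.08  0.35  1.77 -0.    1.01  0.15]
-0.001,-0.0008,-0.0004,0.15,0.04,0
```

servo_tool(motion=[0,0,0.002,0,0,0,0,0,0.0015,0,0,0,0,0,0,0,0,0])

```text
time_s: 50.28
position: [0.6551, 0.0804, 0.0914]
orientation: [2.294, 2.14, 0.007]
ft_force: [0.5, 0.0, -1.2]
finger_gap: 0.0334
```

servo_tool(motion=[0,0,0,0,0,0,0,0,0,0,0,0,0,0,0,0,0,0,0,0,0,0,0,0,0,0,0,0,0,0], hand=0.62)

```text
time_s: 50.7
position: [0.6563, 0.0803, 0.0916]
orientation: [2.293, 2.138, 0.01]
ft_force: [-0.9, 0.3, 0.4]
finger_gap: 0.0549
```

servo_tool(motion=[0,0,-0.015,0,0,0,0,0,-0.03,0,0,0,0,0,-0.035,0,0,0,0,0,-0.035,0,0,0,0,0,-0.02,0,0,0,0,0,0,0,0,0])

```text
time_s: 51.2
position: [0.6523, 0.0799, 0.2264]
orientation: [-2.298, -2.142, 0.003]
ft_force: [1.1, 0.4, 0.8]
finger_gap: 0.0546
```

```bash
python3 - <<'E'
from h import *
M=proj("side",np.r_[circ(.646,-.003,0,.036),model(.115,.6527,.0765),model(.115,.4365,-.0505)])
crop("side",220,130,350,250,6,"l8",None,M)
E
python3 go.py 0.4365 -0.0505 0.19 0 9
```

```text
n 9 w0 -4.0 p [0.6519 0.0799 0.2247] f [ 0.6  0.5 -0.1] gap 0.0544 t 51.25 tilt 0.18 j [ 0.08  0.24  1.66 -0.    1.24  0.15]
-0.0161,-0.0228,0.0039,-0.16,0.09,-0.43,-0.016,-0.023,0.0039,0,0,-0.45,-0.0158,-0.0231,0.0039,0,0,-0.45,-0.0156,-0.0232,0.0039,0,0,-0.45,-0.0154,-0.0233,0.0039,0,0,-0.45,-0.0152,-0.0235,0.0039,0,0,-0.45,-0.015,-0.0236,0.0039,0,0,-0.45,-0.0149,-0.0237,0.0039,0,0,-0.45,-0.0147,-0.0238,0.0039,0,0,-0.45
```

View pics/l8.png

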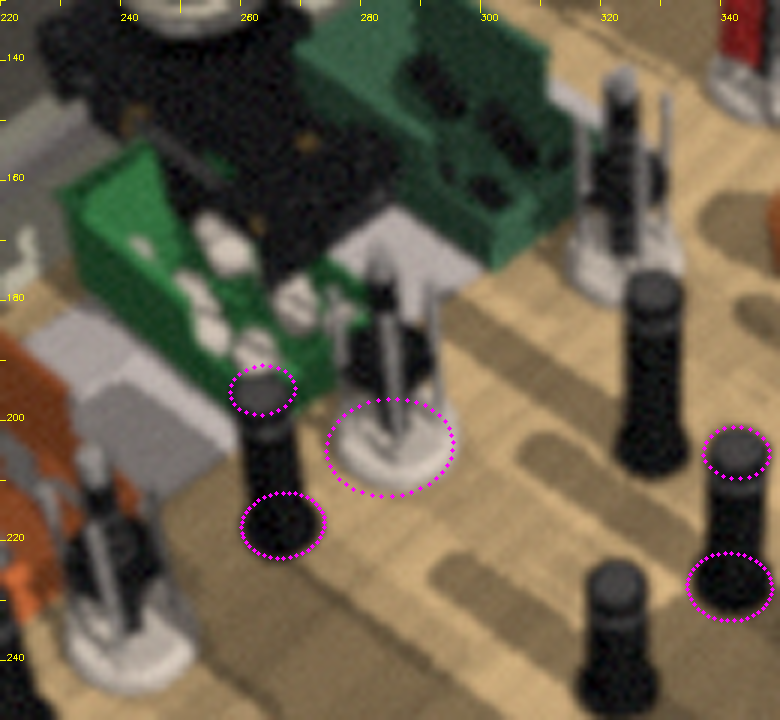

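servo_tool(motion=[-0.009,-0.013,0,0,0,-0.4,-0.016,-0.023,0.002,0,0,-0.4,-0.0158,-0.0231,0.002,0,0,-0.5,-0.0156,-0.0232,0.002,0,0,-0.5,-0.0154,-0.0233,0.002,0,0,-0.5,-0.0152,-0.0235,0.002,0,0,-0.5,-0.015,-0.0236,0.002,0,0,-0.5,-0.0149,-0.023,0.002,0,0,-0.4,-0.0117,-0.017,0,0,0,-0.4,-0.005,-0.008,0,0,0,0,0,0,0,0,0,0,0,0,0,0,0,0], hand=0.78)

```text
time_s: 52.25
position: [0.4256, -0.0494, 0.185]
orientation: [-2.196, -2.21, 0.036]
ft_force: [-0.8, 0.2, -0.1]
finger_gap: 0.0684
```

```bash
python3 go.py 0.4375 -0.0505 0.19 0
```

```text
n 1 w0 0.3 p [ 0.4256 -0.0494  0.185 ] f [-0.8  0.2 -0.1] gap 0.0684 t 52.25 tilt 1.99 j [-0.17 -0.15  2.14 -0.    1.18 -0.18]
-0.0012,0.0118,-0.0054,-1.99,-0.12,0.36
```

servo_tool(motion=[-0.0006,0.006,0,-1,0,0.2,-0.0006,0.006,0.01,-1,0,0.1,0,0,0.025,0,0,0,0,-0.001,0.025,0,0,0,0,-0.001,0.018,0,0,0,0,-0.001,0.008,0,0,0,0,0,0,0,0,0])

```text
time_s: 52.83
position: [0.4472, -0.0476, 0.0969]
orientation: [2.211, 2.218, 0.021]
ft_force: [-1.1, 0.1, 0.1]
finger_gap: 0.069
```

```bash
python3 go.py 0.4375 -0.0505 0.087 0; python3 - <<'E'
from h import *
crop("side",290,130,400,250,6,"l9")
E
```

```text
n 1 w0 0.4 p [ 0.4472 -0.0476  0.0969] f [-1.1  0.1  0.1] gap 0.069 t 52.8333 tilt 0.95 j [-0.17 -0.04  2.22  0.01  0.94 -0.17]
-0.0029,-0.0099,0.0098,0.94,-0.15,0.17
```

View pics/l9.png

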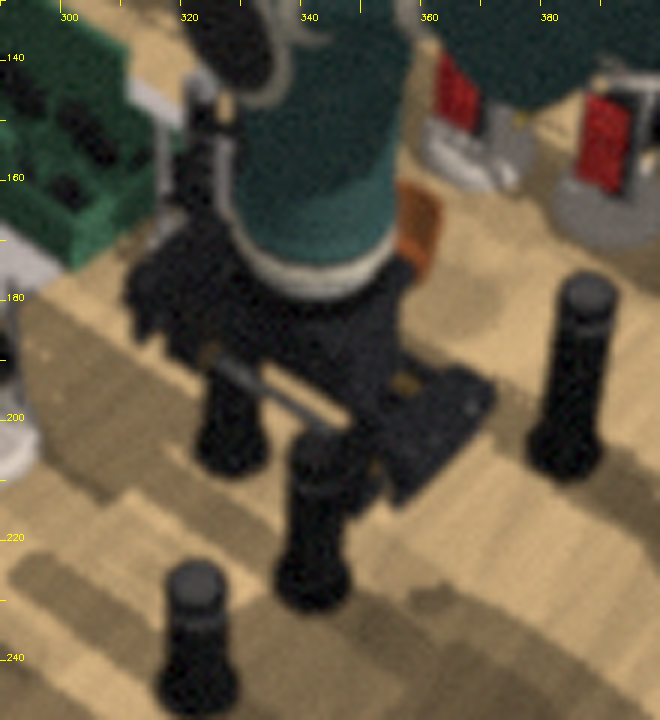

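servo_tool(motion=[-0.0015,-0.005,0.004,0.5,-0.1,0.1,-0.0015,-0.005,0.004,0.4,0,0,0,0,0,0,0,0])

```text
time_s: 53.13
position: [0.4403, -0.0507, 0.0915]
orientation: [2.217, 2.221, 0.005]
ft_force: [-0.3, 0.3, -0.2]
finger_gap: 0.0687
```

```bash
python3 go.py 0.4375 -0.0505 0.089 0
```

```text
n 1 w0 0.2 p [ 0.4403 -0.0507  0.0915] f [-0.3  0.3 -0.2] gap 0.0687 t 53.1333 tilt 0.27 j [-0.17 -0.03  2.23  0.    0.94 -0.17]
0.0002,-0.0029,0.0025,0.27,0,0.12
```

servo_tool(motion=[0,-0.0029,0.002,0.3,0,0,0,0,0,0,0,0,0,0,0,0,0,0,0,0,0,0,0,0,0,0,0,0,0,0,0,0,0,0,0,0,0,0,0,0,0,0,0,0,0,0,0,0,0,0,0,0,0,0], hand=0)

```text
time_s: 53.88
position: [0.439, -0.0514, 0.0921]
orientation: [2.217, 2.22, 0.004]
ft_force: [-0.7, 0.5, -0.0]
finger_gap: 0.0333
```

servo_tool(motion=[0,0,-0.015,0,0,0,0,0,-0.03,0,0,0,0,0,-0.04,0,0,0,0,0,-0.04,0,0,0,0,0,-0.035,0,0,0,0,0,-0.02,0,0,0])

```text
time_s: 54.38
position: [0.431, -0.0499, 0.2694]
orientation: [-2.21, -2.212, 0.016]
ft_force: [1.3, -0.2, -1.7]
finger_gap: 0.0335
```

```bash
python3 go.py 0.6375 -0.111 0.27 -3 9;python3 - <<'E'
from h import *
crop("side",290,130,400,250,6,"l10")
E
```

```text
n 9 w0 0.1 p [ 0.431  -0.0499  0.2694] f [ 1.3 -0.2 -1.7] gap 0.0335 t 54.3833 tilt 1.02 j [-0.17 -0.21  2.04 -0.    1.34 -0.17]
-0.0068,0.0229,-0.0005,-1,-0.17,0.34,-0.0067,0.023,-0.0001,0,0,0.34,-0.0065,0.023,-0.0001,0,0,0.34,-0.0064,0.0231,-0.0001,0,0,0.34,-0.0063,0.0231,-0.0001,0,0,0.34,-0.0061,0.0231,-0.0001,0,0,0.34,-0.006,0.0232,-0.0001,0,0,0.34,-0.0059,0.0232,-0.0001,0,0,0.34,-0.0057,0.0232,-0.0001,0,0,0.34
```

View pics/l10.png

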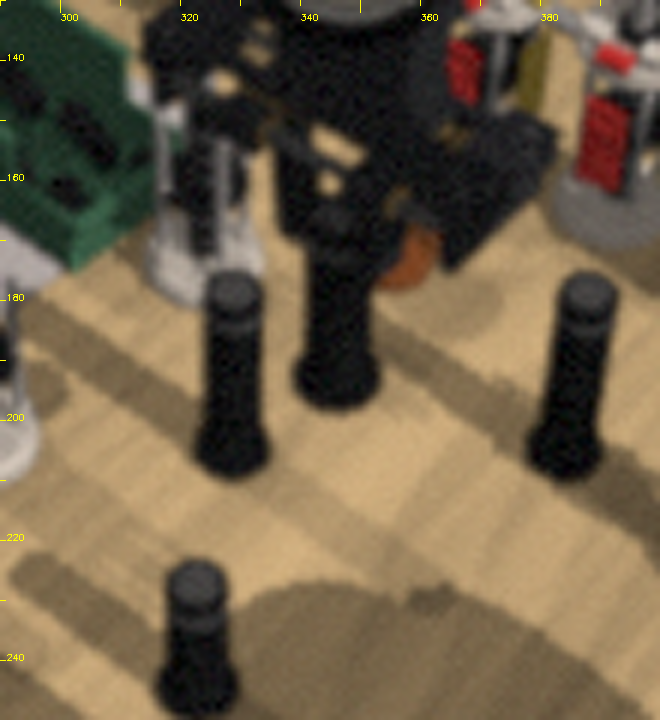

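Lifted; underside about 0.177, above the 135 mm sleeve. Moving over.

servo_tool(motion=[-0.004,0.015,-0.004,-1,-0.1,0.3,-0.0067,0.023,-0.003,-0.2,0,0.3,-0.0065,0.0235,-0.003,-0.2,0,0.3,-0.0064,0.0235,-0.003,-0.2,0,0.3,-0.0063,0.0235,-0.003,-0.2,0,0.3,-0.0061,0.0231,-0.002,-0.2,0,0.4,-0.006,0.0232,-0.001,-0.2,0,0.4,-0.0059,0.0232,0,-0.2,0,0.4,-0.0057,0.0182,0,0,0,0.3,-0.003,0.008,0,0,0,0,0,0,0,0,0,0])

```text
time_s: 55.35
position: [0.6419, -0.1133, 0.2878]
orientation: [2.267, 2.15, 0.031]
ft_force: [-0.8, -0.4, -1.7]
finger_gap: 0.0334
```

```bash
python3 go.py 0.6375 -0.111 0.2 -3
```

```text
n 3 w0 -2.9 p [ 0.6419 -0.1133  0.2878] f [-0.8 -0.4 -1.7] gap 0.0334 t 55.35 tilt 1.49 j [-0.22  0.18  1.62  0.01  1.32 -0.17]
0.0006,-0.0022,0.0292,1.48,-0.15,-0.07,0.0007,-0.0015,0.0293,0,0,0.02,0.0007,-0.0015,0.0293,0,0,0.02
```

servo_tool(motion=[0,-0.001,0.015,0.7,0,0,0.001,-0.001,0.025,0.3,0,0,0,0,0.03,0,0,0,0,0,0.03,0,0,0,0,0.001,0.025,0,0,0,0,0.001,0.012,0,0,0,0,0,0.003,0,0,0,0,0,0,0,0,0])

```text
time_s: 56.02
position: [0.6331, -0.1087, 0.135]
orientation: [-2.272, -2.159, 0.001]
ft_force: [0.4, 0.0, -1.1]
finger_gap: 0.0331
```

```bash
python3 go.py 0.6375 -0.111 0.1 -3
```

```text
n 1 w0 -2.8 p [ 0.6331 -0.1087  0.135 ] f [ 0.4  0.  -1.1] gap 0.0331 t 56.0167 tilt 0.4 j [-0.21  0.29  1.77  0.    1.09 -0.16]
-0.0022,0.0047,0.035,-0.31,-0.26,0.07
```

servo_tool(motion=[-0.0022,0.0045,0.008,-0.3,-0.2,0,0,0,0.012,0,0,0,0,0,0.01,0,0,0,0,0,0.003,0,0,0,0,0,0,0,0,0])

```text
time_s: 56.43
position: [0.6408, -0.1118, 0.1042]
orientation: [2.272, 2.16, 0.008]
ft_force: [0.1, -0.2, -1.2]
finger_gap: 0.0331
```

```bash
python3 go.py 0.6375 -0.111 0.092 -3;python3 - <<'E'
from h import *
M=proj("side",np.r_[circ(.633,-.191,0,.036),circ(.6377,-.111,0,.023)])
crop("side",260,100,370,220,6,"l11",None,M)
E
```

```text
n 1 w0 -2.9 p [ 0.6408 -0.1118  0.1042] f [ 0.1 -0.2 -1.2] gap 0.0331 t 56.4333 tilt 0.49 j [-0.21  0.32  1.79  0.    1.02 -0.16]
0.0007,-0.0034,0.0121,0.49,0.04,0.09
```

View pics/l11.png

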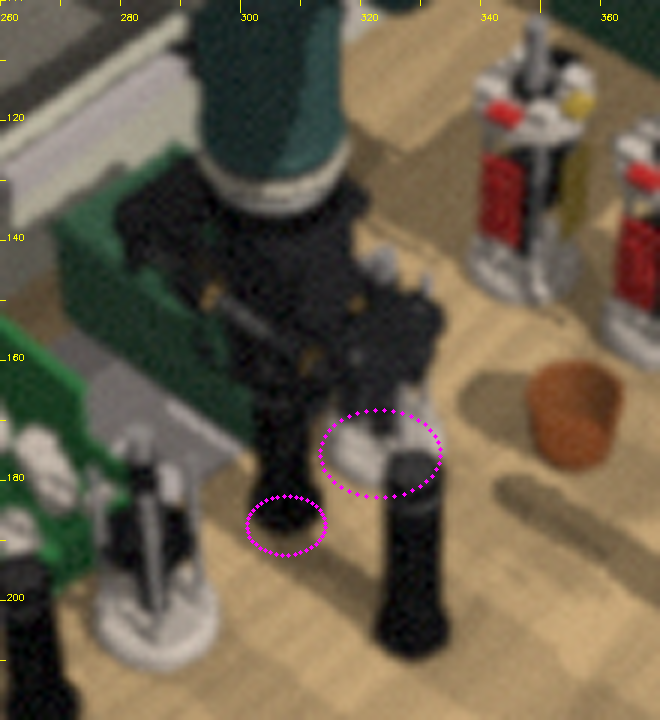

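servo_tool(motion=[0.0007,-0.0034,0.005,0.4,0,0,0,0,0.005,0,0,0,0,-0.001,0.003,0,0,0,0,0,0.002,0,0,0,0,0,0,0,0,0])

```text
time_s: 56.9
position: [0.6386, -0.1115, 0.0926]
orientation: [2.273, 2.16, 0.004]
ft_force: [0.0, 0.9, -1.2]
finger_gap: 0.0333
```

```bash
python3 go.py 0.6375 -0.111 0.092 -3
```

```text
n 1 w0 -2.9 p [ 0.6386 -0.1115  0.0926] f [ 0.   0.9 -1.2] gap 0.0333 t 56.9 tilt 0.37 j [-0.21  0.33  1.8  -0.    1.   -0.16]
0.0005,-0.0011,0.0006,0.35,0.11,0.09
```

servo_tool(motion=[0,-0.001,0.002,0.3,0,0,0,0,0.0015,0,0,0,0,0,0.001,0,0,0])

```text
time_s: 57.15
position: [0.6389, -0.1119, 0.0922]
orientation: [2.274, 2.161, 0.001]
ft_force: [-2.2, 0.4, 2.5]
finger_gap: 0.0332
```

servo_tool(motion=[0,0,0,0,0,0,0,0,0,0,0,0,0,0,0,0,0,0,0,0,0,0,0,0,0,0,0,0,0,0], hand=0.62)

```text
time_s: 57.57
position: [0.64, -0.1121, 0.0923]
orientation: [2.273, 2.16, 0.003]
ft_force: [0.1, -0.7, 0.1]
finger_gap: 0.0543
```

servo_tool(motion=[0,0,-0.015,0,0,0,0,0,-0.03,0,0,0,0,0,-0.035,0,0,0,0,0,-0.035,0,0,0,0,0,-0.03,0,0,0,0,0,-0.02,0,0,0])

```text
time_s: 58.07
position: [0.6336, -0.1104, 0.2522]
orientation: [-2.27, -2.157, 0.015]
ft_force: [0.4, -0.1, 0.5]
finger_gap: 0.0548
```

```bash
python3 go.py 0.45 0.1 0.27 -3
```

```text
n 7 w0 -2.9 p [ 0.6336 -0.1104  0.2522] f [ 0.4 -0.1  0.5] gap 0.0548 t 58.0667 tilt 0.79 j [-0.21  0.21  1.65 -0.    1.3  -0.16]
0.0287,-0.0277,-0.0022,-0.79,-0.02,0.04,0.0287,-0.0277,-0.0025,0,0,0.01,0.0287,-0.0277,-0.0025,0,0,0.01,0.0287,-0.0277,-0.0025,0,0,0.01,0.0287,-0.0277,-0.0025,0,0,0.01,0.0287,-0.0278,-0.0025,0,0,0.01,0.0286,-0.0278,-0.0025,0,0,0.01
```

servo_tool(motion=[0.017,-0.016,-0.003,-0.8,0,0,0.0287,-0.0277,-0.003,0,0,0,0.0287,-0.0277,-0.0025,0,0,0,0.0287,-0.0277,-0.0025,0,0,0,0.0287,-0.0277,-0.0025,0,0,0,0.0287,-0.0278,-0.0025,0,0,0,0.0286,-0.02,-0.0025,0,0,0,0.0286,-0.01,-0.003,0,0,0,0.01,0,-0.003,0,0,0,0,0,0,0,0,0])

```text
time_s: 58.9
position: [0.4591, 0.1322, 0.2838]
orientation: [2.271, 2.147, 0.023]
ft_force: [-0.0, 0.8, 0.2]
finger_gap: 0.0549
```

```bash
python3 - <<'E'
from h import *
t=bot.snapshot("top");s=bot.snapshot("side")
crop("top",240,100,460,240,3,"z1t",t)
crop("top",400,120,470,220,6,"z1tr",t)
crop("side",200,90,420,260,3,"z1",s)
crop("side",330,90,430,180,7,"z1r",s)
M=np.r_[circ(.633,-.191,0,.036),model(.115,.6377,-.111),circ(.646,-.003,0,.036),model(.115,.6527,.0765),circ(.658,.1855,0,.036),model(.115,.664,.265)]
crop("top",220,90,410,190,4,"z1tb",t,proj("top",M))
E
```

```text
(no output)
```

View pics/z1tb.png

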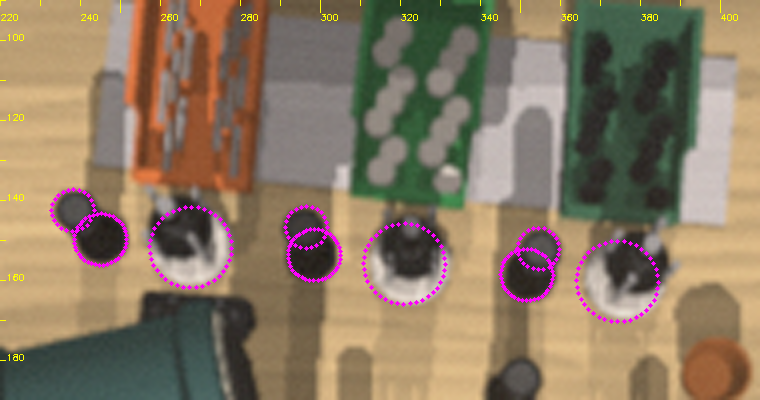

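View pics/z1.png

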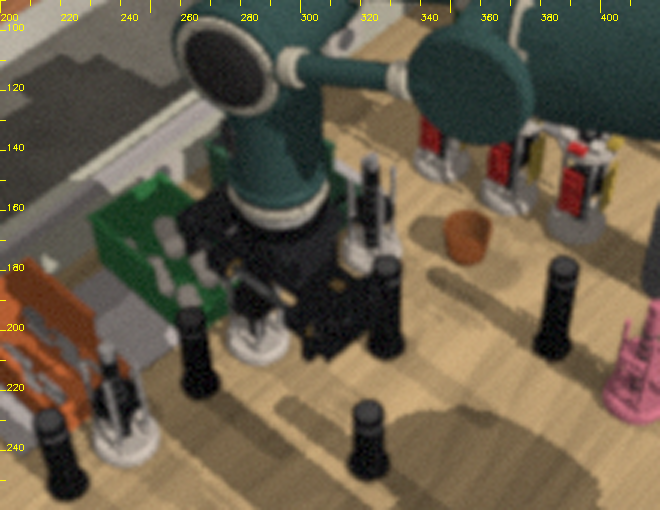

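View pics/z1r.png

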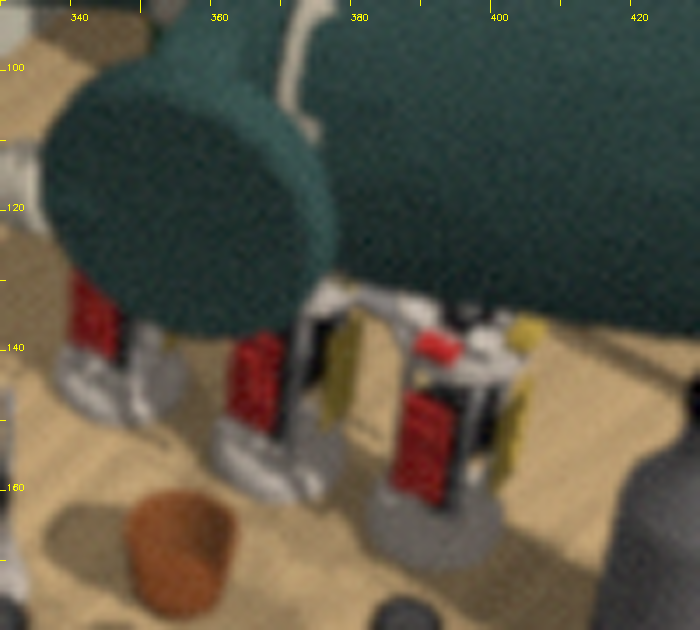

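View pics/z1tr.png

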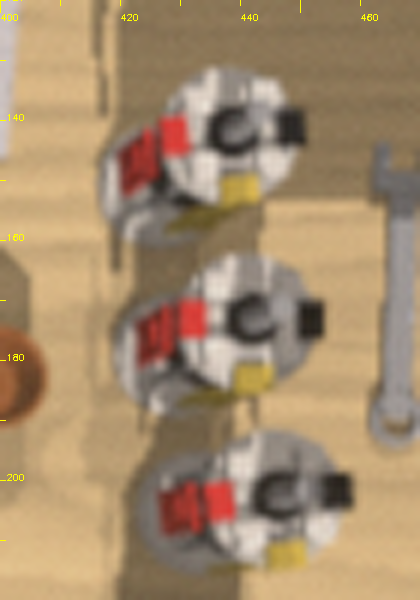

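```bash
python3 - <<'E'
from h import *
t=bot.snapshot("top")
# row: mean tab positions at z=.148 
T=lambda L:np.mean([atz("top",p,.148)[:2] for p in L],0)
a=T([(429,142.5),(439.7,151.5),(448.3,141)]);b=T([(432,173),(442,183),(451.8,173)]);f=T([(436.5,203.7),(447.5,212.5),(456.3,202)])
d=(a-b)/np.linalg.norm(a-b);v=f-a;print(np.linalg.norm(a-b),"x",v@d,"y",d[0]*v[1]-d[1]*v[0])
crop("top",340,130,400,180,10,"z2",t,proj("top",np.r_[circ(.635,-.196,0,.036),circ(.6377,-.111,0,.023)]))
E
```

```text
0.09977794658556773 x -0.1934851412233975 y -0.006380666489905325
```

View pics/z2.png

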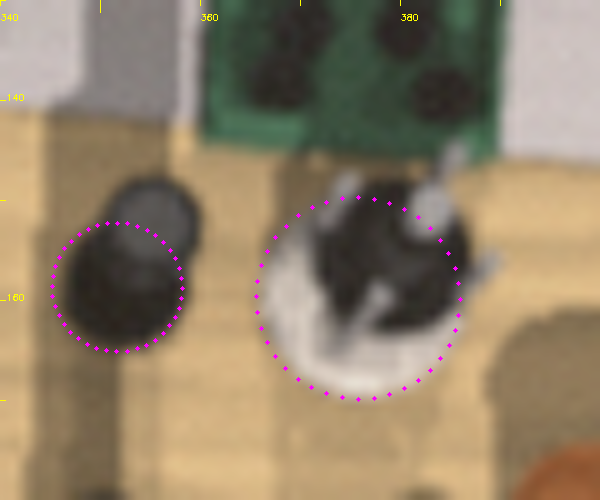

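```bash
python3 - <<'E'
from h import *
s=bot.sense();print(s['time_s'],s['joint_vel'].round(3));bot.finish_job()
E
```

```text
59.05 [-0.021  0.006  0.001  0.001  0.001  0.004]
the job is handed in; nothing more can be done
```

I finished the whole job and handed it in at about 59 s of robot time, with no verdict reported.

- **Inspection:** I showed the finished unit to the lens, yellow label, then red latch, then black latch, holding each for about a second. I estimate the label was about 11.5 cm from the lens and level to within a few millimetres.
- **Finished row:** The unit now stands at the robot's end of the row. My last top-view check put it at x ≈ -0.1935, y ≈ -0.006 in the far unit's frame. It sits about 7 mm closer than true spacing and about 6 mm off line, inside the 18 mm limit. The side view agreed on spacing (-0.1926) but put it only 0.3 mm off line.
- **Next batch:** All three open units stand in front of the orange, bright green and dark green bins. Each has a 115 mm sleeve standing to its left. In the last overlays the units and sleeves sat within about 5 mm of their places. The worst is the dark green bin's unit, about 5 mm to the right of centre.
- **Knocked sleeve:** One 115 mm sleeve shifted about 45 mm during the run and ended up nearly touching a 135 mm one. I measured it again before picking it up, and the 135 mm sleeve looked unmoved.
- **Everything else:** The wrong-length sleeves, the row units and the bystanders in view looked unmoved. I did not take a last picture of the camera, mug and screwdriver.

The force readings did not clearly show when objects touched the bench. I judged contact from the height no longer dropping and from the pictures.

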